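# Punch a batch of bag base boards on the spring-hammer press

### The arm

A 6-joint arm with a two-finger parallel gripper is mounted at the origin on the work surface. World frame = base frame: x ahead of the robot, y to its left, z up, the work surface at z = 0. Lengths are in m, angles in rad, forces in N, time in s.
With the tool pointing down it reaches from about 0.25 to 0.725 m from the base axis. Payload 4 kg.
Tool frame: the origin (TCP) lies at the centre of the arm's flange, where the gripper is bolted on; the fingertips stand 173 mm ahead of it and the grasp point (between the pads) lies 155 mm ahead of it; x points along the fingers, z is the direction in which the jaws open and shut, and the axes are right-handed (so a half turn about x gives the same grasp; the last joint's range is limited). The gripper opens to 85 mm and grips with 20 to 120 N. Pads are 22 mm wide; open, the fingers measure 114 mm over their backs; the gripper's body (76 mm by 85 mm) begins 54 mm behind the grasp point. The pads swing forward as they close: fully open they stand 13 mm farther back than shut.
Start: joints at [-1.133, 0.241, 0.005, 1.335, 0, 1.571], TCP at [0.212, -0.453, 0.405] pointing down, gripper open.
Joint ranges: [-2.72, 2.72], [-1.05, 1.87], [-1.09, 1.28], [-1.99, 2.15], [-1.42, 1.44], [-3.14, 3.14]. Speed limits (rad/s): [2.79, 2.79, 3.14, 3.14, 3.14, 3.14].

### API

Orientations are given as a unit quaternion [x, y, z, w].
In Python, from workcell import bot gives the robot as it stands.
- The arm moves only by the tool arm_command, never from a script. Its argument "moves" is one flat list of numbers, 7 for each row, row after row: the shift along the tool's x, y, z in m, then the turn, a rotation vector about the tool's x, y, z in rad, then the closure, from -1 (fully open) to 1 (shut). A call has 1 to 20 rows; each row shifts and turns the pose as measured when the row begins, along the tool's axes as they then stand; what a row does not reach is not made up. A row lasts 1/12 s, in which the tool goes at most 41.7 mm and 7.16 degrees, less where a joint would pass 70% of its speed; a pose out of reach is approached as far as the arm can. A call with a gripper value outside its range is refused whole. The fingers move at their own pace and stop on an object; the grip force is fixed at half the most. Time passes only in rows, so rows that do not move let the fingers close. It gives the time, the measured TCP pose, the force and the opening at its end, in the units of the state.
- bot.get_obs(): the state, without advancing time (a new reading comes with each control period).
- bot.camera(name): name is "scene" or "top" or "wrist"; returns the picture (384x512x3 uint8, red, green, blue); there is no depth.
- bot.get_calibration(name): a dict with "mtx" (3x3 intrinsics, pixels), "world_from_camera" (4x4, takes a point from camera to world coordinates); the wrist camera has in their place "mount" (4x4, takes a point from camera to tool coordinates, whose origin is the TCP and whose axes are the tool frame's). Camera axes: x right, y up, looking along -z (the intrinsics and any distortion apply to the point x, -y, -z); pixel columns grow to the right and rows downward; lengths in m; the calibration is good to about 2 mm. A picture is of the moment at which its call begins: read the wrist's pose just before it. get_calibration takes no time and is no camera call.
- bot.job_done(): hands the job in, once; it reports no verdict.
The state is a dict: "clock": time; "joint_pos": joint angles; "joint_vel": joint speeds; "tau": joint torques, N m; "eef_pos": TCP position; "tool_rot": TCP orientation; "ft_force": force on the tool from outside, world axes, zero at the start; "ft_torque": the same for the moment, N m; "grip_width": finger opening in m.
Only numpy, scipy, OpenCV 4.12 (cv2) and the standard library are available. Lean on these libraries where they do the work, as an engineer would, in place of code of your own. Each camera call takes 0.05 s, during which the arm holds its last target.

### The job

Run one batch through the spring-hammer punch press: pull its hammer up and back by the T-handle until the sear holds it, then lift the punched board out of the nest and lay it flat in the wooden tray, and stack every blank board flat and square in the nest. Only when all are loaded, swing the clear guard shut until it clicks home on its catch, then press the red trigger paddle so that the hammer strikes the stack. Finish with the guard shut and the hammer down on the boards, and leave the other tools on the bench alone.

Things in the scene. Friction and masses are not known exactly. Their poses are not given: they have to be found in the camera images.
- press: spring-hammer punch press, fixed; grey base plate 420 x 270 x 20 mm. Origin on the table under the hammer's pivot; press x points away from the robot (small yaw), y left, z up. The plate spans x -300 to 120 mm, y +-135 mm. A fixed clear guard stands at y = -120 mm, x -270 to -70 mm, top 124 mm above the table
- nest (a point): centre of the nest floor, 155 mm before the pivot, 20 mm above the table; axes as the press. Boards lie lengthwise along x between brass end stops (30 mm wide, faces at x +-53 mm) and four corner guides (faces at y +-28 mm, at |x| 38 to 50 mm): 3 mm play all round, 76 mm open for fingers mid-side. They rise straight 36 mm, then flare, top 47 mm above the floor
- hammer (a joint): hammer angle, rad. 0: beam level, pointing to the robot, head 2 mm above the empty nest; grows as the handle goes up and over, away from the robot (1.57: upright). A spring drives it down, 6 N at the handle when level, up to 12 N near the top. Past 1.67 the sear clicks in (stop 1.85), then holds it at about 1.64. Resting on 1 board it reads about 0.04, on 4 about 0.2
- hammer_pivot (a point): on the hammer's hinge axis (along press y), 95 mm above the table, in the press's middle plane. The steel beam is 22 mm wide, 20 mm thick; the dark punch head (50 x 44 mm, 73 mm deep below the beam's axis) sits 155 mm from the pivot and, when cocked, stays 85 mm or more beyond the nest centre
- hammer_handle (a point): middle of the black T-handle, a level round bar 16 mm thick, 126 mm long along press y, on the beam's end 225 mm from the pivot. The beam joins it in the middle, so pinch it 25 to 50 mm to one side, fingers closing along press x; the bar may turn in the fingers
- trigger (a joint): trigger angle, rad: 0 at rest; pressing the paddle down lowers the sear and grows it, to 0.30 at the stop. It lets the hammer go at about 0.15 (paddle about 15 mm down, 8 to 9 N); springs back when left
- trigger_pad (a point): middle of the top face of the red trigger paddle (44 mm along press x, 30 mm along y), outside the fixed guard on the right, about 90 mm above the table. It swings down about a shaft along press y that lies 100 mm further from the robot, 38 mm above the table, so it moves 8 mm towards the robot in 15 mm down
- guard (a joint): angle of the hinged clear guard, rad: 0 shut (parallel to press x, at press y = 120 mm), grows as its free end swings out to the left, to 1.5; stays where left. A sprung roller catch under its free end resists from about 0.08 (6 to 7 N at the push point) and holds it at 0 once clicked over; left at 0.08 it is not shut
- guard_hinge (a point): on the guard's upright hinge axis, at its end nearest the robot, 85 mm above the table
- guard_push (a point): point on the outer (left) face of the guard, 150 mm from the hinge axis, 85 mm above the table: push about here. The guard is a clear panel in a yellow frame, 200 mm long, 6 to 11 mm thick, from 26 to 124 mm above the table
- done_board: the punched board, brown fibreboard 100 x 50 x 8 mm, 45 g, with four black holes; lies in the nest under the hammer head at the start. Origin at the centre of its underside, x along its length, z up
- tray: shallow light wooden tray for finished boards, fixed, outside 156 x 126 x 25 mm, walls and floor 6 mm; origin at the centre of its underside, x along its length
- board1: blank board, plain brown fibreboard 100 x 50 x 8 mm, 30 to 65 g, no holes, lying flat on the mat right of the press; origin at the centre of its underside, x along its length, z up. Two to four of the four blanks are there
- board2: blank board, plain brown fibreboard 100 x 50 x 8 mm, 30 to 65 g, no holes, lying flat on the mat right of the press; origin at the centre of its underside, x along its length, z up. Two to four of the four blanks are there
- board3: blank board, plain brown fibreboard 100 x 50 x 8 mm, 30 to 65 g, no holes, lying flat on the mat right of the press; origin at the centre of its underside, x along its length, z up. Two to four of the four blanks are there
- board4: blank board, plain brown fibreboard 100 x 50 x 8 mm, 30 to 65 g, no holes, lying flat on the mat right of the press; origin at the centre of its underside, x along its length, z up. Two to four of the four blanks are there
- mallet: bystander, leave alone: wooden mallet lying on the mat, square head 60 x 100 x 60 mm, 230 mm long; origin on the table under the side of the head where the handle enters
- spool: bystander, leave alone: black thread spool, 40 mm across, 48 mm tall, standing between the boards and the tray; origin at its foot
- folder: bystander, leave alone: cream bone folder, a flat bar 150 x 22 x 8 mm
- brush: bystander, leave alone: brush lying on the bench

How it is judged:
On the way, in this order (a step that is already met when the one before it is completed fails the run):
1. the hammer is cocked: it stands back, held by the sear alone, the fingers off it (value of joint hammer above 1.58 rad and contact force between the fingers and hammer below 0.3 N), for 0.3 s.
2. the punched board lies flat in the tray, let go, with the hammer still cocked (value of joint hammer above 1.58 rad and x of done_board in the frame of tray between -0.045 and 0.045 m and y of done_board in the frame of tray between -0.045 and 0.045 m and z of done_board in the frame of tray below 0.02 m and angle between done_board's own z axis and vertical below 0.12 rad and contact force between the fingers and done_board below 0.3 N), for 0.2 s.
3. every blank board lies flat and square in the nest, let go, with the hammer still cocked (value of joint hammer above 1.58 rad and x of board1 in the frame of nest between -0.008 and 0.008 m and y of board1 in the frame of nest between -0.008 and 0.008 m and z of each of board1, board2, board3, board4 in the frame of nest below 0.03 m and angle between the x axis of each of board1, board2, board3, board4 and the x axis of nest, either way round below 0.12 rad and angle between each of board1, board2, board3, board4's own z axis and vertical below 0.12 rad and x of board2 in the frame of nest between -0.008 and 0.008 m and y of board2 in the frame of nest between -0.008 and 0.008 m and x of board3 in the frame of nest between -0.008 and 0.008 m and y of board3 in the frame of nest between -0.008 and 0.008 m and x of board4 in the frame of nest between -0.008 and 0.008 m and y of board4 in the frame of nest between -0.008 and 0.008 m and contact force between the fingers and board1 below 0.3 N and contact force between the fingers and board2 below 0.3 N and contact force between the fingers and board3 below 0.3 N and contact force between the fingers and board4 below 0.3 N), for 0.2 s.
4. the guard is shut on its catch, with the hammer still cocked (value of joint hammer above 1.58 rad and value of joint guard below 0.02 rad), for 0.2 s.
5. the hammer has come down on the boards with the guard shut (value of joint hammer below 0.32 rad and value of joint guard below 0.03 rad), for 0.2 s.
At the end, for the whole second after the job is handed in: Punched board flat inside the tray; every blank present flat in the nest (centre within 8 mm, turned under 0.12 rad, down between the guides); guard shut on its catch (under 0.02 rad); hammer down on the stack (under 0.32 rad); all at rest (x of done_board in the frame of tray between -0.045 and 0.045 m and y of done_board in the frame of tray between -0.045 and 0.045 m and z of done_board in the frame of tray below 0.02 m and angle between each of done_board, board1, board2, board3, board4's own z axis and vertical below 0.12 rad and x of board1 in the frame of nest between -0.008 and 0.008 m and y of board1 in the frame of nest between -0.008 and 0.008 m and z of each of board1, board2, board3, board4 in the frame of nest below 0.03 m and angle between the x axis of each of board1, board2, board3, board4 and the x axis of nest, either way round below 0.12 rad and x of board2 in the frame of nest between -0.008 and 0.008 m and y of board2 in the frame of nest between -0.008 and 0.008 m and x of board3 in the frame of nest between -0.008 and 0.008 m and y of board3 in the frame of nest between -0.008 and 0.008 m and x of board4 in the frame of nest between -0.008 and 0.008 m and y of board4 in the frame of nest between -0.008 and 0.008 m and value of joint guard below 0.02 rad and value of joint hammer below 0.32 rad and velocity of joint hammer between -0.05 and 0.05 rad/s and linear speed of each of board1, board2, board3, board4, done_board below 0.02 m/s); the robot touches nothing.
It fails at once if a bystander (mallet, spool, bone folder or brush) is shoved more than 60 mm from its place (distance of any of mallet, spool, folder, brush from where it was at the start of the episode above 0.06 m).
Of board1, board2, board3, board4 only 2 to 4 are there at a start; the rules pass over those that are not, and their reading is None.
At some moment in a run one of board1, board2, board3, board4 may be knocked a few centimetres aside while the robot is not near it.
It also fails if it takes over 210 s, if anything falls off the work surface, if the arm or the gripper's body presses on something with over 40 N, if the wrist force passes 120 N, or if a joint passes its speed limit or range.

## Working session

There is one attempt and no reset: what is moved stays moved. The work goes in short steps, Python scripts to look and compute and a tool call to move; the robot and the scene stay as the last step left them, time stands still between calls to the robot, and variables do not carry over. Pictures are saved under pics/ and viewed, and the job is handed in when it is done.

Besides the shell and the picture viewer there is one more tool, called after "Call:" by a JSON object that holds its "fn" and its "kwargs", one argument or row to a line. arm_command: Moves the arm, as the interface text tells. Its arguments: {"type":"object","properties":{"moves":{"type":"array"}},"required":["moves"]}

```bash
mkdir -p pics; ls
python3 - <<'E'
from workcell import bot
import cv2,numpy as np
o=bot.get_obs();print(o)
for n in("scene","top","wrist"):
    print(n,bot.get_calibration(n)); cv2.imwrite(f"pics/a_{n}.png",cv2.cvtColor(bot.camera(n),cv2.COLOR_RGB2BGR))
E
```

```text
pics
{'clock': 0.0, 'joint_pos': array([-1.13298528e+00,  2.41375604e-01,  3.74293119e-03,  1.33520930e+00,
        2.41836658e-05,  1.57080756e+00]), 'joint_vel': array([ 5.60940359e-04, -4.51459915e-04,  5.55361145e-04, -1.85331987e-05,
        1.89296000e-03,  1.32882000e-03]), 'tau': array([ 8.45658997e-05, -3.72315145e+01,  2.52408350e+01,  1.68355537e-02,
        6.50698576e-05, -2.01048159e-06]), 'eef_pos': array([ 0.21186655, -0.45259329,  0.4038384 ]), 'tool_rot': array([ 0.37988568,  0.59725179, -0.37909496,  0.59604043]), 'ft_force': array([0.07099126, 0.46955926, 0.05412199]), 'ft_torque': array([0.04614509, 0.01998685, 0.01680203]), 'grip_width': 0.08504201579250613}
scene {'mtx': array([[370.85574245,   0.        , 254.06691737],
       [  0.        , 370.85574245, 187.25373203],
       [  0.        ,   0.        ,   1.        ]]), 'world_from_camera': array([[ 0.12542468, -0.75576417,  0.64272013,  1.2163112 ],
       [ 0.99200561,  0.10462053, -0.07056498, -0.1447778 ],
       [-0.01391124,  0.64643257,  0.76284429,  0.91323793],
       [ 0.        ,  0.        ,  0. 
[... 278 characters left out ...]
   [-0.99977815,  0.02061881,  0.00430282, -0.06600304],
       [ 0.00693328,  0.12925687,  0.99158691,  1.16401513],
       [ 0.        ,  0.        ,  0.        ,  1.        ]])}
wrist {'mtx': array([[278.46290359,   0.        , 251.7173307 ],
       [  0.        , 278.46290359, 189.10559163],
       [  0.        ,   0.        ,   1.        ]]), 'mount': array([[ 1.20470258e-04,  2.66268957e-01, -9.63898764e-01,
         3.15919198e-02],
       [ 6.65043390e-04,  9.63898537e-01,  2.66268977e-01,
         6.68854313e-02],
       [ 9.99999772e-01, -6.73111994e-04, -6.09593045e-05,
        -1.34835713e-03],
       [ 0.00000000e+00,  0.00000000e+00,  0.00000000e+00,
         1.00000000e+00]])}
```

View pics/a_scene.png

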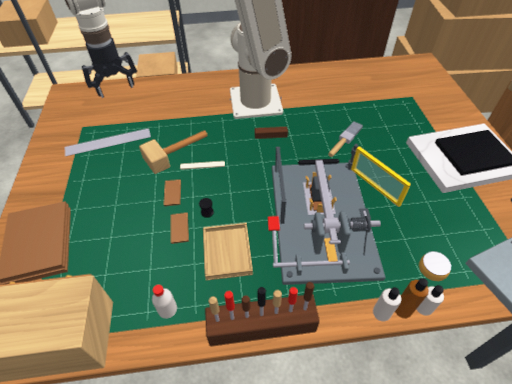

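View pics/a_top.png

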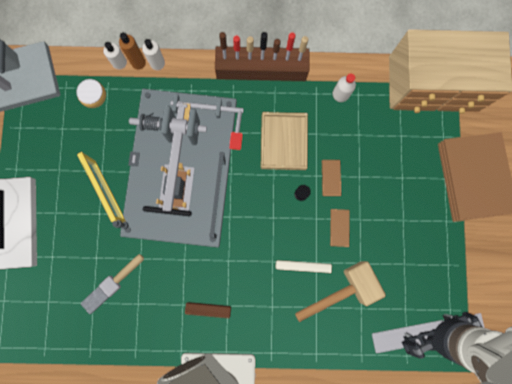

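View pics/a_wrist.png

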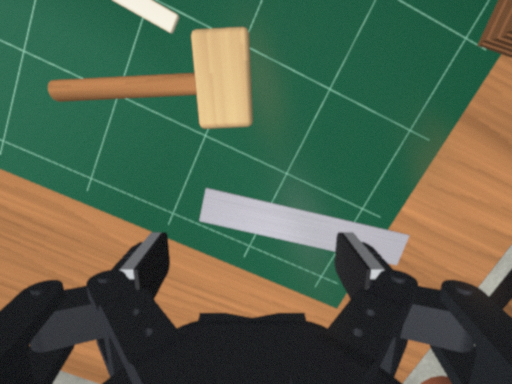

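The top view shows two blanks (332,178) and (340,228), the tray (285,140), the spool (302,192) and the press with its T-handle (167,211). The red paddle is at (236,141) and the open yellow guard runs (83,157)-(122,225). Next I'll measure these.

```bash
cat > h.py <<'E'
import numpy as np, cv2
from scipy.spatial.transform import Rotation as R
from workcell import bot
def cam(n,save=None,o=None):
    o=bot.get_obs(); im=bot.camera(n)
    if save: cv2.imwrite("pics/"+save,cv2.cvtColor(im,cv2.COLOR_RGB2BGR))
    return im,pose(n,o)
def T(o):
    M=np.eye(4);M[:3,:3]=R.from_quat(o["tool_rot"]).as_matrix();M[:3,3]=o["eef_pos"];return M
def pose(n,o=None):
    c=bot.get_calibration(n)
    W=c["world_from_camera"] if n!="wrist" else T(o)@c["mount"]
    return c["mtx"],W
def ray(p,C):
    K,W=C;p=np.atleast_2d(np.float64(p));d=np.c_[(p[:,0]-K[0,2])/K[0,0],-(p[:,1]-K[1,2])/K[1,1],-np.ones(len(p))]
    return W[:3,3],d@W[:3,:3].T
def onz(p,C,z):
    o,d=ray(p,C);return o+d*((z-o[2])/d[:,2])[:,None]
def proj(P,C):
    K,W=C;q=(np.atleast_2d(P)-W[:3,3])@W[:3,:3];return np.c_[K[0,0]*q[:,0]/-q[:,2]+K[0,2],K[1,1]*-q[:,1]/-q[:,2]+K[1,2]]
def tri(p1,C1,p2,C2):
    o1,d1=ray(p1,C1);o2,d2=ray(p2,C2);d1=d1[0]/np.linalg.norm(d1);d2=d2[0]/np.linalg.norm(d2)
    s=np.linalg.lstsq(np.c_[d1,-d2],o2-o1,rcond=None)[0];a=o1+s[0]*d1;b=o2+s[1]*d2
    return (a+b)/2,np.linalg.norm(a-b)
def zoom(im,x0,y0,x1,y1,f,save):
    cv2.imwrite("pics/"+save,cv2.cvtColor(cv2.resize(im[y0:y1,x0:x1],None,fx=f,fy=f,interpolation=cv2.INTER_CUBIC),cv2.COLOR_RGB2BGR))
E
python3 - <<'E'
from h import *
im=cv2.cvtColor(cv2.imread("pics/a_top.png"),cv2.COLOR_BGR2RGB);C=pose("top")
zoom(im,70,80,250,250,4,"z_top.png")
hsv=cv2.cvtColor(im,cv2.COLOR_RGB2HSV)
def blobs(m,z,nm,amin):
    for c in cv2.findContours(m.astype(np.uint8),cv2.RETR_EXTERNAL,cv2.CHAIN_APPROX_NONE)[0]:
        if cv2.contourArea(c)<amin: continue
        w=onz(c[:,0,:],C,z)[:,:2]
        r=cv2.minAreaRect((w*1000).astype(np.float32)); print(nm,c[:,0].mean(0).round(),np.round(r[0],1),np.round(r[1],1),round(r[2],1))
Hh,S,V=hsv[...,0],hsv[...,1],hsv[...,2]
print(hsv[178,332],hsv[228,340],hsv[130,285],hsv[141,236],hsv[165,88])
b=(Hh<15)&(S>90)&(V>60)&(V<190); b[:,:310]=0;b[:,370:]=0;b[:150]=0;b[255:]=0
blobs(b,.008,"board",100)
t=(Hh>8)&(Hh<25)&(V>150)&(S>60); t[:,:250]=0;t[:,320:]=0;t[:100]=0;t[180:]=0
blobs(t,.025,"tray",500)
red=((Hh<6)|(Hh>174))&(S>170);red[:,:215]=0;red[:,260:]=0;red[:120]=0;red[160:]=0
blobs(red,.09,"pad",30)
s=cv2.cvtColor(cv2.imread("pics/a_scene.png"),cv2.COLOR_BGR2RGB)
zoom(s,240,130,420,290,4,"z_scene.png")
E
```

```text
[ 14 122 159] [ 14 120 162] [ 19  80 202] [  1 176 211] [ 24 141 173]
board [340. 227.] [ 436.5 -322.3] [46.9 95.3] 89.4
board [331. 178.] [ 575.1 -300.3] [93.5 48.3] 1.5
tray [284. 140.] [ 674.9 -165.2] [158.2 124.7] 0.1
pad [236. 141.] [652.7 -35.3] [40.2 26.1] 1.2
```

View pics/z_top.png

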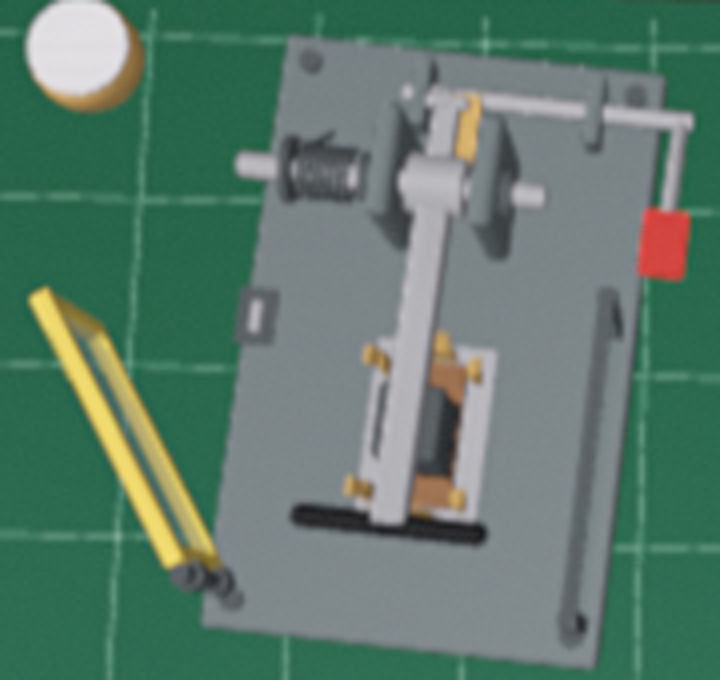

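View pics/z_scene.png

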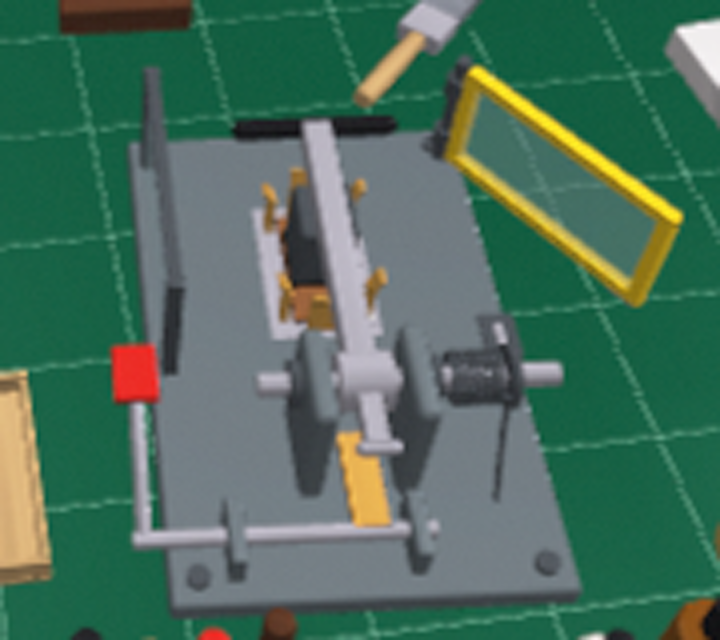

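Run:
```python
from h import *
C=pose("top");S=pose("scene")
zt=lambda p:(np.float64(p)+.5)/4-.5+[70,80]
zs=lambda p:(np.float64(p)+.5)/4-.5+[240,130]
loc=np.array([[120,135],[120,-135],[-300,-135],[-300,135.]])/1000
def fit(L,w):
    a,b=L-L.mean(0),w-w.mean(0);th=np.arctan2((a[:,0]*b[:,1]-a[:,1]*b[:,0]).sum(),(a*b).sum())
    Rm=np.array([[np.cos(th),-np.sin(th)],[np.sin(th),np.cos(th)]]);t=w.mean(0)-Rm@L.mean(0)
    print("yaw",th,"org",t,"res mm",((w-(L@Rm.T+t))*1000).round(1).tolist());return th,Rm,t
th,Rm,t=fit(loc,onz(zt([[290,38],[664,75],[595,667],[203,626]]),C,.02)[:,:2])
fit(loc[:3],onz(zs([[578,592],[172,600],[133,145]]),S,.02)[:,:2])
p=lambda x,y,z:np.r_[Rm@[x,y]+t,z]
print("nest",p(-.155,0,.02))
# handle ends both views
for a,b in(([300,516],[390,127]),([480,534],[242,130]),([387,520],[317,125])):
    P,e=tri(zt(a),C,zs(b),S);print("handle",P,e, (P[:2]-t)@Rm)
# pad corners
pt=zt([[643,210],[691,212],[686,279],[638,273]]);ps=zs([[113,347],[156,345],[158,402],[117,405]])
P,e=tri(pt.mean(0),C,ps.mean(0),S);print("pad",P,e,(P[:2]-t)@Rm)
# guard top edge: hinge end & free end
for a,b in(([170,572],[475,72]),([40,292],[680,215])):
    P,e=tri(zt(a),C,zs(b),S);print("guard",P,e,(P[:2]-t)@Rm)
    print(onz(zt(a),C,.124),onz(zs(b),S,.124))
# boards/tray in scene check
```

```text
yaw -0.08634710663730649 org [0.68625609 0.11353676] res mm [[-2.7, -2.4], [-0.6, 1.9], [2.2, 2.3], [1.1, -1.8]]
yaw -0.09939987685238699 org [0.68533565 0.11541617] res mm [[-2.1, -3.2], [-4.6, 2.8], [6.7, 0.4]]
nest [0.53183356 0.12690393 0.02      ]
handle [0.46763965 0.19102427 0.10451201] 0.0015352480510277937 [-0.22448448  0.05834538]
handle [0.4583976 0.0778481 0.1079333] 0.0035013706921112786 [-0.2239318  -0.05520618]
handle [0.46539959 0.13445951 0.11250399] 0.001125884345872694 [-0.22183805  0.00179817]
pad [ 0.65363066 -0.03332271  0.08685082] 0.0024950117149441483 [-0.01983875 -0.14912594]
guard [0.42994084 0.26679131 0.11595587] 0.0012656703004628458 [-0.26857698  0.130579  ]
[[0.42929154 0.26358882 0.124     ]] [[0.43779613 0.26332404 0.124     ]]
guard [0.60237972 0.35456023 0.13084324] 0.0026644878932998435 [-0.10434971  0.23289203]
[[0.60357256 0.35593078 0.124     ]] [[0.59685445 0.36047449 0.124     ]]
```

```bash
cat >> h.py <<'E'
YAW=-0.085; ORG=np.array([.6860,.1138])
RP=np.array([[np.cos(YAW),-np.sin(YAW)],[np.sin(YAW),np.cos(YAW)]])
def pw(x,y,z): return np.r_[RP@[x,y]+ORG,z]
def down(jaw,pitch=0):
    """tool pointing down, z (jaw) axis at world heading jaw; pitch: fingers tilt toward +jaw"""
    z=np.array([np.cos(jaw),np.sin(jaw),0]);x=np.array([0,0,-1.])
    M=np.c_[x,np.cross(z,x),z]
    return R.from_euler('y',pitch).as_matrix() if 0 else M@R.from_rotvec([0,-pitch,0]).as_matrix()
def go(grasp,M,off=.155):
    """print rel. shift (tool axes), rotvec from present pose to put the grasp point at 'grasp'"""
    o=bot.get_obs();A=T(o);tcp=np.asarray(grasp)-M[:,0]*off
    d=A[:3,:3].T@(tcp-A[:3,3]);rv=R.from_matrix(A[:3,:3].T@M).as_rotvec()
    print("t",round(o["clock"],2),"tcp->",tcp.round(4),"shift",d.round(4),"|d|",np.linalg.norm(d).round(3),"rot",rv.round(4),"rows>=",max(np.linalg.norm(d)/.0417,np.linalg.norm(rv)/.125).round(1))
    return d,rv
def st():
    o=bot.get_obs();A=T(o);print("t",round(o["clock"],2),"tcp",A[:3,3].round(4),"grasp",(A[:3,3]+A[:3,0]*.155).round(4),"F",o["ft_force"].round(1),"w",round(o["grip_width"],4),"\nj",o["joint_pos"].round(3),"\nX",A[:3,0].round(3),"Y",A[:3,1].round(3),"Z",A[:3,2].round(3))
E
python3 - <<'E'
from h import *
st()
g=pw(-.225,-.037,.104)
print(down(0,.3))
for j in(YAW,YAW+np.pi): go([g[0],g[1],.2],down(j))
E
```

```text
t 0.15 tcp [ 0.2119 -0.4527  0.404 ] grasp [ 0.2118 -0.4524  0.249 ] F [ 0.7 -0.1  0.1] w 0.0853 
j [-1.133  0.241  0.004  1.335  0.     1.571] 
X [-0.001  0.001 -1.   ] Y [0.906 0.424 0.   ] Z [ 0.424 -0.906 -0.002]
[[ 0.29552021  0.          0.95533649]
 [ 0.          1.          0.        ]
 [-0.95533649  0.          0.29552021]]
t 0.15 tcp-> [0.4587 0.096  0.355 ] shift [ 0.0497  0.4561 -0.3922] |d| 0.604 rot [-1.048e+00 -1.400e-03 -8.000e-04] rows>= 14.5
t 0.15 tcp-> [0.4587 0.096  0.355 ] shift [ 0.0497  0.4561 -0.3922] |d| 0.604 rot [ 2.0936e+00 -1.0000e-03  1.7000e-03] rows>= 16.7
```

Call:
{"fn": "arm_command", "kwargs": {
  "moves": [0,0.0304,-0.0261,0,0,0,-1,0,0.0304,-0.0261,0,0,0,-1,0,0.0304,-0.0261,0,0,0,-1,0,0.0304,-0.0261,0,0,0,-1,0,0.0304,-0.0261,0,0,0,-1,0,0.0304,-0.0261,0,0,0,-1,0,0.0304,-0.0261,0,0,0,-1,0,0.0304,-0.0261,0,0,0,-1,0,0.0304,-0.0261,0,0,0,-1,0,0.0304,-0.0261,0,0,0,-1,0,0.0304,-0.0261,0,0,0,-1,0,0.0304,-0.0261,0,0,0,-1,0,0.0304,-0.0261,0,0,0,-1,0,0.0304,-0.0261,0,0,0,-1,0,0.0304,-0.0261,0,0,0,-1]
}}

```text
clock: 1.4
eef_pos: [0.4662, 0.1095, 0.4002]
tool_rot: [0.385, 0.594, -0.385, 0.592]
ft_force: [0.9, -1.2, -0.0]
grip_width: 0.0855
```

Call:
{"fn": "arm_command", "kwargs": {
  "moves": [0,0,0,-0.116,0,0,-1,0,0,0,-0.116,0,0,-1,0,0,0,-0.116,0,0,-1,0,0,0,-0.116,0,0,-1,0,0,0,-0.116,0,0,-1,0,0,0,-0.116,0,0,-1,0,0,0,-0.116,0,0,-1,0,0,0,-0.116,0,0,-1,0,0,0,-0.116,0,0,-1]
}}

```text
clock: 2.15
eef_pos: [0.4683, 0.1206, 0.395]
tool_rot: [0.015, 0.71, -0.014, 0.704]
ft_force: [-0.3, -0.3, -0.3]
grip_width: 0.0855
```

Run:
```python
from h import *
st()
g=pw(-.225,-.037,.104); go([g[0],g[1],.2],down(YAW))
im,C=cam("wrist","w1.png")
print(proj([pw(-.225,y,.104) for y in(-.063,0,.063)],C))
```

```text
t 2.15 tcp [0.4683 0.1206 0.395 ] grasp [0.4669 0.1209 0.24  ] F [-0.3 -0.3 -0.3] w 0.0855 
j [ 0.251  0.217 -0.051  1.312  0.004  1.863] 
X [-0.01   0.001 -1.   ] Y [0.041 0.999 0.001] Z [ 0.999 -0.041 -0.01 ]
t 2.15 tcp-> [0.4587 0.096  0.355 ] shift [ 0.04   -0.025  -0.0083] |d| 0.048 rot [ 0.0438 -0.0096 -0.0008] rows>= 1.1
[[245.77421157 234.81197025]
 [248.33957314 173.95809433]
 [251.24983207 104.92278279]]
```

View pics/w1.png

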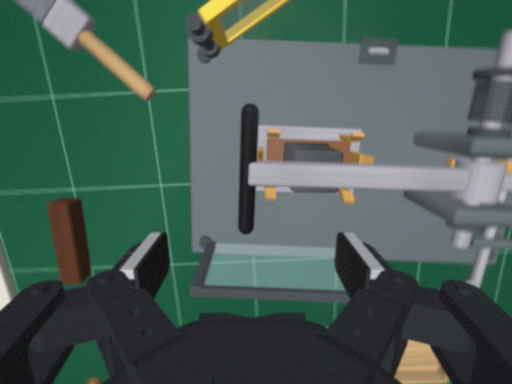

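Call:
{"fn": "arm_command", "kwargs": {
  "moves": [0.02,-0.0125,-0.0042,0.022,-0.005,0,-1,0.02,-0.0125,-0.0042,0.022,-0.005,0,-1,0,0,0,0,0,0,-1]
}}

```text
clock: 2.45
eef_pos: [0.4586, 0.0962, 0.3541]
tool_rot: [0.032, 0.706, -0.031, 0.707]
ft_force: [-0.9, -0.0, -1.2]
grip_width: 0.0852
```

Run:
```python
from h import *
st()
go(pw(-.225,-.037,.102),down(YAW))
```

```text
t 2.45 tcp [0.4586 0.0962 0.3541] grasp [0.459  0.0964 0.1991] F [-0.9 -0.  -1.2] w 0.0852 
j [ 2.070e-01  2.070e-01 -1.730e-01  1.188e+00  1.000e-03  1.865e+00] 
X [ 0.003  0.001 -1.   ] Y [0.088 0.996 0.002] Z [ 0.996 -0.088  0.002]
t 2.45 tcp-> [0.4587 0.096  0.257 ] shift [ 0.0971 -0.0003 -0.0001] |d| 0.097 rot [-0.003   0.0024 -0.0016] rows>= 2.3
```

Very precise. Descend and grip.

Call:
{"fn": "arm_command", "kwargs": {
  "moves": [0.03,0,0,0,0,0,-1,0.03,0,0,0,0,0,-1,0.03,0,0,0,0,0,-1,0.005,0,0,0,0,0,-1,0,0,0,0,0,0,1,0,0,0,0,0,0,1,0,0,0,0,0,0,1,0,0,0,0,0,0,1,0,0,0,0,0,0,1,0,0,0,0,0,0,1,0,0,0,0,0,0,1,0,0,0,0,0,0,1]
}}

```text
clock: 3.45
eef_pos: [0.459, 0.0989, 0.2666]
tool_rot: [0.037, 0.706, -0.031, 0.707]
ft_force: [1.1, 0.6, -7.4]
grip_width: 0.0138
```

Run:
```python
from h import *
st()
im,C=cam("wrist","w2.png")
# plan of arc: hammer angle phi, tool pitch p(phi)
g0=.04; N=26
Mprev=None
def pose_at(phi,p):
    g=pw(-.225*np.cos(phi),-.037,.095+.225*np.sin(phi)-.002); M=down(YAW,p); return g-M[:,0]*.155,M
for n in (30,):
  phis=np.linspace(.04,1.75,n+1)
  for i in range(n):
    a,b=phis[i],phis[i+1]; k=.45
    t0,M0=pose_at(a,k*(a-.04)); t1,M1=pose_at(b,k*(b-.04))
    print(i,b.round(3),(M0.T@(t1-t0)).round(4),R.from_matrix(M0.T@M1).as_rotvec().round(4),t1.round(3))
```

```text
t 3.45 tcp [0.459  0.0989 0.2666] grasp [0.4592 0.1001 0.1116] F [ 1.1  0.6 -7.4] w 0.0138 
j [ 0.21   0.291 -0.311  0.965  0.007  1.877] 
X [ 0.002  0.008 -1.   ] Y [0.096 0.995 0.008] Z [ 0.995 -0.096  0.001]
0 0.097 [-0.0127 -0.     -0.0031] [-0.     -0.0256  0.    ] [0.456 0.096 0.27 ]
1 0.154 [-0.0126  0.     -0.002 ] [ 0.     -0.0256 -0.    ] [0.453 0.096 0.282]
2 0.211 [-0.0124 -0.     -0.001 ] [ 0.     -0.0256  0.    ] [0.452 0.097 0.295]
3 0.268 [-0.0121  0.      0.    ] [ 0.     -0.0256 -0.    ] [0.451 0.097 0.307]
4 0.325 [-0.0118 -0.      0.001 ] [-0.     -0.0257  0.    ] [0.451 0.097 0.319]
5 0.382 [-0.0113  0.      0.002 ] [-0.     -0.0256 -0.    ] [0.451 0.097 0.33 ]
6 0.439 [-0.0108 -0.      0.0029] [-0.     -0.0257  0.    ] [0.452 0.097 0.341]
7 0.496 [-0.0102 -0.      0.0038] [ 0.     -0.0256  0.    ] [0.454 0.096 0.352]
8 0.553 [-0.0095  0.      0.0046] [-0.     -0.0256 -0.    ] [0.457 0.096 0.362]
9 0.61 [-0.0088 -0.      0.0053] [ 0.     -0.0257  0.    ] [0.46  0.096 0.372]
10 0.667 [-0.008  0.     0.006] [ 0.     -0.0256 -0.    ] [0.464 0.096 0.381]
11 0.724 [-0
[... 809 characters left out ...]
003  0.     0.0085] [ 0.     -0.0256 -0.    ] [0.539 0.089 0.44 ]
22 1.351 [0.004  0.     0.0082] [-0.     -0.0256 -0.    ] [0.548 0.088 0.441]
23 1.408 [ 0.005  -0.      0.0078] [-0.     -0.0257 -0.    ] [0.557 0.088 0.442]
24 1.465 [0.006  0.     0.0074] [ 0.     -0.0256  0.    ] [0.567 0.087 0.441]
25 1.522 [0.0069 0.     0.0069] [-0.     -0.0257  0.    ] [0.576 0.086 0.44 ]
26 1.579 [ 0.0078 -0.      0.0063] [ 0.     -0.0257  0.    ] [0.586 0.085 0.437]
27 1.636 [ 0.0086 -0.      0.0056] [-0.     -0.0256 -0.    ] [0.596 0.084 0.434]
28 1.693 [0.0094 0.     0.0048] [ 0.     -0.0257  0.    ] [0.606 0.084 0.43 ]
29 1.75 [ 0.0101 -0.      0.0041] [-0.     -0.0256  0.    ] [0.615 0.083 0.426]
```

View pics/w2.png

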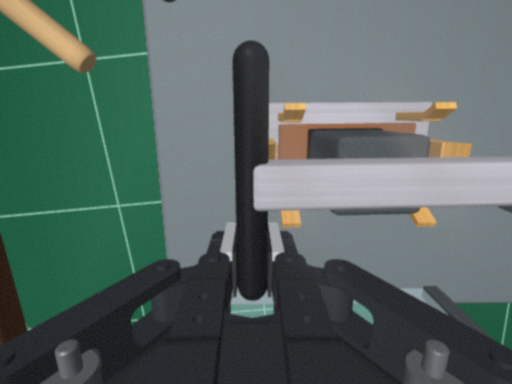

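Call:
{"fn": "arm_command", "kwargs": {
  "moves": [-0.0127,0,-0.003,0,-0.026,0,1,-0.0126,0,-0.002,0,-0.026,0,1,-0.0124,0,-0.001,0,-0.026,0,1,-0.012,0,0,0,-0.026,0,1,-0.0118,0,0.001,0,-0.026,0,1]
}}

```text
clock: 3.92
eef_pos: [0.449, 0.0997, 0.3253]
tool_rot: [0.035, 0.661, -0.033, 0.749]
ft_force: [2.8, 3.3, -10.2]
grip_width: 0.0135
```

```bash
cat >> h.py <<'E'
def ham(y=-.037):
    o=bot.get_obs();A=T(o)
    for off in(.155,.165):
        g=A[:3,3]+A[:3,0]*off; l=np.r_[RP.T@(g[:2]-ORG),g[2]]
        print("off",off,"local",l.round(4),"phi",np.arctan2(l[2]-.095,-l[0]).round(3),"r",np.hypot(l[2]-.095,l[0]).round(4))
    print("pitch",np.arctan2(A[0,0],-A[2,0]).round(3))
E
python3 - <<'E'
from h import *
st();ham()
im,C=cam("wrist","w3.png")
E
```

```text
t 3.92 tcp [0.449  0.0997 0.3253] grasp [0.4683 0.0993 0.1715] F [  2.8   3.3 -10.2] w 0.0135 
j [ 0.227  0.164 -0.312  0.973 -0.031  1.892] 
X [ 0.125 -0.003 -0.992] Y [0.095 0.995 0.009] Z [ 0.988 -0.095  0.124]
off 0.155 local [-0.2156 -0.033   0.1715] phi 0.341 r 0.2288
off 0.165 local [-0.2144 -0.0329  0.1616] phi 0.301 r 0.2245
pitch 0.125
```

View pics/w3.png

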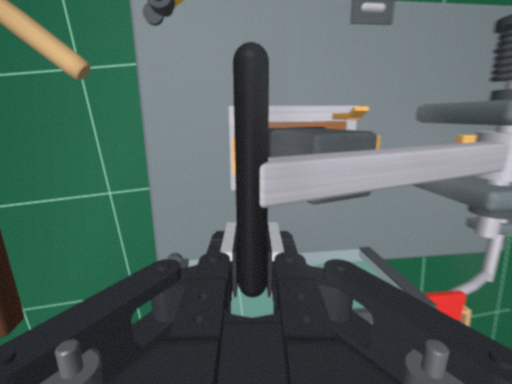

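```bash
cat > arc.py <<'E'
from h import *
import sys
phi0,phi1,n,off,pe=map(float,sys.argv[1:6]);n=int(n)
o=bot.get_obs();A=T(o);p0=np.arctan2(A[0,0],-A[2,0])
g=A[:3,3]+A[:3,0]*off;r=.225
for i in range(n):
    a=phi0+(phi1-phi0)*i/n;b=phi0+(phi1-phi0)*(i+1)/n
    pa=p0+(pe-p0)*i/n;pb=p0+(pe-p0)*(i+1)/n
    f=lambda ph,p:(lambda M:(pw(-r*np.cos(ph),-.034,.095+r*np.sin(ph))-M[:,0]*off,M))(down(YAW,p))
    t0,M0=f(a,pa);t1,M1=f(b,pb);d=M0.T@(t1-t0)
    print(b.round(3) if hasattr(b,'round') else round(b,3),d.round(4)[[0,2]],round(pa-pb,4))
E
python3 arc.py 0.302 1.1 14 .163 .45
```

```text
0.359 [-0.0115  0.0019] -0.0229
0.416 [-0.011   0.0028] -0.0229
0.473 [-0.0104  0.0037] -0.0229
0.53 [-0.0098  0.0045] -0.0229
0.587 [-0.0091  0.0053] -0.0229
0.644 [-0.0083  0.006 ] -0.0229
0.701 [-0.0075  0.0066] -0.0229
0.758 [-0.0067  0.0072] -0.0229
0.815 [-0.0058  0.0077] -0.0229
0.872 [-0.0049  0.0081] -0.0229
0.929 [-0.0039  0.0085] -0.0229
0.986 [-0.0029  0.0087] -0.0229
1.043 [-0.0019  0.0089] -0.0229
1.1 [-0.0009  0.0091] -0.0229
```

Call:
{"fn": "arm_command", "kwargs": {
  "moves": [-0.0115,0,0.002,0,-0.023,0,1,-0.011,0,0.003,0,-0.023,0,1,-0.0105,0,0.0037,0,-0.023,0,1,-0.0098,0,0.0045,0,-0.023,0,1,-0.009,0,0.0053,0,-0.023,0,1,-0.0083,0,0.006,0,-0.023,0,1,-0.0075,0,0.0066,0,-0.023,0,1]
}}

```text
clock: 4.55
eef_pos: [0.4645, 0.098, 0.4016]
tool_rot: [0.032, 0.597, -0.033, 0.801]
ft_force: [-1.5, 5.3, -12.3]
grip_width: 0.0131
```

Run:
```python
from h import *
st();ham()
```

```text
t 4.55 tcp [0.4645 0.098  0.4016] grasp [0.5086 0.0956 0.253 ] F [ -1.5   5.3 -12.3] w 0.0131 
j [ 0.23   0.071 -0.231  0.991 -0.08   1.883] 
X [ 0.284 -0.015 -0.959] Y [0.092 0.996 0.011] Z [ 0.954 -0.091  0.285]
off 0.155 local [-0.1753 -0.0332  0.253 ] phi 0.734 r 0.236
off 0.165 local [-0.1724 -0.0331  0.2435] phi 0.711 r 0.2275
pitch 0.288
```

```bash
python3 arc.py 0.705 1.2 8 .167 .5
```

```text
0.767 [-0.0072  0.0075] -0.0264
0.829 [-0.0061  0.0081] -0.0264
0.891 [-0.005   0.0086] -0.0264
0.952 [-0.0038  0.009 ] -0.0264
1.014 [-0.0026  0.0092] -0.0264
1.076 [-0.0014  0.0094] -0.0264
1.138 [-0.0002  0.0095] -0.0264
1.2 [0.0011 0.0095] -0.0264
```

Call:
{"fn": "arm_command", "kwargs": {
  "moves": [-0.0055,0,0.0083,0,-0.026,0,1,-0.0045,0,0.009,0,-0.026,0,1,-0.004,0,0.0094,0,-0.026,0,1,-0.003,0,0.0097,0,-0.026,0,1]
}}

```text
clock: 4.88
eef_pos: [0.4841, 0.0958, 0.4311]
tool_rot: [0.029, 0.564, -0.031, 0.824]
ft_force: [-12.2, 4.2, -2.1]
grip_width: 0.0135
```

```bash
python3 - <<'E'
from h import *
st();ham()
im,C=cam("wrist","w4.png")
E
python3 arc.py 0.95 1.72 12 .167 .75
```

```text
t 4.88 tcp [0.4841 0.0958 0.4311] grasp [0.5401 0.0929 0.2865] F [-12.2   4.2  -2.1] w 0.0135 
j [ 0.221  0.062 -0.179  0.972 -0.097  1.861] 
X [ 0.361 -0.019 -0.932] Y [0.084 0.996 0.013] Z [ 0.929 -0.083  0.361]
off 0.155 local [-0.1436 -0.0332  0.2865] phi 0.928 r 0.2394
off 0.165 local [-0.14   -0.0331  0.2772] phi 0.916 r 0.2298
pitch 0.37
1.014 [-0.003   0.0089] -0.0312
1.078 [-0.0016  0.0091] -0.0312
1.143 [-0.0002  0.0092] -0.0312
1.207 [0.0011 0.0092] -0.0312
1.271 [0.0025 0.009 ] -0.0312
1.335 [0.0038 0.0087] -0.0312
1.399 [0.0052 0.0083] -0.0312
1.463 [0.0064 0.0078] -0.0312
1.527 [0.0076 0.0071] -0.0312
1.592 [0.0088 0.0063] -0.0312
1.656 [0.0098 0.0054] -0.0312
1.72 [0.0108 0.0045] -0.0312
```

View pics/w4.png

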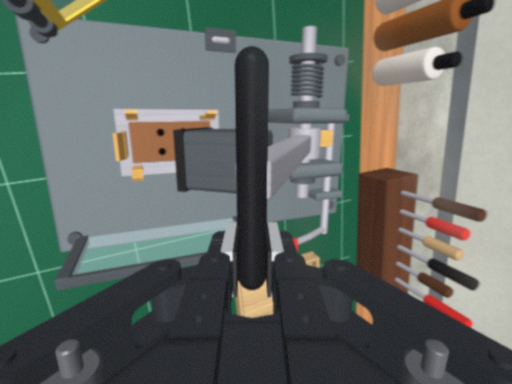

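Call:
{"fn": "arm_command", "kwargs": {
  "moves": [-0.0018,0,0.009,0,-0.031,0,1,-0.0003,0,0.0093,0,-0.031,0,1,0.0012,0,0.0093,0,-0.031,0,1,0.0025,0,0.0093,0,-0.031,0,1,0.0035,0,0.0091,0,-0.031,0,1,0.0045,0,0.0088,0,-0.031,0,1]
}}

```text
clock: 5.43
eef_pos: [0.5286, 0.091, 0.4598]
tool_rot: [0.025, 0.485, -0.031, 0.874]
ft_force: [-9.8, 7.9, -4.0]
grip_width: 0.012
```

```bash
python3 - <<'E'
from h import *
st();ham()
E
python3 arc.py 1.26 1.75 8 .167 .8
```

```text
t 5.43 tcp [0.5286 0.091  0.4598] grasp [0.6104 0.0865 0.3282] F [-9.8  7.9 -4. ] w 0.012 
j [ 0.203  0.067 -0.148  0.814 -0.136  1.819] 
X [ 0.528 -0.029 -0.849] Y [0.078 0.997 0.014] Z [ 0.846 -0.074  0.528]
off 0.155 local [-0.073  -0.0337  0.3282] phi 1.268 r 0.2444
off 0.165 local [-0.0677 -0.0335  0.3197] phi 1.278 r 0.2347
pitch 0.556
1.321 [0.0038 0.0082] -0.0305
1.383 [0.005  0.0078] -0.0305
1.444 [0.0062 0.0073] -0.0305
1.505 [0.0073 0.0066] -0.0305
1.566 [0.0083 0.0059] -0.0305
1.627 [0.0093 0.0051] -0.0305
1.689 [0.0102 0.0042] -0.0305
1.75 [0.011  0.0033] -0.0305
```

Call:
{"fn": "arm_command", "kwargs": {
  "moves": [0.006,0,0.002,0,-0.015,0,1,0.006,0,0.002,0,-0.015,0,1]
}}

```text
clock: 5.6
eef_pos: [0.5391, 0.0899, 0.4638]
tool_rot: [0.026, 0.462, -0.032, 0.886]
ft_force: [-10.1, 0.3, 15.8]
grip_width: 0.0049
```

```bash
python3 - <<'E'
from h import *
st();ham()
im,C=cam("wrist","w5.png")
E
python3 arc.py 1.3 1.75 8 .17 .8
```

```text
t 5.6 tcp [0.5391 0.0899 0.4638] grasp [0.6277 0.0848 0.3367] F [-10.1   0.3  15.8] w 0.0049 
j [ 0.2    0.069 -0.153  0.755 -0.146  1.811] 
X [ 0.571 -0.032 -0.82 ] Y [0.08  0.997 0.016] Z [ 0.817 -0.075  0.572]
off 0.155 local [-0.0556 -0.0338  0.3367] phi 1.345 r 0.248
off 0.165 local [-0.0499 -0.0337  0.3285] phi 1.36 r 0.2388
pitch 0.609
1.356 [0.0046 0.0078] -0.0234
1.413 [0.0055 0.0074] -0.0234
1.469 [0.0064 0.0069] -0.0234
1.525 [0.0073 0.0064] -0.0234
1.581 [0.0081 0.0058] -0.0234
1.637 [0.0088 0.0051] -0.0234
1.694 [0.0095 0.0044] -0.0234
1.75 [0.0102 0.0036] -0.0234
```

View pics/w5.png

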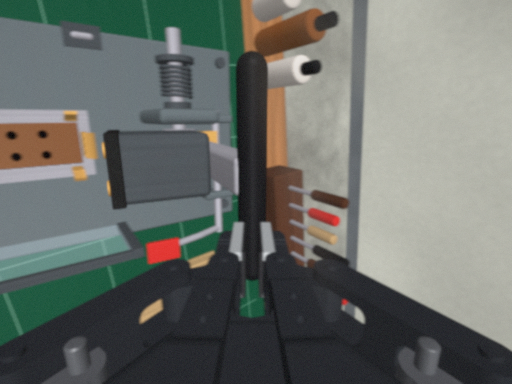

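```bash
python3 arc.py 1.386 1.72 8 .18 1.3
```

```text
1.428 [ 0.0047 -0.007 ] -0.0859
1.47 [ 0.0058 -0.0076] -0.0859
1.511 [ 0.0067 -0.0083] -0.0859
1.553 [ 0.0076 -0.0091] -0.0859
1.595 [ 0.0084 -0.01  ] -0.0859
1.636 [ 0.009  -0.0111] -0.0859
1.678 [ 0.0095 -0.0122] -0.0859
1.72 [ 0.0098 -0.0133] -0.0859
```

Call:
{"fn": "arm_command", "kwargs": {
  "moves": [0.0057,0,-0.007,0,-0.086,0,1,0.0068,0,-0.0076,0,-0.086,0,1,0.0077,0,-0.0083,0,-0.086,0,1]
}}

```text
clock: 5.9
eef_pos: [0.54, 0.0888, 0.4552]
tool_rot: [0.024, 0.321, -0.039, 0.946]
ft_force: [0.2, -0.0, -1.1]
grip_width: 0.0001
```

Run:
```python
from h import *
st()
o=bot.get_obs();A=T(o);print("pitch",np.arctan2(A[0,0],-A[2,0]))
for off in(.173,.18,.185):
    g=A[:3,3]+A[:3,0]*off;l=np.r_[RP.T@(g[:2]-ORG),g[2]];print(off,l.round(4),np.arctan2(l[2]-.095,-l[0]).round(3),np.hypot(l[2]-.095,l[0]).round(4))
im,C=cam("wrist","w6.png")
```

```text
t 5.9 tcp [0.54   0.0888 0.4552] grasp [0.6626 0.0798 0.3608] F [ 0.2 -0.  -1.1] w 0.0001 
j [ 0.217  0.003 -0.373  0.299 -0.229  1.777] 
X [ 0.791 -0.058 -0.609] Y [0.089 0.996 0.021] Z [ 0.605 -0.071  0.793]
pitch 0.9152104095099484
0.173 [-0.0061 -0.0357  0.3499] 1.547 0.255
0.18 [-0.0006 -0.0356  0.3456] 1.569 0.2506
0.185 [ 0.0034 -0.0355  0.3426] 1.584 0.2476
```

View pics/w6.png

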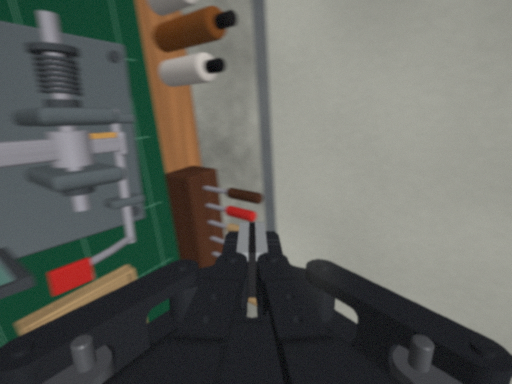

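Run:
```python
from h import *
im,C=cam("scene","s2.png");zoom(im,240,130,420,290,4,"z_s2.png")
P=.85
go(pw(-.225,-.037,.104)-down(YAW,P)[:,0]*.08,down(YAW,P))
```

```text
t 6.0 tcp-> [0.2828 0.111  0.2591] shift [-0.0834 -0.004  -0.3085] |d| 0.32 rot [-0.0171  0.0545 -0.0097] rows>= 7.7
```

View pics/z_s2.png

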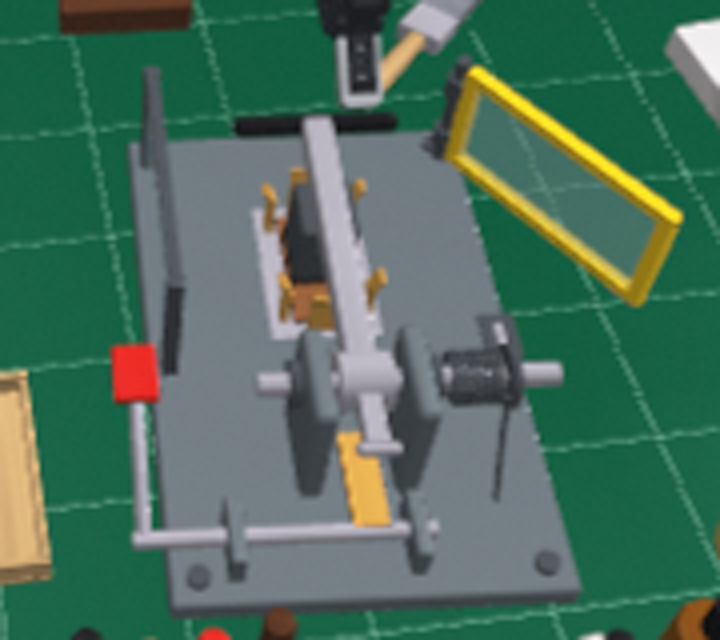

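Run:
```python
from h import *
P=.75
go(pw(-.225,-.037,.104)-down(YAW,P)[:,0]*.07,down(YAW,P))
```

```text
t 6.0 tcp-> [0.3059 0.1091 0.2686] shift [-0.0711 -0.0038 -0.2867] |d| 0.295 rot [-0.0166  0.1545 -0.0105] rows>= 7.1
```

Call:
{"fn": "arm_command", "kwargs": {
  "moves": [-0.009,-0.0005,-0.036,0,0,0,1,-0.009,-0.0005,-0.036,0,0,0,1,-0.009,-0.0005,-0.036,0,0,0,1,-0.009,-0.0005,-0.036,0,0,0,-1,-0.009,-0.0005,-0.036,0,0,0,-1,-0.009,-0.0005,-0.036,0,0,0,-1,-0.009,-0.0005,-0.036,0,0,0,-1,-0.009,-0.0005,-0.035,0,0,0,-1,0,0,0,-0.008,0.077,-0.005,-1,0,0,0,-0.008,0.077,-0.005,-1,0,0,0,0,0,0,-1]
}}

```text
clock: 6.92
eef_pos: [0.3075, 0.1081, 0.2809]
tool_rot: [0.019, 0.392, -0.049, 0.918]
ft_force: [0.6, -0.1, 0.3]
grip_width: 0.0856
```

Run:
```python
from h import *
P=.75
st();go(pw(-.225,-.037,.104)-down(YAW,P)[:,0]*.07,down(YAW,P))
im,C=cam("wrist","w7.png");print(proj([pw(-.225,y,.104) for y in(-.063,0,.063)],C))
```

```text
t 6.92 tcp [0.3075 0.1081 0.2809] grasp [0.4141 0.0965 0.1689] F [ 0.6 -0.1  0.3] w 0.0856 
j [ 0.495 -0.202 -0.982  0.123 -0.403  2.028] 
X [ 0.688 -0.074 -0.722] Y [ 0.105  0.995 -0.003] Z [ 0.718 -0.074  0.692]
t 6.92 tcp-> [0.3059 0.1091 0.2686] shift [ 0.0076  0.0009 -0.0097] |d| 0.012 rot [-0.0126  0.0139  0.0156] rows>= 0.3
[[237.46282743 230.97698537]
 [235.17603756 150.99287259]
 [232.44905279  55.61224315]]
```

View pics/w7.png

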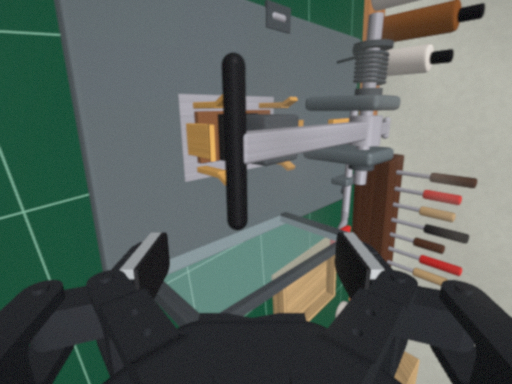

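Call:
{"fn": "arm_command", "kwargs": {
  "moves": [0.02,0,-0.003,-0.003,0.004,0.004,-1,0.02,0,-0.003,-0.003,0.004,0.004,-1,0.02,0,-0.002,-0.003,0.003,0.004,-1,0.012,0,-0.002,-0.003,0.003,0.004,-1,0,0,0,0,0,0,-1]
}}

```text
clock: 7.38
eef_pos: [0.3683, 0.1088, 0.2367]
tool_rot: [0.026, 0.376, -0.038, 0.926]
ft_force: [-1.3, 0.5, 0.6]
grip_width: 0.0854
```

Run:
```python
from h import *
P=.75
st();go(pw(-.225,-.037,.104),down(YAW,P),.152)
```

```text
t 7.38 tcp [0.3683 0.1088 0.2367] grasp [0.479  0.1009 0.1286] F [-1.3  0.5  0.6] w 0.0854 
j [ 0.397  0.043 -0.986 -0.2   -0.329  1.938] 
X [ 0.715 -0.051 -0.698] Y [0.091 0.996 0.02 ] Z [ 0.694 -0.078  0.716]
t 7.38 tcp-> [0.3554 0.1048 0.2152] shift [ 0.006  -0.0056 -0.024 ] |d| 0.025 rot [-0.0181  0.0484 -0.0102] rows>= 0.6
```

Call:
{"fn": "arm_command", "kwargs": {
  "moves": [0.003,-0.003,-0.012,-0.009,0.024,-0.005,-1,0.003,-0.003,-0.012,-0.009,0.024,-0.005,-1,0,0,0,0,0,0,-1]
}}

```text
clock: 7.63
eef_pos: [0.3585, 0.1049, 0.2175]
tool_rot: [0.018, 0.396, -0.04, 0.917]
ft_force: [-0.6, -0.6, -0.4]
grip_width: 0.0856
```

Run:
```python
from h import *
P=.75
st();go(pw(-.225,-.037,.104),down(YAW,P),.152)
im,C=cam("wrist","w8.png")
```

```text
t 7.63 tcp [0.3585 0.1049 0.2175] grasp [0.4645 0.0957 0.1048] F [-0.6 -0.6 -0.4] w 0.0856 
j [ 0.396  0.076 -1.01  -0.212 -0.324  1.937] 
X [ 0.684 -0.059 -0.727] Y [0.088 0.996 0.002] Z [ 0.725 -0.065  0.686]
t 7.63 tcp-> [0.3554 0.1048 0.2152] shift [-0.0004 -0.0003 -0.0038] |d| 0.004 rot [-0.0034  0.0062  0.0009] rows>= 0.1
```

View pics/w8.png

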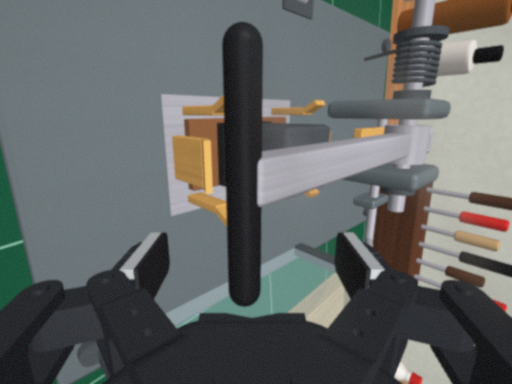

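Call:
{"fn": "arm_command", "kwargs": {
  "moves": [0,0,-0.003,0,0.005,0,1,0,0,0,0,0,0,1,0,0,0,0,0,0,1,0,0,0,0,0,0,1,0,0,0,0,0,0,1,0,0,0,0,0,0,1,0,0,0,0,0,0,1,0,0,0,0,0,0,1]
}}

```text
clock: 8.35
eef_pos: [0.3547, 0.1059, 0.2169]
tool_rot: [0.019, 0.397, -0.038, 0.917]
ft_force: [2.2, -0.1, -3.0]
grip_width: 0.0143
```

```bash
cat >> h.py <<'E'
def ham2(offs=(.145,.15,.155,.16,.165,.17)):
    A=T(bot.get_obs());print("pitch",np.arctan2(A[0,0],-A[2,0]).round(3))
    for off in offs:
        g=A[:3,3]+A[:3,0]*off;l=np.r_[RP.T@(g[:2]-ORG),g[2]];print(off,l.round(4),"phi",np.arctan2(l[2]-.095,-l[0]).round(3),"r",np.hypot(l[2]-.095,l[0]).round(4))
E
python3 - <<'E'
from h import *
st();ham2()
E
```

```text
t 8.35 tcp [0.3547 0.1059 0.2169] grasp [0.4603 0.0975 0.1037] F [ 2.2 -0.1 -3. ] w 0.0143 
j [ 0.402  0.072 -1.016 -0.209 -0.322  1.942] 
X [ 0.681 -0.054 -0.73 ] Y [0.084 0.996 0.004] Z [ 0.727 -0.065  0.683]
pitch 0.751
0.145 [-0.2303 -0.0354  0.111 ] phi 0.069 r 0.2309
0.15 [-0.2269 -0.0354  0.1074] phi 0.054 r 0.2273
0.155 [-0.2235 -0.0354  0.1037] phi 0.039 r 0.2237
0.16 [-0.2201 -0.0354  0.1001] phi 0.023 r 0.2201
0.165 [-0.2167 -0.0354  0.0964] phi 0.007 r 0.2167
0.17 [-0.2132 -0.0354  0.0928] phi -0.01 r 0.2133
```

```bash
python3 arc.py 0.045 1.75 28 .154 .76
```

```text
0.106 [-0.0093  0.01  ] -0.0003
0.167 [-0.0086  0.0106] -0.0003
0.228 [-0.008   0.0111] -0.0003
0.289 [-0.0073  0.0115] -0.0003
0.349 [-0.0066  0.012 ] -0.0003
0.41 [-0.0058  0.0124] -0.0003
0.471 [-0.005   0.0127] -0.0003
0.532 [-0.0043  0.013 ] -0.0003
0.593 [-0.0035  0.0132] -0.0003
0.654 [-0.0026  0.0134] -0.0003
0.715 [-0.0018  0.0135] -0.0003
0.776 [-0.001   0.0136] -0.0003
0.837 [-0.0001  0.0136] -0.0003
0.898 [0.0007 0.0136] -0.0003
0.958 [0.0015 0.0136] -0.0003
1.019 [0.0024 0.0134] -0.0003
1.08 [0.0032 0.0133] -0.0003
1.141 [0.004  0.0131] -0.0003
1.202 [0.0048 0.0128] -0.0003
1.263 [0.0056 0.0125] -0.0003
1.324 [0.0063 0.0121] -0.0003
1.385 [0.0071 0.0117] -0.0003
1.446 [0.0078 0.0112] -0.0003
1.506 [0.0084 0.0107] -0.0003
1.567 [0.0091 0.0102] -0.0003
1.628 [0.0097 0.0096] -0.0003
1.689 [0.0103 0.009 ] -0.0003
1.75 [0.0108 0.0084] -0.0003
```

Call:
{"fn": "arm_command", "kwargs": {
  "moves": [-0.0093,0,0.01,0,0,0,1,-0.0086,0,0.0106,0,0,0,1,-0.008,0,0.011,0,0,0,1,-0.0073,0,0.0115,0,0,0,1,-0.0066,0,0.012,0,0,0,1,-0.0058,0,0.0124,0,0,0,1]
}}

```text
clock: 8.85
eef_pos: [0.3704, 0.1042, 0.2905]
tool_rot: [0.017, 0.41, -0.035, 0.911]
ft_force: [7.6, 2.8, -13.0]
grip_width: 0.0141
```

Run:
```python
from h import *
st();ham2()
```

```text
t 8.85 tcp [0.3704 0.1042 0.2905] grasp [0.473  0.0964 0.1746] F [  7.6   2.8 -13. ] w 0.0141 
j [ 0.371 -0.095 -0.858  0.132 -0.291  1.917] 
X [ 0.662 -0.05  -0.748] Y [0.077 0.997 0.002] Z [ 0.746 -0.059  0.664]
pitch 0.725
0.145 [-0.2174 -0.0355  0.1821] phi 0.381 r 0.2342
0.15 [-0.2141 -0.0354  0.1783] phi 0.371 r 0.2298
0.155 [-0.2108 -0.0354  0.1746] phi 0.361 r 0.2253
0.16 [-0.2075 -0.0354  0.1709] phi 0.35 r 0.2209
0.165 [-0.2042 -0.0354  0.1671] phi 0.34 r 0.2165
0.17 [-0.2008 -0.0353  0.1634] phi 0.328 r 0.2122
```

Call:
{"fn": "arm_command", "kwargs": {
  "moves": [-0.0052,0,0.0122,0,-0.005,0,1,-0.0044,0,0.0126,0,-0.005,0,1,-0.0037,0,0.013,0,-0.005,0,1,-0.0029,0,0.0132,0,-0.005,0,1,-0.002,0,0.0134,0,-0.005,0,1]
}}

```text
clock: 9.27
eef_pos: [0.3906, 0.101, 0.3284]
tool_rot: [0.011, 0.429, -0.026, 0.903]
ft_force: [-29.4, 5.7, 5.9]
grip_width: 0.0142
```

Run:
```python
from h import *
st();ham2((.15,.155,.16,.165))
```

```text
t 9.27 tcp [0.3906 0.101  0.3284] grasp [0.4883 0.0951 0.2082] F [-29.4   5.7   5.9] w 0.0142 
j [ 0.331 -0.118 -0.736  0.308 -0.243  1.876] 
X [ 0.63  -0.039 -0.776] Y [ 0.057  0.998 -0.003] Z [ 0.775 -0.042  0.631]
pitch 0.682
0.15 [-0.1986 -0.0355  0.212 ] phi 0.533 r 0.2305
0.155 [-0.1954 -0.0355  0.2082] phi 0.525 r 0.2258
0.16 [-0.1923 -0.0354  0.2043] phi 0.517 r 0.2212
0.165 [-0.1891 -0.0353  0.2004] phi 0.509 r 0.2165
```

```bash
python3 arc.py 0.525 .9 5 .155 .682
```

```text
0.6 [-0.0054  0.016 ] 0.0
0.675 [-0.0042  0.0163] 0.0
0.75 [-0.003   0.0166] 0.0
0.825 [-0.0017  0.0168] 0.0
0.9 [-0.0004  0.0169] 0.0
```

Call:
{"fn": "arm_command", "kwargs": {
  "moves": [-0.0072,0,0.0155,0,0,0,1,-0.005,0,0.0163,0,0,0,1,-0.0038,0,0.0166,0,0,0,1,-0.0026,0,0.0168,0,0,0,1]
}}

```text
clock: 9.6
eef_pos: [0.418, 0.0985, 0.3667]
tool_rot: [0.007, 0.455, -0.023, 0.89]
ft_force: [-30.5, 2.7, 11.5]
grip_width: 0.0141
```

```bash
python3 - <<'E'
from h import *
st();ham2((.15,.155,.16,.165))
im,C=cam("wrist","w9.png")
E
python3 arc.py 0.76 1.1 5 .155 .7
```

```text
t 9.6 tcp [0.418  0.0985 0.3667] grasp [0.5088 0.0932 0.2411] F [-30.5   2.7  11.5] w 0.0141 
j [ 0.292 -0.102 -0.587  0.488 -0.202  1.845] 
X [ 0.586 -0.034 -0.81 ] Y [ 0.047  0.999 -0.008] Z [ 0.809 -0.034  0.587]
pitch 0.626
0.15 [-0.1777 -0.0356  0.2452] phi 0.702 r 0.2327
0.155 [-0.1748 -0.0355  0.2411] phi 0.696 r 0.2278
0.16 [-0.1719 -0.0354  0.2371] phi 0.691 r 0.223
0.165 [-0.1689 -0.0354  0.233 ] phi 0.685 r 0.2182
0.828 [-0.0022  0.013 ] -0.0141
0.896 [-0.001   0.0131] -0.0141
0.964 [0.0003 0.0131] -0.0141
1.032 [0.0015 0.013 ] -0.0141
1.1 [0.0028 0.0129] -0.0141
```

View pics/w9.png

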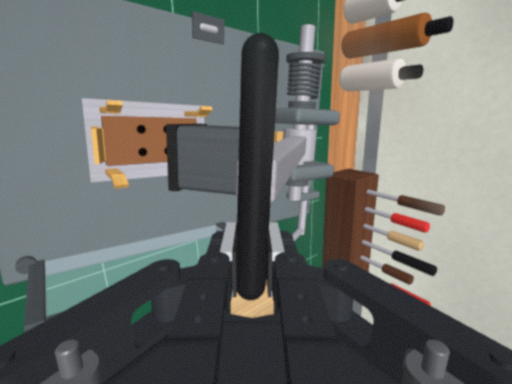

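Call:
{"fn": "arm_command", "kwargs": {
  "moves": [-0.005,0,0.0135,0,-0.03,0,1,-0.004,0,0.0135,0,-0.03,0,1,-0.003,0,0.0135,0,-0.03,0,1]
}}

```text
clock: 9.9
eef_pos: [0.4356, 0.0968, 0.3892]
tool_rot: [0.004, 0.431, -0.022, 0.902]
ft_force: [-12.6, 1.7, -1.8]
grip_width: 0.0141
```

```bash
cat >> h.py <<'E'
def fr(phi):
    o=bot.get_obs();F=RP.T@o["ft_force"][:2];F=np.r_[F[0],o["ft_force"][2]]
    print("F radial(inward +)",(-F@[np.cos(phi),-np.sin(phi)]).round(1),"tang",(F@[np.sin(phi),np.cos(phi)]).round(1))
E
python3 - <<'E'
from h import *
st();ham2((.15,.155,.16,.165));fr(.88)
E
python3 arc.py 0.88 1.08 3 .158 .7
```

```text
t 9.9 tcp [0.4356 0.0968 0.3892] grasp [0.5328 0.0912 0.2686] F [-12.6   1.7  -1.8] w 0.0141 
j [ 0.279 -0.102 -0.545  0.477 -0.209  1.818] 
X [ 0.627 -0.036 -0.778] Y [ 0.043  0.999 -0.012] Z [ 0.778 -0.026  0.628]
pitch 0.679
0.15 [-0.1539 -0.0356  0.2725] phi 0.857 r 0.2349
0.155 [-0.1507 -0.0355  0.2686] phi 0.856 r 0.2299
0.16 [-0.1476 -0.0354  0.2647] phi 0.855 r 0.2249
0.165 [-0.1444 -0.0353  0.2608] phi 0.854 r 0.2199
F radial(inward +) 6.7 tang -10.9
0.947 [0.0003 0.0139] -0.0071
1.013 [0.0014 0.0138] -0.0071
1.08 [0.0025 0.0137] -0.0071
```

Call:
{"fn": "arm_command", "kwargs": {
  "moves": [-0.001,0,0.0135,0,-0.025,0,1,0,0,0.0135,0,-0.025,0,1,0.001,0,0.0135,0,-0.025,0,1]
}}

```text
clock: 10.15
eef_pos: [0.4608, 0.0947, 0.4087]
tool_rot: [0.001, 0.407, -0.022, 0.913]
ft_force: [-12.8, 0.5, -1.4]
grip_width: 0.0139
```

Run:
```python
from h import *
st();ham2((.15,.155,.16,.165));fr(1.01)
```

```text
t 10.15 tcp [0.4608 0.0947 0.4087] grasp [0.5644 0.0884 0.2935] F [-12.8   0.5  -1.4] w 0.0139 
j [ 0.261 -0.083 -0.496  0.449 -0.213  1.788] 
X [ 0.668 -0.04  -0.743] Y [ 0.042  0.999 -0.017] Z [ 0.743 -0.02   0.669]
pitch 0.733
0.15 [-0.1224 -0.0357  0.2973] phi 1.027 r 0.2364
0.155 [-0.1191 -0.0356  0.2935] phi 1.031 r 0.2315
0.16 [-0.1157 -0.0355  0.2898] phi 1.035 r 0.2266
0.165 [-0.1124 -0.0354  0.2861] phi 1.039 r 0.2217
F radial(inward +) 5.6 tang -11.5
```

Call:
{"fn": "arm_command", "kwargs": {
  "moves": [0.0033,0,0.013,0,-0.022,0,1,0.0043,0,0.0128,0,-0.022,0,1,0.0052,0,0.0125,0,-0.022,0,1]
}}

```text
clock: 10.4
eef_pos: [0.4934, 0.092, 0.4227]
tool_rot: [-0.001, 0.381, -0.024, 0.924]
ft_force: [-11.1, 1.1, -3.5]
grip_width: 0.0134
```

```bash
python3 - <<'E'
from h import *
st();ham2((.155,.16,.165,.17));fr(1.22)
E
python3 arc.py 1.22 1.46 4 .162 .82
```

```text
t 10.4 tcp [0.4934 0.092  0.4227] grasp [0.6032 0.085  0.3134] F [-11.1   1.1  -3.5] w 0.0134 
j [ 0.239 -0.041 -0.444  0.403 -0.213  1.759] 
X [ 0.708 -0.045 -0.705] Y [ 0.044  0.999 -0.02 ] Z [ 0.705 -0.016  0.709]
pitch 0.788
0.155 [-0.0801 -0.0358  0.3134] phi 1.219 r 0.2327
0.16 [-0.0766 -0.0357  0.3099] phi 1.229 r 0.2281
0.165 [-0.073  -0.0356  0.3064] phi 1.238 r 0.2236
0.17 [-0.0695 -0.0355  0.3029] phi 1.248 r 0.2192
F radial(inward +) 0.5 tang -11.7
1.28 [0.0061 0.0107] -0.0081
1.34 [0.0069 0.0103] -0.0081
1.4 [0.0077 0.0098] -0.0081
1.46 [0.0084 0.0093] -0.0081
```

Call:
{"fn": "arm_command", "kwargs": {
  "moves": [0.0078,0,0.0106,0,-0.015,0,1,0.0088,0,0.0102,0,-0.015,0,1,0.0094,0,0.0098,0,-0.015,0,1]
}}

```text
clock: 10.65
eef_pos: [0.5313, 0.0889, 0.4267]
tool_rot: [-0.002, 0.362, -0.026, 0.932]
ft_force: [-11.0, -0.5, -1.4]
grip_width: 0.0141
```

```bash
python3 - <<'E'
from h import *
st();ham2((.155,.16,.165,.17));fr(1.42)
E
python3 arc.py 1.42 1.66 4 .164 .86
```

```text
t 10.65 tcp [0.5313 0.0889 0.4267] grasp [0.6455 0.0813 0.3222] F [-11.   -0.5  -1.4] w 0.0141 
j [ 0.216  0.021 -0.392  0.347 -0.208  1.735] 
X [ 0.737 -0.05  -0.674] Y [ 0.047  0.999 -0.022] Z [ 0.674 -0.016  0.738]
pitch 0.83
0.155 [-0.0376 -0.0359  0.3222] phi 1.407 r 0.2303
0.16 [-0.0339 -0.0358  0.3188] phi 1.42 r 0.2264
0.165 [-0.0302 -0.0357  0.3154] phi 1.435 r 0.2225
0.17 [-0.0265 -0.0357  0.3121] phi 1.449 r 0.2187
F radial(inward +) 0.3 tang -11.0
1.48 [0.0088 0.009 ] -0.0076
1.54 [0.0095 0.0084] -0.0076
1.6 [0.0101 0.0077] -0.0076
1.66 [0.0107 0.007 ] -0.0076
```

Call:
{"fn": "arm_command", "kwargs": {
  "moves": [0.0094,0,0.0094,0,-0.01,0,1,0.01,0,0.0088,0,-0.01,0,1,0.0106,0,0.008,0,-0.01,0,1,0.0112,0,0.0073,0,-0.01,0,1,0.0116,0,0.0066,0,-0.01,0,1]
}}

```text
clock: 11.07
eef_pos: [0.5951, 0.0838, 0.4198]
tool_rot: [-0.002, 0.342, -0.029, 0.939]
ft_force: [-11.8, 1.2, 0.2]
grip_width: 0.014
```

Run:
```python
from h import *
st();ham2((.155,.16,.165,.17));fr(1.7)
```

```text
t 11.07 tcp [0.5951 0.0838 0.4198] grasp [0.7135 0.0752 0.3201] F [-11.8   1.2   0.2] w 0.014 
j [ 0.181  0.142 -0.298  0.274 -0.193  1.705] 
X [ 0.764 -0.055 -0.643] Y [ 0.052  0.998 -0.024] Z [ 0.643 -0.016  0.766]
pitch 0.872
0.155 [ 0.0307 -0.0361  0.3201] phi 1.706 r 0.2272
0.16 [ 0.0345 -0.036   0.3169] phi 1.725 r 0.2246
0.165 [ 0.0384 -0.036   0.3137] phi 1.744 r 0.2221
0.17 [ 0.0422 -0.0359  0.3105] phi 1.764 r 0.2196
F radial(inward +) -1.4 tang -11.8
```

Call:
{"fn": "arm_command", "kwargs": {
  "moves": [0.0085,0,0.004,0,-0.005,0,1,0,0,0,0,0,0,1,-0.008,0,-0.0045,0,0,0,1,-0.008,0,-0.005,0,0,0,1,-0.006,0,-0.004,0,0,0,1,0,0,0,0,0,0,1]
}}

```text
clock: 11.57
eef_pos: [0.5782, 0.0851, 0.4208]
tool_rot: [0.0, 0.34, -0.029, 0.94]
ft_force: [-6.3, 0.9, -1.5]
grip_width: 0.014
```

Run:
```python
from h import *
st();ham2((.155,.16,.165,.17));fr(1.65)
```

```text
t 11.57 tcp [0.5782 0.0851 0.4208] grasp [0.6971 0.0767 0.3216] F [-6.3  0.9 -1.5] w 0.014 
j [ 0.19   0.109 -0.336  0.266 -0.199  1.714] 
X [ 0.767 -0.054 -0.639] Y [ 0.054  0.998 -0.019] Z [ 0.639 -0.02   0.769]
pitch 0.876
0.155 [ 0.0142 -0.036   0.3216] phi 1.634 r 0.2271
0.16 [ 0.0181 -0.036   0.3185] phi 1.652 r 0.2242
0.165 [ 0.0219 -0.0359  0.3153] phi 1.67 r 0.2213
0.17 [ 0.0258 -0.0359  0.3121] phi 1.689 r 0.2186
F radial(inward +) -2.0 tang -6.2
```

Force is dropping, so the sear seems to be taking load. I'll ease back a bit more.

Call:
{"fn": "arm_command", "kwargs": {
  "moves": [-0.005,0,-0.003,0,0,0,1,0,0,0,0,0,0,1]
}}

```text
clock: 11.73
eef_pos: [0.573, 0.0855, 0.421]
tool_rot: [0.001, 0.339, -0.029, 0.94]
ft_force: [9.4, 0.6, -7.9]
grip_width: 0.0137
```

Run:
```python
from h import *
st();ham2((.155,.16,.165,.17));fr(1.65)
```

```text
t 11.73 tcp [0.573  0.0855 0.421 ] grasp [0.692  0.0772 0.322 ] F [ 9.4  0.6 -7.9] w 0.0137 
j [ 0.193  0.098 -0.347  0.264 -0.202  1.718] 
X [ 0.768 -0.054 -0.638] Y [ 0.055  0.998 -0.018] Z [ 0.638 -0.021  0.77 ]
pitch 0.877
0.155 [ 0.0091 -0.036   0.322 ] phi 1.611 r 0.2272
0.16 [ 0.013  -0.0359  0.3189] phi 1.629 r 0.2242
0.165 [ 0.0168 -0.0359  0.3157] phi 1.647 r 0.2213
0.17 [ 0.0207 -0.0358  0.3125] phi 1.666 r 0.2184
F radial(inward +) -7.2 tang 9.9
```

The force has reversed, so the sear is holding. Release and back off.

Call:
{"fn": "arm_command", "kwargs": {
  "moves": [0,0,0,0,0,0,-1,0,0,0,0,0,0,-1,0,0,0,0,0,0,-1,0,0,0,0,0,0,-1,0,0,0,0,0,0,-1,-0.03,0,0,0,0,0,-1,-0.03,0,0,0,0,0,-1,-0.03,0,0,0,0,0,-1,-0.03,0,0,0,0,0,-1]
}}

```text
clock: 12.48
eef_pos: [0.4827, 0.0911, 0.4979]
tool_rot: [-0.0, 0.337, -0.033, 0.941]
ft_force: [0.6, 0.2, 0.5]
grip_width: 0.0851
```

Run:
```python
from h import *
st()
im,C=cam("scene","s3.png");im,C=cam("top","t3.png")
zoom(im,70,80,400,260,2.4,"z_t3.png")
b=YAW+np.pi/2
go(pw(-.155,0,.16),down(b))
im,C=cam("wrist","w10.png")
```

```text
t 12.48 tcp [0.4827 0.0911 0.4979] grasp [0.6021 0.0815 0.3995] F [0.6 0.2 0.5] w 0.0851 
j [ 0.254 -0.13  -0.364  0.482 -0.256  1.758] 
X [ 0.77  -0.062 -0.635] Y [ 0.062  0.998 -0.023] Z [ 0.635 -0.022  0.772]
t 12.58 tcp-> [0.5316 0.127  0.315 ] shift [ 0.1541  0.0422 -0.1158] |d| 0.197 rot [-1.4251  0.6875  0.6994] rows>= 13.8
```

View pics/s3.png

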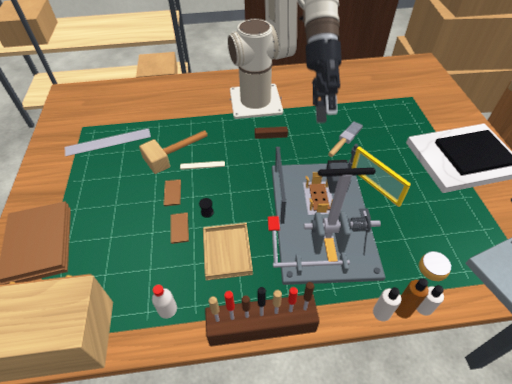

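View pics/z_t3.png

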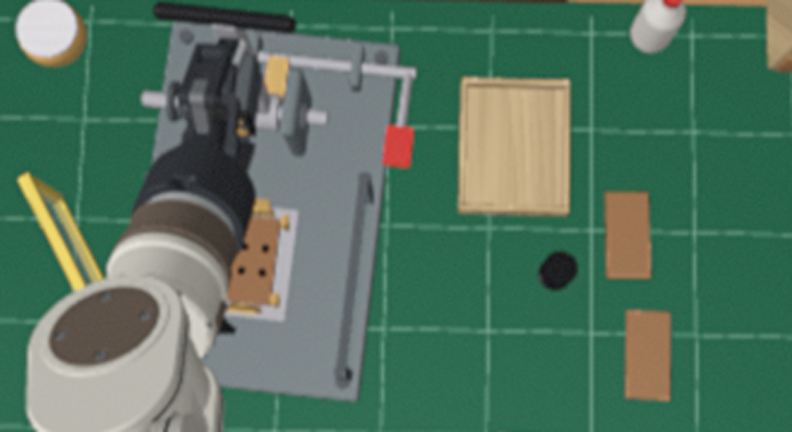

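Call:
{"fn": "arm_command", "kwargs": {
  "moves": [0,0,0,-0.1018,0.0491,0.05,-1,0,0,0,-0.1018,0.0491,0.05,-1,0,0,0,-0.1018,0.0491,0.05,-1,0,0,0,-0.1018,0.0491,0.05,-1,0,0,0,-0.1018,0.0491,0.05,-1,0,0,0,-0.1018,0.0491,0.05,-1,0,0,0,-0.1018,0.0491,0.05,-1,0,0,0,-0.1018,0.0491,0.05,-1,0,0,0,-0.1018,0.0491,0.05,-1,0,0,0,-0.1018,0.0491,0.05,-1,0,0,0,-0.1018,0.0491,0.05,-1,0,0,0,-0.1018,0.0491,0.05,-1,0,0,0,-0.1018,0.0491,0.05,-1,0,0,0,-0.1018,0.0491,0.05,-1,0,0,0,0,0,0,-1]
}}

```text
clock: 13.88
eef_pos: [0.4914, 0.0889, 0.4851]
tool_rot: [-0.479, 0.525, 0.488, 0.507]
ft_force: [0.6, 0.5, -0.5]
grip_width: 0.0856
```

Run:
```python
from h import *
st()
b=YAW+np.pi/2
go(pw(-.155,0,.16),down(b))
im,C=cam("wrist","w11.png")
```

```text
t 13.88 tcp [0.4914 0.0889 0.4851] grasp [0.4871 0.0876 0.3302] F [ 0.6  0.5 -0.5] w 0.0856 
j [ 0.18   0.234  0.204  1.569 -0.003  0.246] 
X [-0.028 -0.008 -1.   ] Y [-0.997  0.066  0.027] Z [ 0.066  0.998 -0.01 ]
t 13.88 tcp-> [0.5316 0.127  0.315 ] shift [ 0.1686 -0.0421  0.0424] |d| 0.179 rot [ 0.0188 -0.0105 -0.0269] rows>= 4.3
```

View pics/w11.png

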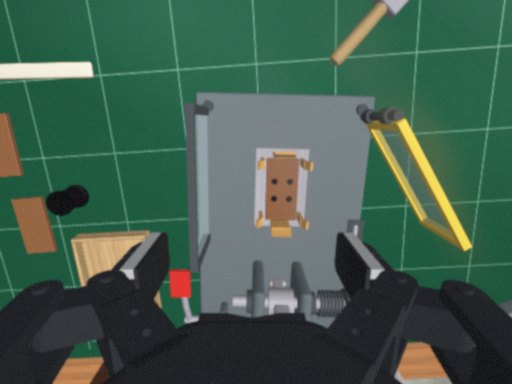

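Call:
{"fn": "arm_command", "kwargs": {
  "moves": [0.034,-0.0084,0.0085,0.004,-0.002,-0.005,-1,0.034,-0.0084,0.0085,0.004,-0.002,-0.005,-1,0.034,-0.0084,0.0085,0.004,-0.002,-0.005,-1,0.034,-0.0084,0.0085,0.004,-0.002,-0.005,-1,0.034,-0.0084,0.0085,0.004,-0.002,-0.005,-1,0,0,0,0,0,0,-1]
}}

```text
clock: 14.43
eef_pos: [0.5402, 0.128, 0.3091]
tool_rot: [-0.474, 0.518, 0.469, 0.535]
ft_force: [-0.4, -0.4, -0.1]
grip_width: 0.0854
```

```bash
cat >> h.py <<'E'
def brown(im,C,z,amin=300,roi=None,save=None):
    h=cv2.cvtColor(im,cv2.COLOR_RGB2HSV);H,S,V=h[...,0],h[...,1],h[...,2]
    m=((H>5)&(H<17)&(S>85)&(S<175)&(V>60)).astype(np.uint8)
    if roi: mm=np.zeros_like(m);x0,y0,x1,y1=roi;mm[y0:y1,x0:x1]=m[y0:y1,x0:x1];m=mm
    m=cv2.morphologyEx(m,cv2.MORPH_CLOSE,np.ones((7,7)))
    m=cv2.morphologyEx(m,cv2.MORPH_OPEN,np.ones((5,5)))
    if save: cv2.imwrite("pics/"+save,m*255)
    out=[]
    for c in cv2.findContours(m,cv2.RETR_EXTERNAL,cv2.CHAIN_APPROX_NONE)[0]:
        if cv2.contourArea(c)<amin: continue
        w=onz(c[:,0,:],C,z)[:,:2];r=cv2.minAreaRect((w*1000).astype(np.float32));bx=cv2.boxPoints(r)
        e=bx[1]-bx[0],bx[2]-bx[1];l=max(e,key=np.linalg.norm);a=np.arctan2(l[1],l[0])
        a=(a+np.pi/2)%np.pi-np.pi/2
        print("px",c[:,0].mean(0).round(),"ctr",np.round(r[0],1),"size",np.round(sorted(r[1]),1),"ang",round(a,3),"pressloc",(RP.T@(np.array(r[0])/1000-ORG)).round(4))
E
python3 - <<'E'
from h import *
st()
im,C=cam("wrist","w12.png"); brown(im,C,.028,save="m12.png")
go(pw(-.155,0,.03),down(YAW+np.pi/2),.165)
E
```

```text
t 14.43 tcp [0.5402 0.128  0.3091] grasp [0.5437 0.1296 0.1542] F [-0.4 -0.4 -0.1] w 0.0854 
j [ 0.232  0.396 -0.033  1.118  0.005  0.342] 
X [ 0.023  0.01  -1.   ] Y [-0.994  0.11  -0.021] Z [0.11  0.994 0.013]
px [252. 168.] ctr [531.  135.5] size [ 75.2 119.3] ang -0.16 pressloc [-0.1562  0.0085]
t 14.48 tcp-> [0.5316 0.127  0.195 ] shift [ 0.1169  0.0113 -0.0031] |d| 0.117 rot [-0.0254  0.0128  0.0235] rows>= 2.8
```

View pics/w12.png

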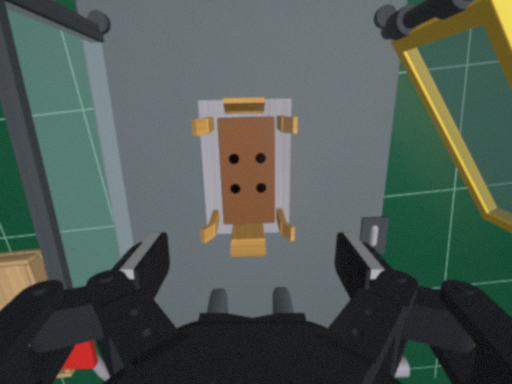

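Run:
```python
from h import *
o=bot.get_obs();C=pose("wrist",o)
w=onz([[219,118],[274,116],[276,223],[222,224]],C,.028);print(w.round(4),w.mean(0).round(4),(RP.T@(w.mean(0)[:2]-ORG)).round(4))
h=onz([[234,159],[261,158],[261,187],[235,188]],C,.028).mean(0);print(h.round(4),(RP.T@(h[:2]-ORG)).round(4))
e=w[3]-w[0]; print("ang",np.arctan2(e[1],e[0]),np.arctan2(*(w[2]-w[1])[[1,0]]))
# nest plate corners z=.02: 
n=onz([[199,100],[292,98],[294,232],[206,235]],C,.02);print(n.mean(0),(RP.T@(n.mean(0)[:2]-ORG)).round(4))
```

```text
[[0.481  0.1101 0.028 ]
 [0.4846 0.158  0.028 ]
 [0.5857 0.1512 0.028 ]
 [0.5807 0.0986 0.028 ]] [0.533  0.1295 0.028 ] [-0.1538  0.0026]
[0.533  0.1294 0.028 ] [-0.1538  0.0026]
ang -0.1141953269118896 -0.06722412561991768
[0.53274988 0.12961011 0.02      ] [-0.154   0.0027]
```

Run:
```python
from h import *
go([.5325,.1287,.100],down(YAW+np.pi/2))
```

```text
t 14.48 tcp-> [0.5325 0.1287 0.255 ] shift [ 0.057   0.0092 -0.0005] |d| 0.058 rot [-0.0254  0.0128  0.0235] rows>= 1.4
```

Call:
{"fn": "arm_command", "kwargs": {
  "moves": [0.02,0.003,0,-0.009,0.0045,0.008,-1,0.02,0.003,0,-0.009,0.0045,0.008,-1,0.017,0.003,0,-0.008,0.004,0.008,-1,0,0,0,0,0,0,-1,0,0,0,0,0,0,-1]
}}

```text
clock: 14.9
eef_pos: [0.5351, 0.128, 0.2629]
tool_rot: [-0.479, 0.517, 0.474, 0.528]
ft_force: [0.3, -0.6, 1.3]
grip_width: 0.0858
```

Run:
```python
from h import *
st();go([.5325,.1287,.035],down(YAW+np.pi/2))
```

```text
t 14.9 tcp [0.5351 0.128  0.2629] grasp [0.5375 0.1287 0.108 ] F [ 0.3 -0.6  1.3] w 0.0858 
j [ 2.340e-01  4.320e-01 -1.080e-01  1.014e+00  1.000e-03  3.270e-01] 
X [ 0.016  0.005 -1.   ] Y [-0.996  0.092 -0.016] Z [0.092 0.996 0.006]
t 14.9 tcp-> [0.5325 0.1287 0.19  ] shift [0.0729 0.0037 0.    ] |d| 0.073 rot [-0.0071  0.0064  0.0156] rows>= 1.8
```

Call:
{"fn": "arm_command", "kwargs": {
  "moves": [0.02,0.001,0,-0.002,0.002,0.006,-1,0.02,0.001,0,-0.002,0.002,0.005,-1,0.02,0.001,0,-0.002,0.002,0.004,-1,0.01,0.0005,0,0,0,0,-1,0,0,0,0,0,0,-1]
}}

```text
clock: 15.32
eef_pos: [0.5391, 0.1286, 0.2054]
tool_rot: [-0.481, 0.514, 0.472, 0.531]
ft_force: [-0.3, 1.0, 0.6]
grip_width: 0.0855
```

Run:
```python
from h import *
st();go([.5325,.1287,.035],down(YAW+np.pi/2))
im,C=cam("wrist","w13.png")
```

```text
t 15.32 tcp [0.5391 0.1286 0.2054] grasp [0.5433 0.1298 0.0504] F [-0.3  1.   0.6] w 0.0855 
j [ 0.234  0.499 -0.172  0.872  0.001  0.326] 
X [ 0.027  0.007 -1.   ] Y [-0.995  0.092 -0.026] Z [0.092 0.996 0.01 ]
t 15.32 tcp-> [0.5325 0.1287 0.19  ] shift [ 0.0152  0.007  -0.0007] |d| 0.017 rot [-0.0071  0.0098  0.0264] rows>= 0.4
```

View pics/w13.png

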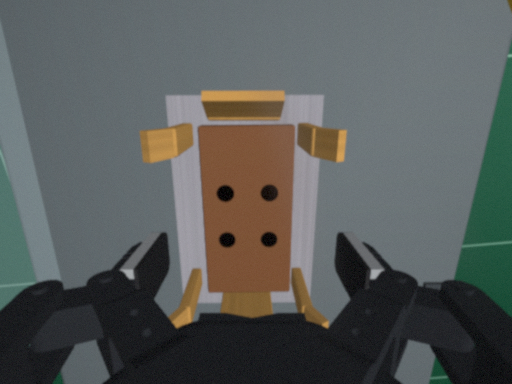

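Call:
{"fn": "arm_command", "kwargs": {
  "moves": [0.005,0.0035,0,-0.003,0.005,0.013,-1,0.005,0.0035,0,-0.003,0.005,0.013,-1,0,0,0,0,0,0,-1]
}}

```text
clock: 15.62
eef_pos: [0.5344, 0.1296, 0.2004]
tool_rot: [-0.479, 0.519, 0.477, 0.523]
ft_force: [-0.4, -0.7, 1.0]
grip_width: 0.0851
```

Run:
```python
from h import *
st();go([.5325,.1287,.035],down(YAW+np.pi/2))
```

```text
t 15.62 tcp [0.5344 0.1296 0.2004] grasp [0.5355 0.1299 0.0454] F [-0.4 -0.7  1. ] w 0.0851 
j [ 0.238  0.506 -0.175  0.882 -0.     0.325] 
X [ 0.007  0.001 -1.   ] Y [-0.996  0.086 -0.007] Z [0.086 0.996 0.002]
t 15.62 tcp-> [0.5325 0.1287 0.19  ] shift [ 0.0104  0.0019 -0.0011] |d| 0.011 rot [-0.0016  0.0021  0.0073] rows>= 0.3
```

Call:
{"fn": "arm_command", "kwargs": {
  "moves": [0.006,0.002,-0.001,0,0.002,0.008,-1,0.006,0,0,0,0,0.003,-1,0,0,0,0,0,0,-1]
}}

```text
clock: 15.87
eef_pos: [0.5328, 0.1291, 0.1891]
tool_rot: [-0.477, 0.521, 0.479, 0.521]
ft_force: [-0.3, 0.4, 0.4]
grip_width: 0.0855
```

Run:
```python
from h import *
st();go([.5325,.1287,.035],down(YAW+np.pi/2))
```

```text
t 15.87 tcp [0.5328 0.1291 0.1891] grasp [0.5325 0.1293 0.0341] F [-0.3  0.4  0.4] w 0.0855 
j [ 0.237  0.521 -0.185  0.866  0.001  0.324] 
X [-0.002  0.001 -1.   ] Y [-0.996  0.086  0.002] Z [0.086 0.996 0.001]
t 15.87 tcp-> [0.5325 0.1287 0.19  ] shift [-0.0009  0.0003 -0.0004] |d| 0.001 rot [-0.0013  0.0009 -0.0019] rows>= 0.0
```

Close on the board.

Call:
{"fn": "arm_command", "kwargs": {
  "moves": [0,0,0,0,0,0,1,0,0,0,0,0,0,1,0,0,0,0,0,0,1,0,0,0,0,0,0,1,0,0,0,0,0,0,1,0,0,0,0,0,0,1]
}}

```text
clock: 16.37
eef_pos: [0.5344, 0.1293, 0.1926]
tool_rot: [-0.478, 0.52, 0.477, 0.523]
ft_force: [0.5, -0.2, -0.6]
grip_width: 0.0482
```

Run:
```python
from h import *
st()
im,C=cam("wrist","w14.png")
```

```text
t 16.37 tcp [0.5344 0.1293 0.1926] grasp [0.535  0.1296 0.0376] F [ 0.5 -0.2 -0.6] w 0.0482 
j [ 0.237  0.517 -0.181  0.869  0.001  0.324] 
X [ 0.004  0.002 -1.   ] Y [-0.996  0.086 -0.004] Z [0.086 0.996 0.002]
```

View pics/w14.png

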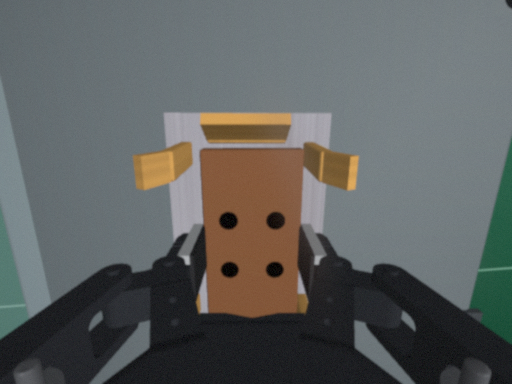

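Call:
{"fn": "arm_command", "kwargs": {
  "moves": [-0.01,0,0,0,0,0,1,-0.02,0,0,0,0,0,1,-0.03,0,0,0,0,0,1,-0.03,0,0,0,0,0,1,-0.03,0,0,0,0,0,1,-0.03,0,0,0,0,0,1,0,0,0,0,0,0,1]
}}

```text
clock: 17.0
eef_pos: [0.5318, 0.1286, 0.347]
tool_rot: [-0.476, 0.524, 0.48, 0.518]
ft_force: [1.7, -0.4, -0.2]
grip_width: 0.0486
```

Run:
```python
from h import *
st();go([.51,-.16,.180],down(YAW+np.pi/2)); go([.51,-.16,.180],down(np.pi/2))
im,C=cam("wrist","w15.png")
im,C=cam("scene","s4.png")
```

```text
t 17.0 tcp [0.5318 0.1286 0.347 ] grasp [0.5304 0.1284 0.192 ] F [ 1.7 -0.4 -0.2] w 0.0486 
j [2.370e-01 3.680e-01 2.900e-02 1.241e+00 1.000e-03 3.240e-01] 
X [-0.009 -0.001 -1.   ] Y [-0.996  0.086  0.009] Z [ 0.086  0.996 -0.002]
t 17.0 tcp-> [ 0.51  -0.16   0.335] shift [ 0.0126 -0.0033 -0.2894] |d| 0.29 rot [-0.0015 -0.0021 -0.0089] rows>= 6.9
t 17.0 tcp-> [ 0.51  -0.16   0.335] shift [ 0.0126 -0.0033 -0.2894] |d| 0.29 rot [-0.0865 -0.0017 -0.009 ] rows>= 6.9
```

View pics/w15.png

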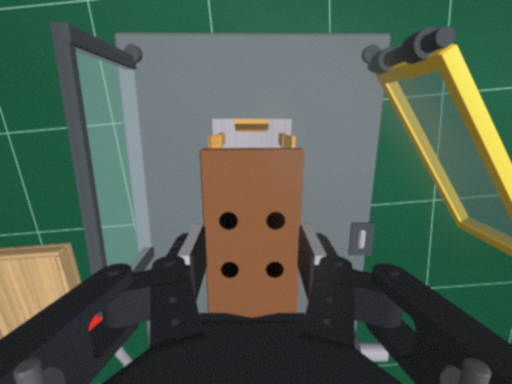

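View pics/s4.png

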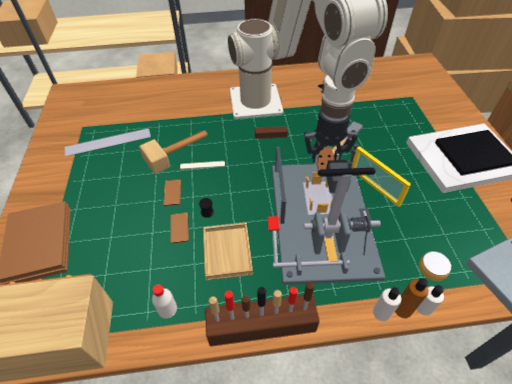

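Call:
{"fn": "arm_command", "kwargs": {
  "moves": [0,0,-0.036,-0.011,0,0,1,0,0,-0.036,-0.011,0,0,1,0,0,-0.036,-0.011,0,0,1,0,0,-0.036,-0.011,0,0,1,0,0,-0.036,-0.011,0,0,1,0,0,-0.036,-0.011,0,0,1,0,0,-0.036,-0.011,0,0,1,0,0,-0.036,-0.011,0,0,1,0,0,0,0,0,0,1]
}}

```text
clock: 17.85
eef_pos: [0.513, -0.1673, 0.3282]
tool_rot: [-0.494, 0.506, 0.515, 0.486]
ft_force: [-0.1, 0.3, -0.3]
grip_width: 0.0484
```

Run:
```python
from h import *
st();go([.67,-.165,.120],down(np.pi/2))
```

```text
t 17.85 tcp [ 0.513  -0.1673  0.3282] grasp [ 0.5066 -0.1672  0.1733] F [-0.1  0.3 -0.3] w 0.0484 
j [-0.312  0.38  -0.005  1.226 -0.012 -0.329] 
X [-0.041  0.001 -0.999] Y [-0.999 -0.017  0.041] Z [-0.017  1.     0.001]
t 17.85 tcp-> [ 0.67  -0.165  0.275] shift [ 0.0467 -0.1591 -0.0005] |d| 0.166 rot [ 0.0169  0.001  -0.0411] rows>= 4.0
```

Call:
{"fn": "arm_command", "kwargs": {
  "moves": [0.009,-0.032,0,0.003,0,-0.008,1,0.009,-0.032,0,0.003,0,-0.008,1,0.009,-0.032,0,0.003,0,-0.008,1,0.009,-0.032,0,0.003,0,-0.008,1,0.009,-0.03,0,0.003,0,-0.008,1,0,0,0,0,0,0,1,0,0,0,0,0,0,1]
}}

```text
clock: 18.43
eef_pos: [0.6682, -0.1685, 0.2581]
tool_rot: [-0.488, 0.507, 0.507, 0.498]
ft_force: [-0.8, -0.1, 0.6]
grip_width: 0.0481
```

Run:
```python
from h import *
st();go([.67,-.165,.0285],down(np.pi/2))
im,C=cam("wrist","w16.png")
```

```text
t 18.43 tcp [ 0.6682 -0.1685  0.2581] grasp [ 0.6636 -0.1669  0.1032] F [-0.8 -0.1  0.6] w 0.0481 
j [-0.247  0.718  0.379  1.263  0.002 -0.237] 
X [-0.029  0.01  -1.   ] Y [-1.    0.01  0.03] Z [0.01 1.   0.01]
t 18.43 tcp-> [ 0.67   -0.165   0.1835] shift [ 0.0746 -0.004   0.0028] |d| 0.075 rot [-0.0102  0.0098 -0.0295] rows>= 1.8
```

View pics/w16.png

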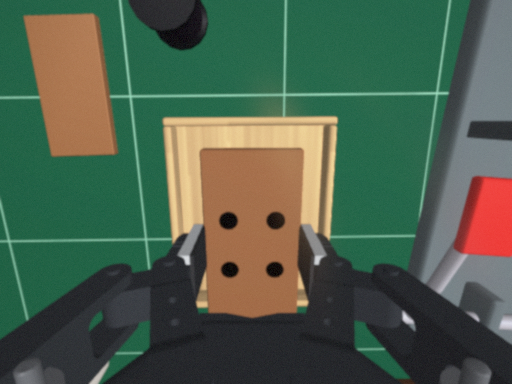

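Call:
{"fn": "arm_command", "kwargs": {
  "moves": [0.02,-0.002,0.001,-0.003,0.003,-0.012,1,0.02,-0.001,0.001,-0.003,0.003,-0.01,1,0.02,-0.001,0.001,-0.003,0.003,-0.008,1,0,0,0,0,0,0,1]
}}

```text
clock: 18.82
eef_pos: [0.6668, -0.1637, 0.1963]
tool_rot: [-0.499, 0.5, 0.501, 0.5]
ft_force: [-1.7, -0.0, -1.4]
grip_width: 0.0484
```

Run:
```python
from h import *
st();go([.67,-.165,.0275],down(np.pi/2))
```

```text
t 18.82 tcp [ 0.6668 -0.1637  0.1963] grasp [ 0.6664 -0.1634  0.0413] F [-1.7 -0.  -1.4] w 0.0484 
j [-2.410e-01  7.510e-01  2.710e-01  1.094e+00  1.000e-03 -2.400e-01] 
X [-0.003  0.002 -1.   ] Y [-1.     0.001  0.003] Z [0.001 1.    0.002]
t 18.82 tcp-> [ 0.67   -0.165   0.1825] shift [ 0.0138 -0.0032 -0.0014] |d| 0.014 rot [-0.0009  0.0017 -0.0028] rows>= 0.3
```

Call:
{"fn": "arm_command", "kwargs": {
  "moves": [0.007,-0.001,0,0,0,0,1,0.006,-0.001,0,0,0,0,1,0.002,0,0,0,0,0,1,0,0,0,0,0,0,1]
}}

```text
clock: 19.15
eef_pos: [0.667, -0.1637, 0.1841]
tool_rot: [-0.499, 0.501, 0.501, 0.5]
ft_force: [1.5, 0.7, -0.1]
grip_width: 0.0483
```

Run:
```python
from h import *
st()
```

```text
t 19.15 tcp [ 0.667  -0.1637  0.1841] grasp [ 0.6666 -0.1634  0.0291] F [ 1.5  0.7 -0.1] w 0.0483 
j [-2.41e-01  7.63e-01  2.59e-01  1.07e+00  1.00e-03 -2.39e-01] 
X [-0.003  0.002 -1.   ] Y [-1.     0.002  0.003] Z [0.002 1.    0.001]
```

Call:
{"fn": "arm_command", "kwargs": {
  "moves": [0.003,0,0,0,0,0,1,0.003,0,0,0,0,0,1,0,0,0,0,0,0,1,0,0,0,0,0,0,-0.2,0,0,0,0,0,0,-0.2,0,0,0,0,0,0,-0.2,0,0,0,0,0,0,-0.4,0,0,0,0,0,0,-0.4]
}}

```text
clock: 19.82
eef_pos: [0.6688, -0.1645, 0.1822]
tool_rot: [-0.501, 0.499, 0.498, 0.502]
ft_force: [-0.1, 0.0, -0.1]
grip_width: 0.0601
```

Run:
```python
from h import *
st()
im,C=cam("wrist","w17.png")
```

```text
t 19.82 tcp [ 0.6688 -0.1645  0.1822] grasp [ 0.6696 -0.1645  0.0272] F [-0.1  0.  -0.1] w 0.0601 
j [-2.410e-01  7.650e-01  2.580e-01  1.059e+00  1.000e-03 -2.390e-01] 
X [ 0.005 -0.    -1.   ] Y [-1.     0.002 -0.005] Z [ 0.002  1.    -0.   ]
```

View pics/w17.png

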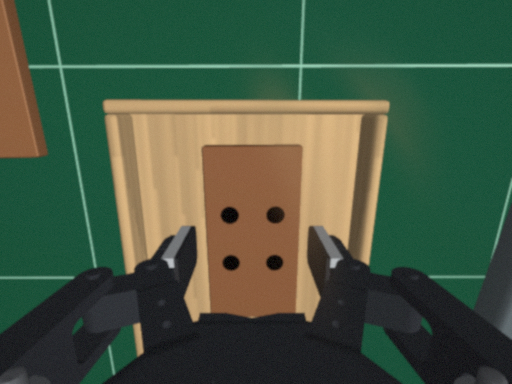

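Call:
{"fn": "arm_command", "kwargs": {
  "moves": [-0.01,0,0,0,0,0,-0.4,-0.02,0,0,0,0,0,-0.4,-0.03,0,0,0,0,0,-1,-0.03,0,0,0,0,0,-1,-0.03,0,0,0,0,0,-1,-0.03,0,0,0,0,0,-1,0,0,0,0,0,0,-1]
}}

```text
clock: 20.45
eef_pos: [0.6667, -0.164, 0.3389]
tool_rot: [-0.499, 0.501, 0.5, 0.5]
ft_force: [1.7, 0.5, 1.3]
grip_width: 0.0856
```

Run:
```python
from h import *
st()
im,C=cam("wrist","w18.png")
im,C=cam("top","t18.png");brown(im,C,.008,100,(300,140,400,270))
zoom(im,70,80,400,260,2.4,"z_t18.png")
go([.577,-.302,.16],down(np.pi/2))
```

```text
t 20.45 tcp [ 0.6667 -0.164   0.3389] grasp [ 0.6664 -0.1638  0.1839] F [1.7 0.5 1.3] w 0.0856 
j [-2.410e-01  6.550e-01  4.770e-01  1.395e+00  1.000e-03 -2.390e-01] 
X [-0.002  0.001 -1.   ] Y [-1.     0.002  0.002] Z [0.002 1.    0.001]
px [339. 228.] ctr [ 436.3 -322.6] size [46.9 96.9] ang -0.005 pressloc [-0.2117 -0.456 ]
px [333. 179.] ctr [ 575.2 -302.7] size [ 44.4 100. ] ang -0.008 pressloc [-0.0751 -0.4245]
t 20.55 tcp-> [ 0.577 -0.302  0.315] shift [ 0.0188  0.0884 -0.1385] |d| 0.165 rot [-0.0023  0.0031 -0.0092] rows>= 4.0
```

View pics/w18.png

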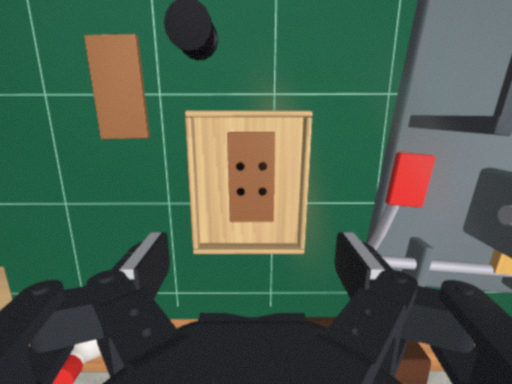

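View pics/z_t18.png

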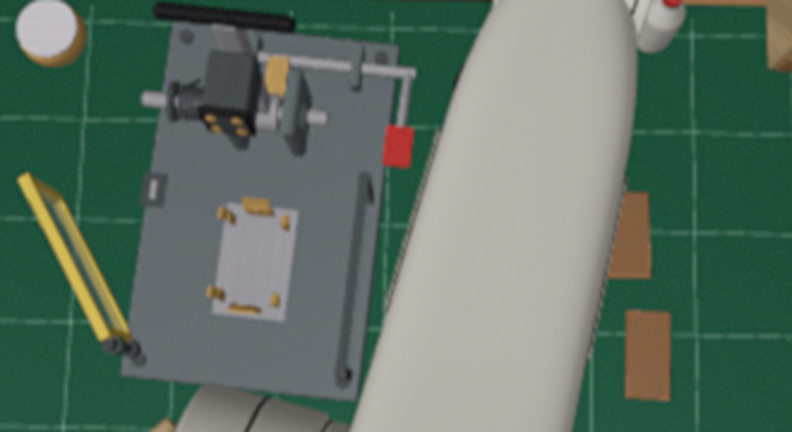

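Call:
{"fn": "arm_command", "kwargs": {
  "moves": [0.004,0.0177,-0.0277,0,0,-0.002,-1,0.004,0.0177,-0.0277,0,0,-0.002,-1,0.004,0.0177,-0.0277,0,0,-0.002,-1,0.004,0.0177,-0.0277,0,0,-0.002,-1,0.003,0.0177,-0.0277,0,0,-0.002,-0.65,0,0,0,0,0,0,-0.65,0,0,0,0,0,0,-0.65]
}}

```text
clock: 21.13
eef_pos: [0.5718, -0.3036, 0.3042]
tool_rot: [-0.495, 0.499, 0.507, 0.499]
ft_force: [0.3, -0.5, 0.3]
grip_width: 0.0708
```

Run:
```python
from h import *
st()
im,C=cam("wrist","w19.png");brown(im,C,.008,300)
im,C=cam("top"); 
print("spool",onz([[302,190]],C,.048))
```

```text
t 21.13 tcp [ 0.5718 -0.3036  0.3042] grasp [ 0.5699 -0.302   0.1492] F [ 0.3 -0.5  0.3] w 0.0708 
j [-0.489  0.595  0.28   1.271  0.003 -0.492] 
X [-0.012  0.01  -1.   ] Y [-1.    -0.004  0.012] Z [-0.004  1.     0.01 ]
px [ 88. 371.] ctr [ 796.9 -489.9] size [25.4 54.5] ang -0.627 pressloc [ 0.1617 -0.5921]
px [386. 250.] ctr [ 644.6 -162. ] size [53.8 59.3] ang 0.035 pressloc [-0.0179 -0.2784]
px [251. 186.] ctr [ 573.  -300.2] size [48.6 98.2] ang 0.014 pressloc [-0.0775 -0.4221]
px [225.  46.] ctr [ 446.6 -322.9] size [48.9 75.3] ang -0.015 pressloc [-0.2015 -0.4555]
spool [[ 0.53187924 -0.21389337  0.048     ]]
```

View pics/w19.png

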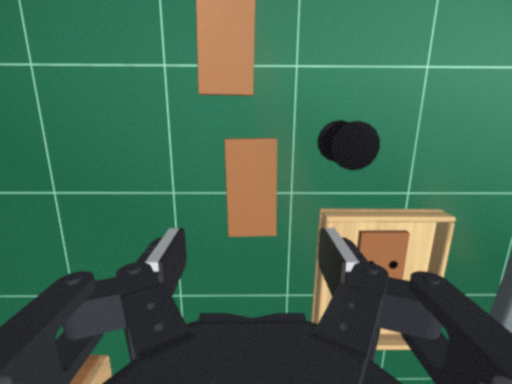

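Run:
```python
from h import *
go([.573,-.3005,.0185],down(np.pi/2+.012))
```

```text
t 21.23 tcp-> [ 0.573  -0.3005  0.1735] shift [ 0.1308 -0.0021  0.0009] |d| 0.131 rot [-0.0068  0.0099 -0.0121] rows>= 3.1
```

Call:
{"fn": "arm_command", "kwargs": {
  "moves": [0.03,-0.001,0.001,-0.002,0.003,-0.006,-0.65,0.03,-0.001,0.001,-0.002,0.003,-0.006,-0.65,0.03,-0.001,0,-0.002,0.003,-0.003,-0.65,0.015,0,0,0,0,0,-0.65,0,0,0,0,0,0,-0.65]
}}

```text
clock: 21.65
eef_pos: [0.5804, -0.2947, 0.1978]
tool_rot: [0.508, -0.493, -0.502, -0.497]
ft_force: [-1.5, -0.4, -0.0]
grip_width: 0.0704
```

Run:
```python
from h import *
st();go([.573,-.3005,.0185],down(np.pi/2+.012))
im,C=cam("wrist","w20.png");brown(im,C,.008,2000)
```

```text
t 21.65 tcp [ 0.5804 -0.2947  0.1978] grasp [ 0.5821 -0.2949  0.0428] F [-1.5 -0.4 -0. ] w 0.0704 
j [-0.471  0.678  0.135  1.017  0.004 -0.491] 
X [ 0.011 -0.001 -1.   ] Y [-1.    -0.02  -0.011] Z [-0.02   1.    -0.002]
t 21.65 tcp-> [ 0.573  -0.3005  0.1735] shift [ 0.0243  0.0078 -0.0056] |d| 0.026 rot [ 0.0083 -0.0015  0.0109] rows>= 0.6
px [242. 205.] ctr [ 573.1 -299.5] size [48.8 98.5] ang 0.021 pressloc [-0.0774 -0.4214]
px [200.  26.] ctr [ 473.6 -322.7] size [24.3 49.5] ang -1.55 pressloc [-0.1746 -0.453 ]
```

View pics/w20.png

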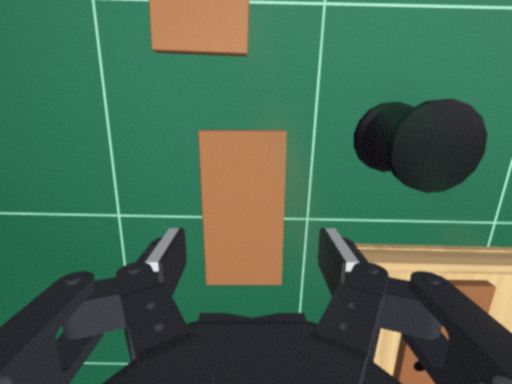

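Call:
{"fn": "arm_command", "kwargs": {
  "moves": [0.006,0.004,-0.0025,0.004,0,0.006,-0.65,0.008,0.003,-0.0025,0.002,0,0.004,-0.65,0,0,0,0,0,0,-0.65]
}}

```text
clock: 21.95
eef_pos: [0.576, -0.2985, 0.1868]
tool_rot: [0.507, -0.495, -0.502, -0.496]
ft_force: [0.1, 0.4, -0.5]
grip_width: 0.0704
```

Run:
```python
from h import *
st();go([.573,-.2998,.0185],down(np.pi/2+.018))
```

```text
t 21.95 tcp [ 0.576  -0.2985  0.1868] grasp [ 0.5767 -0.2991  0.0318] F [ 0.1  0.4 -0.5] w 0.0704 
j [-0.478  0.688  0.12   0.998 -0.001 -0.496] 
X [ 0.005 -0.004 -1.   ] Y [-1.    -0.018 -0.004] Z [-0.018  1.    -0.004]
t 21.95 tcp-> [ 0.573  -0.2998  0.1735] shift [ 0.0133  0.003  -0.0012] |d| 0.014 rot [ 0.0001 -0.0036  0.0044] rows>= 0.3
```

Call:
{"fn": "arm_command", "kwargs": {
  "moves": [0.007,0.0025,-0.001,0,-0.002,0.003,-0.65,0.008,0.001,0,0,-0.001,0.002,-0.65,0,0,0,0,0,0,-0.65,0,0,0,0,0,0,1,0,0,0,0,0,0,1,0,0,0,0,0,0,1,0,0,0,0,0,0,1,0,0,0,0,0,0,1]
}}

```text
clock: 22.62
eef_pos: [0.5735, -0.3014, 0.175]
tool_rot: [0.507, -0.495, -0.502, -0.496]
ft_force: [0.0, -0.2, -0.8]
grip_width: 0.0479
```

Run:
```python
from h import *
st()
im,C=cam("wrist","w21.png")
```

```text
t 22.62 tcp [ 0.5735 -0.3014  0.175 ] grasp [ 0.5744 -0.3019  0.02  ] F [ 0.  -0.2 -0.8] w 0.0479 
j [-0.484  0.698  0.105  0.971 -0.001 -0.5  ] 
X [ 0.006 -0.004 -1.   ] Y [-1.    -0.017 -0.006] Z [-0.017  1.    -0.004]
```

View pics/w21.png

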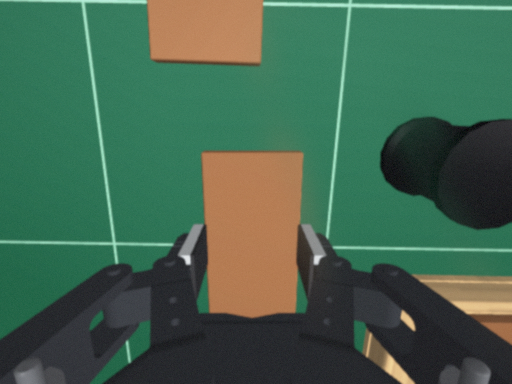

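```bash
cat >> h.py <<'E'
def held(edge_px,xt=.167):
    """edge_px: px of the two far corners of held board top; returns tool-frame y,z"""
    c=bot.get_calibration("wrist");o,d=ray(edge_px,(c["mtx"],c["mount"]))
    P=o+d*((xt-o[0])/d[:,0])[:,None];print("tool pts",P.round(4).tolist(),"ctr y",(P[:,1].mean()-.05).round(4),"z",P[:,2].mean().round(4),"skew",((P[1,1]-P[0,1])/(P[1,2]-P[0,2])).round(4))
E
python3 - <<'E'
from h import *
for f,p in(("w15.png",[[201,149],[302,149]]),("w21.png",[[202,152],[303,152]])):
    im=cv2.cvtColor(cv2.imread("pics/"+f),cv2.COLOR_BGR2RGB)
    h=cv2.cvtColor(im,cv2.COLOR_RGB2HSV);m=((h[...,0]>5)&(h[...,0]<17)&(h[...,1]>85)&(h[...,1]<175)&(h[...,2]>60))
    for c in(215,235,270,290): print(c,np.where(m[100:210,c])[0].min()+100, end=' ')
    held(p)
E
```

```text
215 135 235 123 270 149 290 136 tool pts [[0.167, 0.051, -0.0235], [0.167, 0.0511, 0.0255]] ctr y 0.001 z 0.001 skew 0.0007
215 151 235 151 270 152 290 152 tool pts [[0.167, 0.0496, -0.0231], [0.167, 0.0496, 0.026]] ctr y -0.0004 z 0.0015 skew 0.0007
```

Call:
{"fn": "arm_command", "kwargs": {
  "moves": [-0.01,0,0,0,0,0,1,-0.025,0,0,0,0,0,1,-0.035,0,0,0,0,0,1,-0.035,0,0,0,0,0,1,-0.035,0,0,0,0,0,1,-0.03,0,0,0,0,0,1,0,0,0,0,0,0,1]
}}

```text
clock: 23.25
eef_pos: [0.571, -0.2997, 0.3516]
tool_rot: [-0.503, 0.496, 0.505, 0.495]
ft_force: [-0.2, -0.5, 1.0]
grip_width: 0.048
```

Run:
```python
from h import *
st();go([.515,.1295,.19],down(YAW+np.pi/2))
```

```text
t 23.25 tcp [ 0.571  -0.2997  0.3516] grasp [ 0.5707 -0.2996  0.1966] F [-0.2 -0.5  1. ] w 0.048 
j [-4.830e-01  5.590e-01  3.430e-01  1.358e+00 -1.000e-03 -5.000e-01] 
X [-0.002  0.001 -1.   ] Y [-1.    -0.017  0.002] Z [-0.017  1.     0.001]
t 23.25 tcp-> [0.515  0.1295 0.345 ] shift [0.0071 0.0488 0.4301] |d| 0.433 rot [ 0.1019  0.0006 -0.0025] rows>= 10.4
```

Call:
{"fn": "arm_command", "kwargs": {
  "moves": [0,0.004,0.038,0.009,0,0,1,0,0.004,0.038,0.009,0,0,1,0,0.004,0.038,0.009,0,0,1,0,0.004,0.038,0.009,0,0,1,0,0.004,0.038,0.009,0,0,1,0,0.004,0.038,0.009,0,0,1,0,0.004,0.038,0.009,0,0,1,0,0.004,0.038,0.009,0,0,1,0,0.004,0.038,0.009,0,0,1,0,0.004,0.038,0.009,0,0,1,0,0.004,0.038,0.009,0,0,1,0,0,0,0,0,0,1,0,0,0,0,0,0,1]
}}

```text
clock: 24.33
eef_pos: [0.5382, 0.1352, 0.3589]
tool_rot: [-0.481, 0.519, 0.472, 0.526]
ft_force: [0.1, 0.0, -0.1]
grip_width: 0.0474
```

Run:
```python
from h import *
st();go([.5335,.1295,.13],down(YAW+np.pi/2))
im,C=cam("wrist","w22.png")
```

```text
t 24.33 tcp [0.5382 0.1352 0.3589] grasp [0.5407 0.1346 0.2039] F [ 0.1  0.  -0.1] w 0.0474 
j [ 0.248  0.365  0.057  1.249 -0.007  0.341] 
X [ 0.016 -0.004 -1.   ] Y [-0.996  0.093 -0.016] Z [ 0.093  0.996 -0.002]
t 24.33 tcp-> [0.5335 0.1295 0.285 ] shift [ 0.0738  0.0054 -0.006 ] |d| 0.074 rot [-0.0077 -0.0024  0.0158] rows>= 1.8
```

View pics/w22.png

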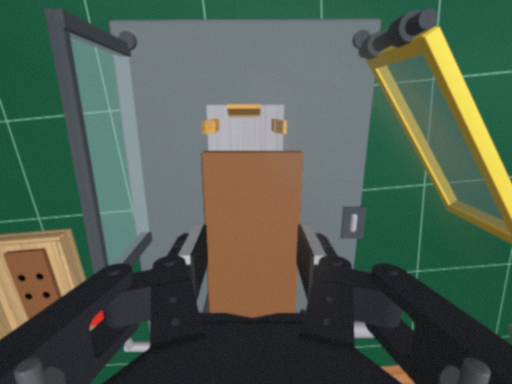

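Call:
{"fn": "arm_command", "kwargs": {
  "moves": [0.025,0.002,-0.002,-0.003,-0.001,0.006,1,0.025,0.002,-0.002,-0.003,-0.001,0.006,1,0.02,0.0015,-0.002,-0.002,0,0.005,1,0,0,0,0,0,0,1,0,0,0,0,0,0,1]
}}

```text
clock: 24.8
eef_pos: [0.5342, 0.1242, 0.2897]
tool_rot: [-0.477, 0.521, 0.476, 0.524]
ft_force: [0.2, -0.1, -0.3]
grip_width: 0.0475
```

Run:
```python
from h import *
st();go([.5335,.1295,.10],down(YAW+np.pi/2))
im,C=cam("wrist","w23.png")
zoom(im,130,60,380,340,2,"z_w23.png")
```

```text
t 24.8 tcp [0.5342 0.1242 0.2897] grasp [0.5348 0.1243 0.1347] F [ 0.2 -0.1 -0.3] w 0.0475 
j [ 0.228  0.408 -0.068  1.091  0.     0.32 ] 
X [ 0.004  0.001 -1.   ] Y [-0.996  0.091 -0.004] Z [0.091 0.996 0.001]
t 24.8 tcp-> [0.5335 0.1295 0.255 ] shift [0.0347 0.0013 0.0052] |d| 0.035 rot [-0.0062  0.0014  0.004 ] rows>= 0.8
```

View pics/z_w23.png

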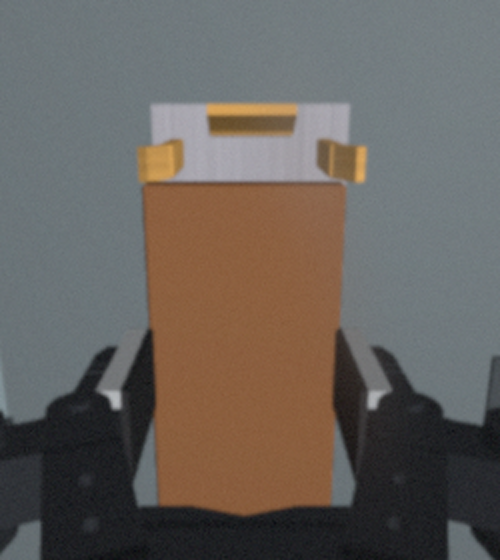

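Run:
```python
from h import *
o=bot.get_obs();C=pose("wrist",o)
zz=lambda p:(np.float64(p)+.5)/2-.5+[130,60]
for n,p,z in(("plate near corners",[[152,104],[350,104]],.02),("stop top outer",[[208,105],[298,105]],.067),("guide outer top",[[138,150],[366,150]],.067)):
    w=onz(zz(p),C,z);m=w.mean(0);print(n,w.round(4).tolist(),"mid local to model",(RP.T@(m[:2]-ORG)).round(4), "width",np.linalg.norm(w[1]-w[0]).round(4))
held((zz([[144,184],[346,184]])))
```

```text
plate near corners [[0.463, 0.0938, 0.02], [0.4704, 0.1749, 0.02]] mid local to model [-0.2202  0.0019] width 0.0815
stop top outer [[0.4657, 0.1196, 0.067], [0.4684, 0.1492, 0.067]] mid local to model [-0.2199  0.0019] width 0.0297
guide outer top [[0.4781, 0.0945, 0.067], [0.4851, 0.1711, 0.067]] mid local to model [-0.2053  0.0016] width 0.0769
tool pts [[0.167, 0.0498, -0.0233], [0.167, 0.0498, 0.0258]] ctr y -0.0002 z 0.0012 skew 0.0007
```

```bash
cat >> h.py <<'E'
NEST=np.array([-.1540,.0013])
def nest(z): return pw(NEST[0],NEST[1],z)
E
python3 - <<'E'
from h import *
print(nest(0)); go(nest(.085),down(YAW+np.pi/2))
E
```

```text
[0.53266636 0.12816955 0.        ]
t 24.85 tcp-> [0.5327 0.1282 0.24  ] shift [0.0497 0.0019 0.0039] |d| 0.05 rot [-0.0064  0.001   0.0033] rows>= 1.2
```

Call:
{"fn": "arm_command", "kwargs": {
  "moves": [0.02,0.001,0.002,-0.003,0.001,0.003,1,0.018,0.001,0.002,-0.003,0,0.003,1,0,0,0,0,0,0,1,0,0,0,0,0,0,1]
}}

```text
clock: 25.18
eef_pos: [0.536, 0.126, 0.2576]
tool_rot: [-0.478, 0.519, 0.476, 0.525]
ft_force: [1.3, -0.8, 0.1]
grip_width: 0.0476
```

Run:
```python
from h import *
st();go(nest(.085),down(YAW+np.pi/2))
im,C=cam("wrist","w24.png")
zoom(im,130,60,380,340,2,"z_w24.png")
```

```text
t 25.18 tcp [0.536  0.126  0.2576] grasp [0.5373 0.1264 0.1026] F [ 1.3 -0.8  0.1] w 0.0476 
j [ 0.231  0.441 -0.109  1.012  0.     0.321] 
X [ 0.008  0.002 -1.   ] Y [-0.996  0.09  -0.008] Z [0.09  0.996 0.003]
t 25.18 tcp-> [0.5327 0.1282 0.24  ] shift [0.0175 0.0036 0.0018] |d| 0.018 rot [-0.0054  0.0031  0.0082] rows>= 0.4
```

View pics/z_w24.png

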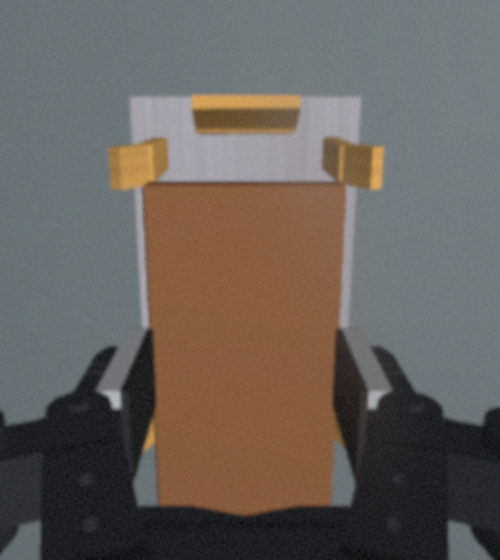

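```bash
sed -i 's/NEST=np.array.*/NEST=np.array([-.1540,.0007])/' h.py
python3 - <<'E'
from h import *
o=bot.get_obs();C=pose("wrist",o)
zz=lambda p:(np.float64(p)+.5)/2-.5+[130,60]
for n,p,z in(("plate near corners",[[130,97],[361,97]],.02),("stop top outer",[[192,96],[300,96]],.067),("guide outer top",[[109,150],[384,150]],.067)):
    w=onz(zz(p),C,z);m=w.mean(0);print(n,"mid local",(RP.T@(m[:2]-ORG)).round(4), "width",np.linalg.norm(w[1]-w[0]).round(4))
go(nest(.085),down(YAW+np.pi/2))
E
```

```text
plate near corners mid local [-0.2196  0.0021] width 0.0819
stop top outer mid local [-0.2196  0.0019] width 0.0295
guide outer top mid local [-0.2051  0.002 ] width 0.0771
t 25.23 tcp-> [0.5326 0.1276 0.24  ] shift [0.0176 0.0037 0.0012] |d| 0.018 rot [-0.0055  0.0032  0.0084] rows>= 0.4
```

Call:
{"fn": "arm_command", "kwargs": {
  "moves": [0.005,0.002,0.0007,-0.003,0.002,0.006,1,0.005,0.002,0.0005,-0.003,0.001,0.005,1,0,0,0,0,0,0,1,0,0,0,0,0,0,1]
}}

```text
clock: 25.57
eef_pos: [0.5337, 0.1275, 0.2515]
tool_rot: [-0.479, 0.519, 0.478, 0.522]
ft_force: [0.3, 0.5, -0.1]
grip_width: 0.0474
```

Run:
```python
from h import *
st();go(nest(.06),down(YAW+np.pi/2))
```

```text
t 25.57 tcp [0.5337 0.1275 0.2515] grasp [0.5342 0.1278 0.0965] F [ 0.3  0.5 -0.1] w 0.0474 
j [ 2.340e-01  4.460e-01 -1.190e-01  1.002e+00  1.000e-03  3.190e-01] 
X [ 0.004  0.002 -1.   ] Y [-0.996  0.085 -0.004] Z [0.085 0.996 0.002]
t 25.57 tcp-> [0.5326 0.1276 0.215 ] shift [ 0.0364  0.0012 -0.0001] |d| 0.036 rot [0.0003 0.0022 0.0036] rows>= 0.9
```

Call:
{"fn": "arm_command", "kwargs": {
  "moves": [0.01,0.0008,0,0,0.001,0.005,1,0.01,0.0008,0,0,0.001,0.005,1,0.01,0.0008,0,0,0,0.005,1,0,0,0,0,0,0.002,1]
}}

```text
clock: 25.9
eef_pos: [0.5313, 0.1281, 0.2197]
tool_rot: [-0.475, 0.523, 0.482, 0.518]
ft_force: [-1.0, -0.3, -1.2]
grip_width: 0.0477
```

Run:
```python
from h import *
st();go(nest(.045),down(YAW+np.pi/2))
im,C=cam("wrist","w25.png")
zoom(im,130,60,380,340,2,"z_w25.png")
```

```text
t 25.9 tcp [0.5313 0.1281 0.2197] grasp [0.5293 0.1284 0.0647] F [-1.  -0.3 -1.2] w 0.0477 
j [ 0.235  0.484 -0.152  0.946  0.005  0.32 ] 
X [-0.012  0.002 -1.   ] Y [-0.996  0.084  0.013] Z [0.084 0.996 0.001]
t 25.9 tcp-> [0.5326 0.1276 0.2   ] shift [ 0.0197 -0.0016 -0.0004] |d| 0.02 rot [ 0.0006  0.0008 -0.0126] rows>= 0.5
```

View pics/z_w25.png

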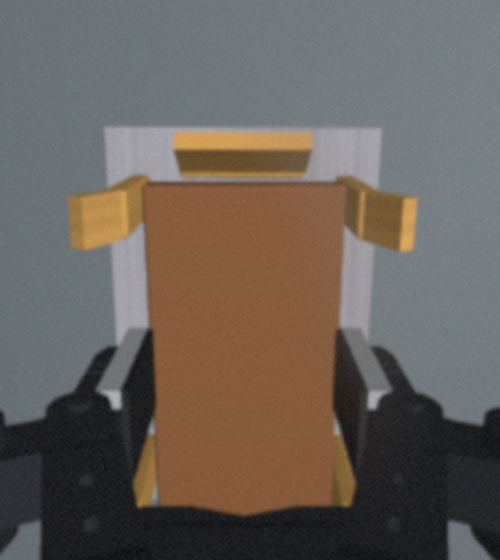

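Call:
{"fn": "arm_command", "kwargs": {
  "moves": [0.005,-0.001,0,0,0.001,-0.006,1,0.007,0,0,0,0,-0.001,1,0.007,0,0,0,0,0.002,1,0,0,0,0,0,0,1]
}}

```text
clock: 26.28
eef_pos: [0.5327, 0.1281, 0.1991]
tool_rot: [-0.477, 0.522, 0.48, 0.519]
ft_force: [-0.3, -0.0, -0.6]
grip_width: 0.0475
```

Run:
```python
from h import *
st();go(nest(.040),down(YAW+np.pi/2))
im,C=cam("wrist","w26.png")
zoom(im,130,60,380,340,2,"z_w26.png")
```

```text
t 26.28 tcp [0.5327 0.1281 0.1991] grasp [0.5317 0.1281 0.0441] F [-0.3 -0.  -0.6] w 0.0475 
j [ 0.236  0.51  -0.173  0.895  0.002  0.32 ] 
X [-0.007  0.    -1.   ] Y [-0.996  0.084  0.007] Z [ 0.084  0.996 -0.   ]
t 26.28 tcp-> [0.5326 0.1276 0.195 ] shift [ 0.0041  0.     -0.0005] |d| 0.004 rot [ 0.0006 -0.0003 -0.0067] rows>= 0.1
```

View pics/z_w26.png

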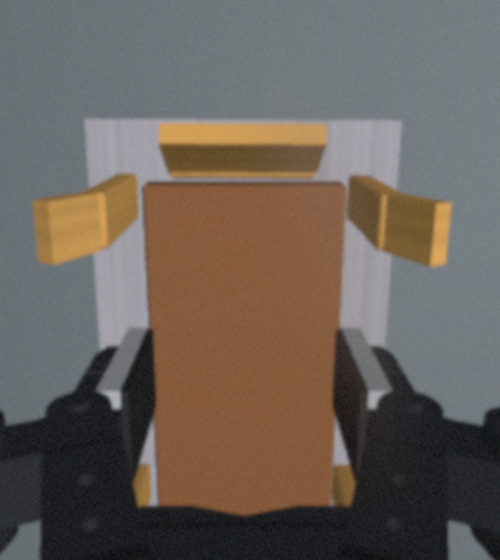

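Nicely centred, with gaps at both sides and at the stop. Lower the last few mm and release.

Call:
{"fn": "arm_command", "kwargs": {
  "moves": [0.003,0,0,0,0,-0.003,1,0.002,0,0,0,0,0,1,0,0,0,0,0,0,1,0,0,0,0,0,0,-0.2,0,0,0,0,0,0,-0.2,0,0,0,0,0,0,-0.3,0,0,0,0,0,0,-0.3]
}}

```text
clock: 26.92
eef_pos: [0.5336, 0.1283, 0.1954]
tool_rot: [-0.478, 0.52, 0.479, 0.521]
ft_force: [-0.0, -0.1, 0.2]
grip_width: 0.0554
```

Run:
```python
from h import *
st()
im,C=cam("wrist","w27.png")
zoom(im,130,60,380,340,2,"z_w27.png")
```

```text
t 26.92 tcp [0.5336 0.1283 0.1954] grasp [0.5336 0.1284 0.0404] F [-0.  -0.1  0.2] w 0.0554 
j [ 0.236  0.513 -0.178  0.879  0.001  0.32 ] 
X [-0.     0.001 -1.   ] Y [-0.996  0.084  0.   ] Z [0.084 0.996 0.001]
```

View pics/z_w27.png

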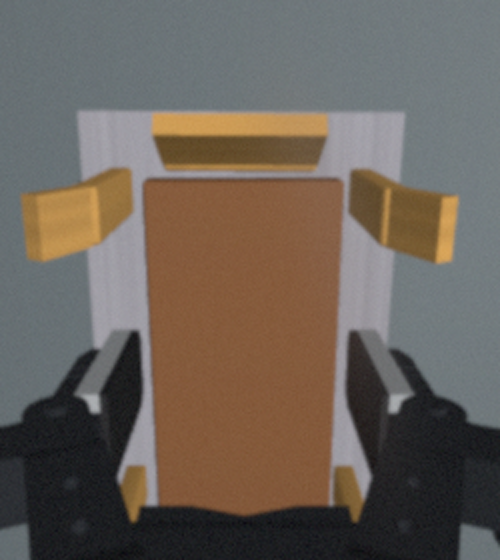

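Call:
{"fn": "arm_command", "kwargs": {
  "moves": [-0.015,0,0,0,0,0,-0.3,-0.03,0,0,0,0,0,-0.3,-0.03,0,0,0,0,0,-0.65,-0.03,0,0,0,0,0,-0.65,-0.03,0,0,0,0,0,-0.65,-0.03,0,0,0,0,0,-0.65,0,0,0,0,0,0,-0.65]
}}

```text
clock: 27.55
eef_pos: [0.5324, 0.1279, 0.3655]
tool_rot: [-0.477, 0.523, 0.48, 0.519]
ft_force: [1.6, -0.5, 0.6]
grip_width: 0.0705
```

Run:
```python
from h import *
st()
im,C=cam("wrist","w28.png")
im,C=cam("top","t28.png");brown(im,C,.008,100,(290,140,420,290))
go([.4365,-.3225,.17],down(np.pi/2))
```

```text
t 27.55 tcp [0.5324 0.1279 0.3655] grasp [0.5313 0.1278 0.2105] F [ 1.6 -0.5  0.6] w 0.0705 
j [2.360e-01 3.570e-01 6.200e-02 1.283e+00 1.000e-03 3.200e-01] 
X [-0.007 -0.001 -1.   ] Y [-0.996  0.084  0.007] Z [ 0.084  0.996 -0.001]
px [339. 228.] ctr [ 436.3 -322.6] size [46.9 96.9] ang -0.005 pressloc [-0.2117 -0.456 ]
t 27.65 tcp-> [ 0.4365 -0.3225  0.325 ] shift [ 0.038   0.056  -0.4563] |d| 0.461 rot [-0.0844 -0.0032 -0.0142] rows>= 11.1
```

View pics/w28.png

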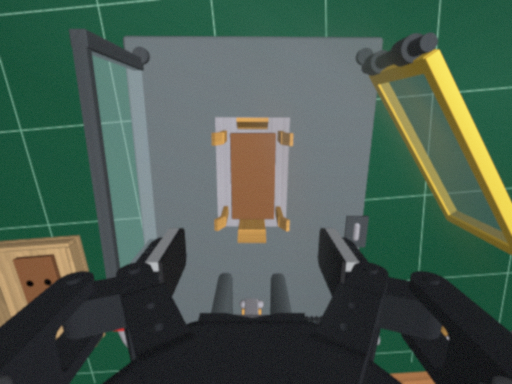

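View pics/t28.png

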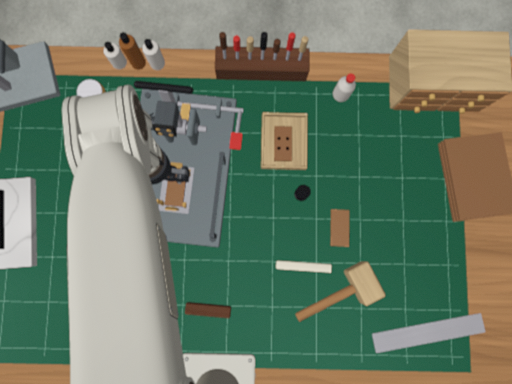

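Call:
{"fn": "arm_command", "kwargs": {
  "moves": [0.002,0.004,-0.038,-0.007,0,-0.001,-0.65,0.002,0.004,-0.038,-0.007,0,-0.001,-0.65,0.002,0.004,-0.038,-0.007,0,-0.001,-0.65,0.002,0.004,-0.038,-0.007,0,-0.001,-0.65,0.002,0.004,-0.038,-0.007,0,-0.001,-0.65,0.002,0.004,-0.038,-0.007,0,-0.001,-0.65,0.002,0.004,-0.038,-0.007,0,-0.001,-0.65,0.002,0.004,-0.038,-0.007,0,-0.001,-0.65,0.002,0.004,-0.038,-0.007,0,-0.001,-0.65,0.002,0.004,-0.038,-0.007,0,-0.001,-0.65,0.002,0.004,-0.036,-0.007,0,-0.001,-0.65,0,0,0,0,0,0,-0.65,0,0,0,0,0,0,-0.65]
}}

```text
clock: 28.73
eef_pos: [0.4591, -0.3003, 0.3148]
tool_rot: [-0.49, 0.505, 0.512, 0.492]
ft_force: [0.0, 0.5, -0.7]
grip_width: 0.0705
```

Run:
```python
from h import *
st()
im,C=cam("wrist","w29.png");brown(im,C,.008,1000)
go([.4365,-.3225,.07],down(np.pi/2))
```

```text
t 28.73 tcp [ 0.4591 -0.3003  0.3148] grasp [ 0.4536 -0.2988  0.1599] F [ 0.   0.5 -0.7] w 0.0705 
j [-0.576  0.405 -0.004  1.197 -0.012 -0.58 ] 
X [-0.036  0.009 -0.999] Y [-0.999 -0.004  0.035] Z [-0.004  1.     0.01 ]
px [225. 165.] ctr [ 434.2 -322.8] size [48.8 98.4] ang -0.016 pressloc [-0.2138 -0.4564]
t 28.78 tcp-> [ 0.4365 -0.3225  0.225 ] shift [ 0.0901  0.0194 -0.0232] |d| 0.095 rot [ 0.0048  0.0089 -0.0364] rows>= 2.3
```

View pics/w29.png

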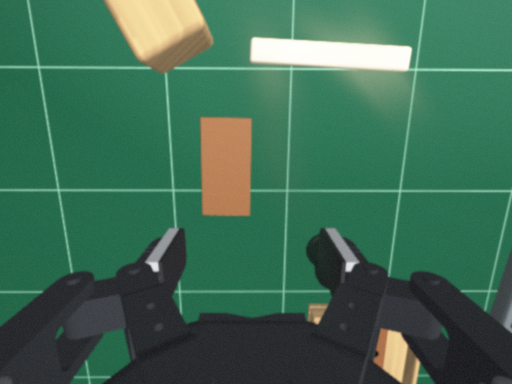

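Call:
{"fn": "arm_command", "kwargs": {
  "moves": [0.025,0.007,-0.008,0.003,0.003,-0.012,-0.65,0.025,0.007,-0.008,0.003,0.003,-0.01,-0.65,0.025,0.006,-0.007,0.003,0.003,-0.008,-0.65,0.015,0.002,0,0,0,0,-0.65,0,0,0,0,0,0,-0.65]
}}

```text
clock: 29.2
eef_pos: [0.4355, -0.3169, 0.2199]
tool_rot: [-0.499, 0.5, 0.503, 0.498]
ft_force: [-1.1, 0.6, -0.8]
grip_width: 0.0703
```

Run:
```python
from h import *
st()
im,C=cam("wrist","w30.png");brown(im,C,.008,1000)
go([.4345,-.3227,.0185],down(np.pi/2-.015))
```

```text
t 29.2 tcp [ 0.4355 -0.3169  0.2199] grasp [ 0.4345 -0.3165  0.0649] F [-1.1  0.6 -0.8] w 0.0703 
j [-0.629  0.469 -0.178  0.931 -0.002 -0.632] 
X [-0.006  0.002 -1.   ] Y [-1.    -0.004  0.006] Z [-0.004  1.     0.002]
px [241. 208.] ctr [ 433.8 -322.6] size [48.8 99. ] ang -0.016 pressloc [-0.2143 -0.4562]
px [173.  37.] ctr [ 325.8 -364.1] size [19.5 62.6] ang -1.064 pressloc [-0.3183 -0.5067]
t 29.25 tcp-> [ 0.4345 -0.3227  0.1735] shift [ 0.0475  0.0011 -0.0059] |d| 0.048 rot [ 0.019   0.0021 -0.0057] rows>= 1.1
```

Call:
{"fn": "arm_command", "kwargs": {
  "moves": [0.015,0.001,-0.003,0.009,0.001,0,-0.65,0.014,0.001,-0.0025,0.009,0.001,0.002,-0.65,0.006,0.001,-0.0015,0.003,0.001,0.003,-0.65,0,0,0,0,0,0,-0.65]
}}

```text
clock: 29.58
eef_pos: [0.4362, -0.3207, 0.1889]
tool_rot: [-0.497, 0.505, 0.498, 0.5]
ft_force: [-0.1, 0.3, 0.7]
grip_width: 0.0703
```

Run:
```python
from h import *
st()
go([.4338,-.3226,.0185],down(np.pi/2-.015))
```

```text
t 29.58 tcp [ 0.4362 -0.3207  0.1889] grasp [ 0.4352 -0.3212  0.0339] F [-0.1  0.3  0.7] w 0.0703 
j [-0.632  0.511 -0.203  0.859 -0.007 -0.622] 
X [-0.007 -0.003 -1.   ] Y [-1.     0.01   0.007] Z [ 0.01   1.    -0.003]
t 29.58 tcp-> [ 0.4338 -0.3226  0.1735] shift [ 0.0154  0.0023 -0.0018] |d| 0.016 rot [ 0.0047 -0.0034 -0.0067] rows>= 0.4
```

Call:
{"fn": "arm_command", "kwargs": {
  "moves": [0.008,0.0015,-0.001,0.003,-0.002,-0.003,-0.65,0.008,0.001,-0.001,0.002,-0.002,-0.002,-0.65,0,0,0,0,0,0,-0.65,0,0,0,0,0,0,1,0,0,0,0,0,0,1,0,0,0,0,0,0,1,0,0,0,0,0,0,1,0,0,0,0,0,0,1]
}}

```text
clock: 30.25
eef_pos: [0.4362, -0.3227, 0.1766]
tool_rot: [-0.499, 0.503, 0.495, 0.504]
ft_force: [0.2, -0.7, 0.1]
grip_width: 0.0472
```

Run:
```python
from h import *
st()
im,C=cam("wrist","w31.png")
zz=lambda p:(np.float64(p)+.5)/2-.5+[130,60]
zoom(im,130,60,380,340,2,"z_w31.png")
```

```text
t 30.25 tcp [ 0.4362 -0.3227  0.1766] grasp [ 0.437  -0.3232  0.0216] F [ 0.2 -0.7  0.1] w 0.0472 
j [-0.637  0.526 -0.218  0.821  0.001 -0.624] 
X [ 0.005 -0.003 -1.   ] Y [-1.     0.013 -0.005] Z [ 0.013  1.    -0.003]
```

View pics/z_w31.png

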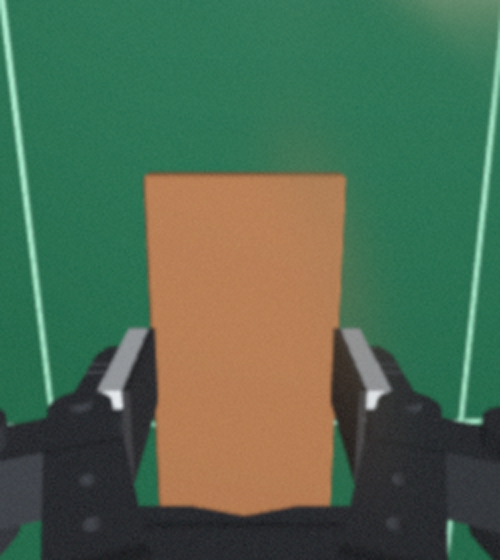

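Call:
{"fn": "arm_command", "kwargs": {
  "moves": [-0.01,0,0,0,0,0,1,-0.025,0,0,0,0,0,1,-0.035,0,0,0,0,0,1,-0.035,0,0,0,0,0,1,-0.035,0,0,0,0,0,1,-0.03,0,0,0,0,0,1,0,0,0,0,0,0,1]
}}

```text
clock: 30.88
eef_pos: [0.4336, -0.3212, 0.3545]
tool_rot: [-0.496, 0.503, 0.498, 0.503]
ft_force: [0.6, -1.0, 0.4]
grip_width: 0.0471
```

Run:
```python
from h import *
st();go(nest(.19)+[0.002,0,0],down(YAW+np.pi/2))
```

```text
t 30.88 tcp [ 0.4336 -0.3212  0.3545] grasp [ 0.4334 -0.3209  0.1995] F [ 0.6 -1.   0.4] w 0.0471 
j [-6.380e-01  3.460e-01  1.700e-02  1.244e+00  1.000e-03 -6.250e-01] 
X [-0.001  0.002 -1.   ] Y [-1.     0.013  0.001] Z [0.013 1.    0.002]
t 30.88 tcp-> [0.5346 0.1276 0.345 ] shift [ 0.0103 -0.0951  0.4501] |d| 0.46 rot [ 0.0719  0.0019 -0.0015] rows>= 11.0
```

Call:
{"fn": "arm_command", "kwargs": {
  "moves": [0,-0.0066,0.0375,0.006,0,0,1,0,-0.0066,0.0375,0.006,0,0,1,0,-0.0066,0.0375,0.006,0,0,1,0,-0.0066,0.0375,0.006,0,0,1,0,-0.0066,0.0375,0.006,0,0,1,0,-0.0066,0.0375,0.006,0,0,1,0,-0.0066,0.0375,0.006,0,0,1,0,-0.0066,0.0375,0.006,0,0,1,0,-0.0066,0.0375,0.006,0,0,1,0,-0.0066,0.0375,0.006,0,0,1,0,-0.0066,0.0375,0.006,0,0,1,0,-0.006,0.036,0.006,0,0,1,0,0,0,0,0,0,1,0,0,0,0,0,0,1]
}}

```text
clock: 32.05
eef_pos: [0.5381, 0.1403, 0.3629]
tool_rot: [-0.48, 0.521, 0.47, 0.527]
ft_force: [-0.6, 0.7, -0.2]
grip_width: 0.047
```

Run:
```python
from h import *
st();go(nest(.105)+[0.002,0,0],down(YAW+np.pi/2))
im,C=cam("wrist","w32.png")
```

```text
t 32.05 tcp [0.5381 0.1403 0.3629] grasp [0.5405 0.1395 0.2079] F [-0.6  0.7 -0.2] w 0.047 
j [ 0.257  0.365  0.068  1.259 -0.009  0.354] 
X [ 0.016 -0.005 -1.   ] Y [-0.995  0.097 -0.016] Z [ 0.097  0.995 -0.004]
t 32.05 tcp-> [0.5346 0.1276 0.26  ] shift [ 0.1029  0.0039 -0.0126] |d| 0.104 rot [-0.0118 -0.0039  0.0164] rows>= 2.5
```

View pics/w32.png

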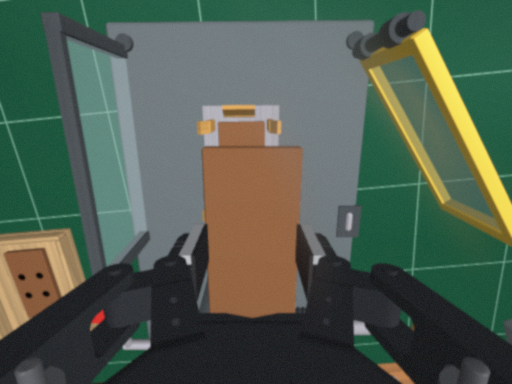

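Call:
{"fn": "arm_command", "kwargs": {
  "moves": [0.03,0.001,-0.004,-0.004,-0.001,0.008,1,0.03,0.001,-0.004,-0.004,-0.001,0.008,1,0.025,0.001,-0.003,-0.003,-0.001,0.008,1,0.012,0.001,-0.002,-0.001,0,0.004,1,0,0,0,0,0,0,1,0,0,0,0,0,0,1]
}}

```text
clock: 32.6
eef_pos: [0.5327, 0.1201, 0.2656]
tool_rot: [-0.474, 0.525, 0.479, 0.521]
ft_force: [0.3, -0.2, 0.0]
grip_width: 0.0468
```

Run:
```python
from h import *
st();go(nest(.085)+[0.002,0,0],down(YAW+np.pi/2))
im,C=cam("wrist","w33.png")
zoom(im,130,60,380,340,2,"z_w33.png")
```

```text
t 32.6 tcp [0.5327 0.1201 0.2656] grasp [0.5314 0.1203 0.1107] F [ 0.3 -0.2  0. ] w 0.0468 
j [ 0.221  0.432 -0.1    1.047  0.003  0.314] 
X [-0.008  0.001 -1.   ] Y [-0.996  0.093  0.008] Z [0.093 0.996 0.001]
t 32.6 tcp-> [0.5346 0.1276 0.24  ] shift [ 0.0256 -0.0014  0.0076] |d| 0.027 rot [-0.0079  0.0006 -0.0084] rows>= 0.6
```

View pics/z_w33.png

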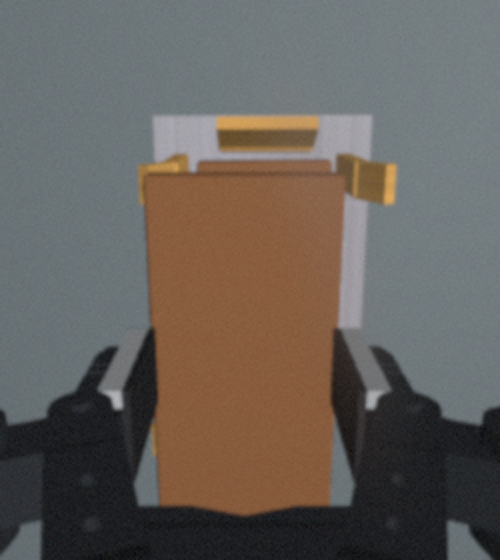

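Call:
{"fn": "arm_command", "kwargs": {
  "moves": [0.005,-0.001,0.004,-0.004,0,-0.004,1,0.005,-0.001,0.0035,-0.004,0,-0.004,1,0,0,0,0,0,0,1,0,0,0,0,0,0,1]
}}

```text
clock: 32.98
eef_pos: [0.5375, 0.1272, 0.2595]
tool_rot: [-0.479, 0.518, 0.476, 0.524]
ft_force: [-0.5, 0.4, -1.0]
grip_width: 0.0475
```

Run:
```python
from h import *
st();go(nest(.07)+[0.002,0,0],down(YAW+np.pi/2))
```

```text
t 32.98 tcp [0.5375 0.1272 0.2595] grasp [0.5389 0.1276 0.1045] F [-0.5  0.4 -1. ] w 0.0475 
j [ 0.232  0.442 -0.101  1.018  0.     0.319] 
X [ 0.009  0.002 -1.   ] Y [-0.996  0.086 -0.009] Z [0.086 0.996 0.003]
t 32.98 tcp-> [0.5346 0.1276 0.225 ] shift [ 0.0344  0.0032 -0.    ] |d| 0.035 rot [-0.0015  0.0031  0.0087] rows>= 0.8
```

Call:
{"fn": "arm_command", "kwargs": {
  "moves": [0.01,0.0018,0,-0.001,0.001,0.007,1,0.01,0.001,0,-0.001,0.001,0.005,1,0.01,0.001,0,0,0.001,0.004,1,0,0,0,0,0,0,1]
}}

```text
clock: 33.32
eef_pos: [0.5341, 0.1286, 0.2282]
tool_rot: [-0.477, 0.521, 0.48, 0.519]
ft_force: [-1.4, -0.8, -0.8]
grip_width: 0.047
```

Run:
```python
from h import *
st();go(nest(.055)+[0.002,0,0],down(YAW+np.pi/2))
im,C=cam("wrist","w34.png")
zoom(im,130,60,380,340,2,"z_w34.png")
```

```text
t 33.32 tcp [0.5341 0.1286 0.2282] grasp [0.5333 0.1288 0.0732] F [-1.4 -0.8 -0.8] w 0.047 
j [ 0.236  0.476 -0.139  0.96   0.003  0.318] 
X [-0.005  0.001 -1.   ] Y [-0.997  0.083  0.005] Z [0.083 0.997 0.001]
t 33.32 tcp-> [0.5346 0.1276 0.21  ] shift [ 0.0182 -0.0007 -0.001 ] |d| 0.018 rot [ 0.0022  0.0011 -0.0051] rows>= 0.4
```

View pics/z_w34.png

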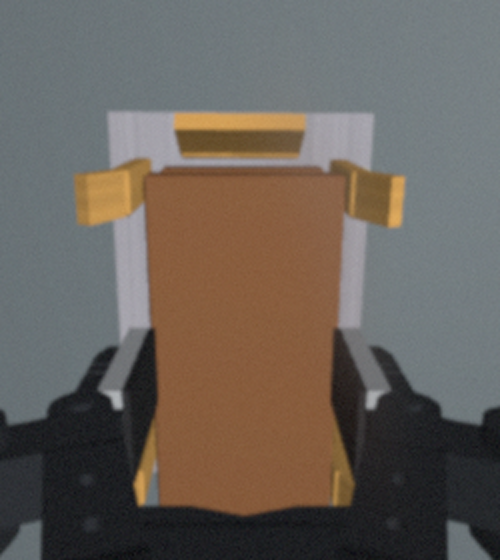

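Call:
{"fn": "arm_command", "kwargs": {
  "moves": [0.007,-0.0005,-0.0007,0.001,0.001,-0.002,1,0.007,0,-0.0005,0.001,0,0,1,0.006,0,0,0,0,0.002,1,0,0,0,0,0,0,1]
}}

```text
clock: 33.7
eef_pos: [0.5348, 0.1273, 0.2066]
tool_rot: [-0.477, 0.522, 0.479, 0.52]
ft_force: [0.0, 0.8, -0.7]
grip_width: 0.0472
```

Run:
```python
from h import *
st();go(nest(.049)+[0.002,0,0],down(YAW+np.pi/2))
im,C=cam("wrist","w35.png")
zoom(im,130,60,380,340,2,"z_w35.png")
```

```text
t 33.7 tcp [0.5348 0.1273 0.2066] grasp [0.5341 0.1274 0.0516] F [ 0.   0.8 -0.7] w 0.0472 
j [ 0.233  0.502 -0.162  0.911  0.001  0.318] 
X [-0.004  0.    -1.   ] Y [-0.996  0.085  0.004] Z [0.085 0.996 0.   ]
t 33.7 tcp-> [0.5346 0.1276 0.204 ] shift [0.0026 0.0002 0.0002] |d| 0.003 rot [ 0.      0.0001 -0.0045] rows>= 0.1
```

View pics/z_w35.png

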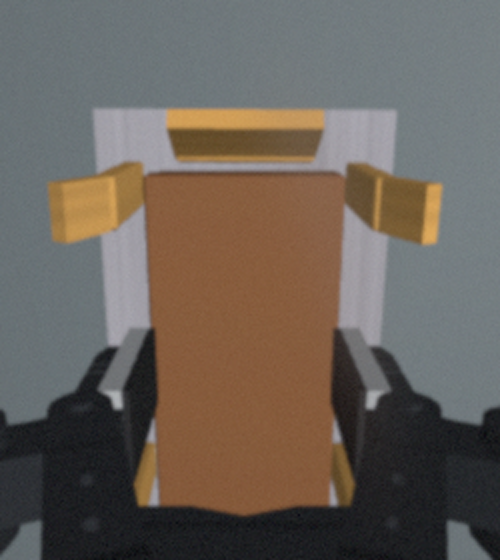

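Centred. Lower 2 mm and release.

Call:
{"fn": "arm_command", "kwargs": {
  "moves": [0.0025,0,0,0,0,-0.003,1,0,0,0,0,0,0,1,0,0,0,0,0,0,-0.2,0,0,0,0,0,0,-0.2,0,0,0,0,0,0,-0.3,0,0,0,0,0,0,-0.3,-0.015,0,0,0,0,0,-0.3,-0.03,0,0,0,0,0,-0.3,-0.03,0,0,0,0,0,-0.3,-0.03,0,0,0,0,0,-0.3,-0.03,0,0,0,0,0,-0.3,0,0,0,0,0,0,-0.3,0,0,0,0,0,0,-0.3]
}}

```text
clock: 34.83
eef_pos: [0.5347, 0.1272, 0.3462]
tool_rot: [-0.478, 0.521, 0.479, 0.521]
ft_force: [-0.4, -0.0, 0.1]
grip_width: 0.0556
```

Run:
```python
from h import *
st()
im,C=cam("wrist","w36.png")
zoom(im,130,60,380,340,2,"z_w36.png")
im,C=cam("scene","s36.png")
im,C=cam("top","t36.png")
```

```text
t 34.83 tcp [0.5347 0.1272 0.3462] grasp [0.5346 0.1272 0.1912] F [-0.4 -0.   0.1] w 0.0556 
j [0.233 0.369 0.029 1.231 0.    0.318] 
X [-0.001  0.    -1.   ] Y [-0.996  0.085  0.001] Z [0.085 0.996 0.   ]
```

View pics/z_w36.png

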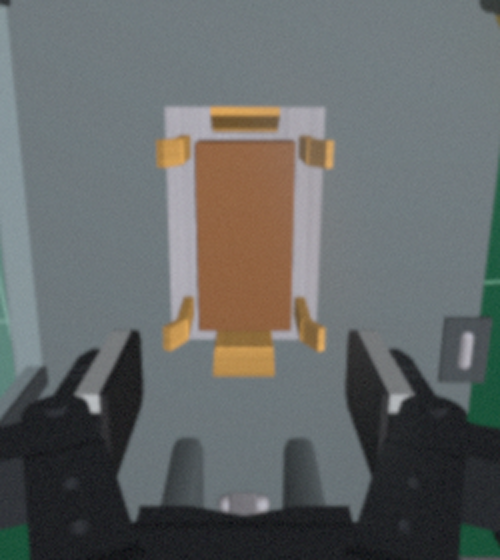

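View pics/s36.png

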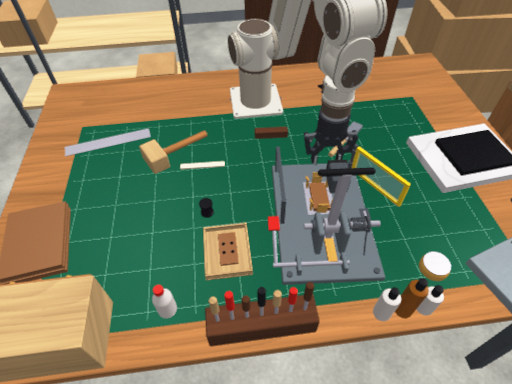

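Call:
{"fn": "arm_command", "kwargs": {
  "moves": [0,0,0,0.121,0,0,1,0,0,0,0.121,0,0,1,0,0,0,0.121,0,0,1,0,0,0,0.121,0,0,1,0,0,0,0.121,0,0,1,0,0,0,0.121,0,0,1,0,0,0,0.121,0,0,1,0,0,0,0.121,0,0,1,0,0,0,0.121,0,0,1,0,0,0,0.121,0,0,1,0,0,0,0.121,0,0,1,0,0,0,0.121,0,0,1,0,0,0,0.119,0,0,1,0,0,0,0,0,0,1]
}}

```text
clock: 36.15
eef_pos: [0.5267, 0.1253, 0.3175]
tool_rot: [0.044, 0.723, -0.055, 0.687]
ft_force: [-0.2, -0.3, -0.9]
grip_width: -0.0002
```

Run:
```python
from h import *
st();go(pw(-.15,.255,.19),down(YAW))
im,C=cam("wrist","w37.png")
```

```text
t 36.15 tcp [0.5267 0.1253 0.3175] grasp [0.5186 0.1234 0.1628] F [-0.2 -0.3 -0.9] w -0.0002 
j [ 0.233  0.397 -0.008  1.219  0.     1.945] 
X [-0.052 -0.012 -0.999] Y [ 0.14   0.99  -0.019] Z [ 0.989 -0.141 -0.05 ]
t 36.15 tcp-> [0.5582 0.3806 0.345 ] shift [-0.0321  0.2566 -0.0061] |d| 0.259 rot [-0.0559 -0.0505  0.0178] rows>= 6.2
```

View pics/w37.png

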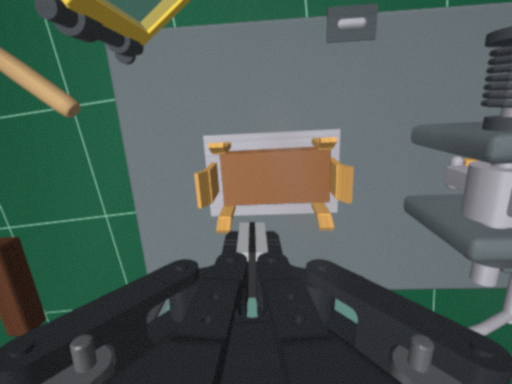

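Call:
{"fn": "arm_command", "kwargs": {
  "moves": [-0.02,0.01,0,-0.02,-0.017,0.006,1,-0.02,0.02,0,-0.018,-0.017,0.006,1,0,0.038,0,-0.01,-0.01,0.004,1,0,0.038,0,-0.005,-0.005,0,1,0,0.038,0,0,0,0,1,0,0.038,0,0,0,0,1,0,0.038,0,0,0,0,1,0,0.034,0,0,0,0,1,0,0,0,0,0,0,1]
}}

```text
clock: 36.95
eef_pos: [0.5478, 0.3862, 0.3466]
tool_rot: [0.018, 0.712, -0.023, 0.701]
ft_force: [-0.4, -0.4, -0.4]
grip_width: 0.0
```

Run:
```python
from h import *
st();go(pw(-.15,.255,.09),down(YAW))
im,C=cam("wrist","w38.png")
for a in (.5,.6,.7):
  h=np.array([-.27,.12]);e=h+.2*np.array([np.cos(a),np.sin(a)]);print(a,proj([pw(*h,.124),pw(*e,.124),pw(*e,.026)],C).round())
```

```text
t 36.95 tcp [0.5478 0.3862 0.3466] grasp [0.5454 0.3852 0.1916] F [-0.4 -0.4 -0.4] w 0.0 
j [0.613 0.623 0.44  1.405 0.004 2.243] 
X [-0.016 -0.007 -1.   ] Y [ 0.059  0.998 -0.008] Z [ 0.998 -0.059 -0.015]
t 36.95 tcp-> [0.5582 0.3806 0.245 ] shift [ 0.1014 -0.0042  0.0122] |d| 0.102 rot [ 0.0262 -0.0151  0.0077] rows>= 2.5
0.5 [[126. 356.]
 [342. 264.]
 [316. 217.]]
0.6 [[126. 356.]
 [331. 244.]
 [308. 202.]]
0.7 [[126. 356.]
 [317. 223.]
 [298. 188.]]
```

View pics/w38.png

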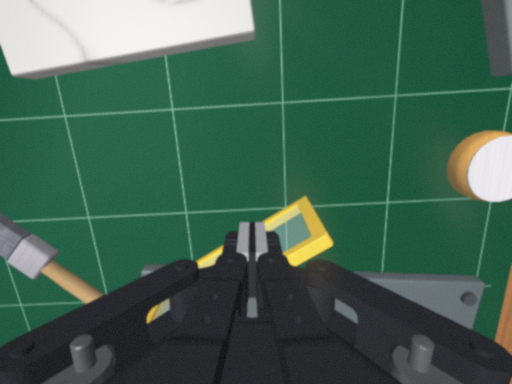

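Call:
{"fn": "arm_command", "kwargs": {
  "moves": [0.025,-0.001,0.003,0.009,-0.005,0.003,1,0.025,-0.001,0.003,0.009,-0.005,0.003,1,0.025,-0.001,0.003,0.008,-0.005,0.002,1,0.025,0,0.003,0,0,0,1,0,0,0,0,0,0,1]
}}

```text
clock: 37.42
eef_pos: [0.5586, 0.377, 0.2417]
tool_rot: [0.025, 0.707, -0.028, 0.706]
ft_force: [-1.0, -0.2, -1.4]
grip_width: -0.0
```

```bash
cat >> h.py <<'E'
def loc():
    A=T(bot.get_obs())
    for off in(.09,.155,.173):
        g=A[:3,3]+A[:3,0]*off;print(off,np.r_[RP.T@(g[:2]-ORG),g[2]].round(4),end=' ')
    print()
E
python3 - <<'E'
from h import *
st();loc();go(pw(-.14,.22,.082),down(YAW))
E
```

```text
t 37.42 tcp [0.5586 0.377  0.2417] grasp [0.5585 0.3762 0.0867] F [-1.  -0.2 -1.4] w -0.0 
j [ 0.594  0.687  0.276  1.163 -0.004  2.24 ] 
X [-0.001 -0.005 -1.   ] Y [ 0.075  0.997 -0.005] Z [ 0.997 -0.075 -0.   ]
0.09 [-0.1493  0.251   0.1517] 0.155 [-0.1493  0.2506  0.0867] 0.173 [-0.1493  0.2506  0.0687] 
t 37.42 tcp-> [0.5652 0.3449 0.237 ] shift [ 0.0049 -0.0315  0.0089] |d| 0.033 rot [ 0.0098 -0.0003  0.005 ] rows>= 0.8
```

Call:
{"fn": "arm_command", "kwargs": {
  "moves": [0.001,-0.015,0.004,0.002,0,0.001,1,0.001,-0.015,0.004,0.002,0,0.001,1,0.001,-0.015,0.004,0.002,0,0.001,1,0,-0.015,0.004,0.002,0,0,1,0,-0.015,0.004,0.002,0,0,1,0,0,0,0,0,0,1]
}}

```text
clock: 37.92
eef_pos: [0.5736, 0.2913, 0.2413]
tool_rot: [0.028, 0.707, -0.031, 0.706]
ft_force: [-0.5, 0.0, -0.3]
grip_width: 0.0002
```

Run:
```python
from h import *
st();loc()
im,C=cam("top","t39.png");zoom(im,70,80,250,250,4,"z_t39.png")
im,C=cam("scene","s39.png")
im,C=cam("wrist","w39.png")
```

```text
t 37.92 tcp [0.5736 0.2913 0.2413] grasp [0.5733 0.2908 0.0863] F [-0.5  0.  -0.3] w 0.0002 
j [ 4.700e-01  6.280e-01  1.670e-01  1.113e+00 -2.000e-03  2.124e+00] 
X [-0.002 -0.003 -1.   ] Y [ 0.083  0.997 -0.004] Z [ 0.997 -0.083 -0.002]
0.09 [-0.1272  0.167   0.1513] 0.155 [-0.1273  0.1668  0.0863] 0.173 [-0.1273  0.1667  0.0683]
```

View pics/s39.png

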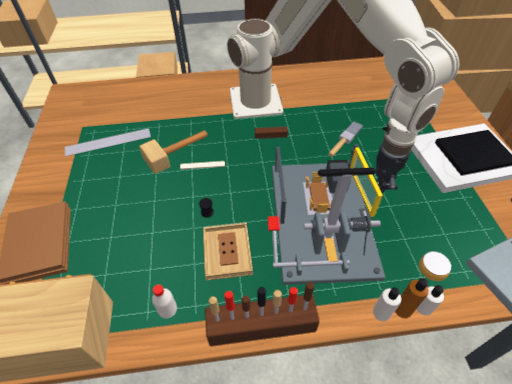

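View pics/w39.png

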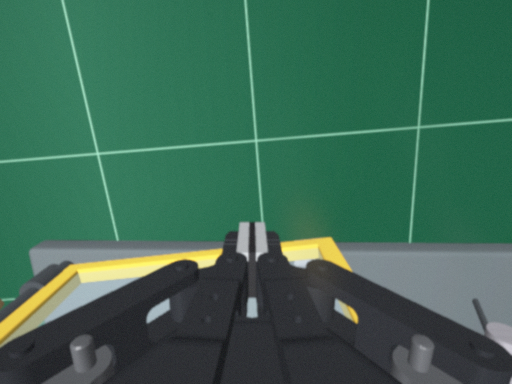

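Guard is swinging shut. I'll continue in small steps and watch the force.

Call:
{"fn": "arm_command", "kwargs": {
  "moves": [0,-0.008,0.001,0,0,0,1,0,-0.008,0.001,0,0,0,1,0,-0.005,0,0,0,0,1,0,-0.004,0,0,0,0,1]
}}

```text
clock: 38.4
eef_pos: [0.5731, 0.2718, 0.2425]
tool_rot: [0.028, 0.706, -0.024, 0.707]
ft_force: [-0.0, 8.9, -1.2]
grip_width: 0.0
```

Run:
```python
from h import *
st();loc()
```

```text
t 38.4 tcp [0.5731 0.2718 0.2425] grasp [0.5733 0.2727 0.0875] F [-0.   8.9 -1.2] w 0.0 
j [0.442 0.608 0.133 1.093 0.005 2.086] 
X [ 0.001  0.006 -1.   ] Y [0.074 0.997 0.006] Z [ 0.997 -0.074  0.001]
0.09 [-0.1259  0.1484  0.1525] 0.155 [-0.1258  0.1488  0.0875] 0.173 [-0.1258  0.1489  0.0695]
```

Call:
{"fn": "arm_command", "kwargs": {
  "moves": [0,-0.008,0,0,0,-0.006,1,0,-0.008,0,0,0,-0.004,1,0,-0.006,0,0,0,-0.003,1]
}}

```text
clock: 38.65
eef_pos: [0.5719, 0.2581, 0.2433]
tool_rot: [0.03, 0.706, -0.016, 0.708]
ft_force: [2.0, 29.2, -9.1]
grip_width: -0.0
```

Run:
```python
from h import *
st();loc()
```

```text
t 38.65 tcp [0.5719 0.2581 0.2433] grasp [0.5724 0.2611 0.0883] F [ 2.  29.2 -9.1] w -0.0 
j [0.42  0.591 0.106 1.074 0.017 2.057] 
X [ 0.003  0.02  -1.   ] Y [0.066 0.998 0.02 ] Z [ 0.998 -0.066  0.002]
0.09 [-0.1258  0.1359  0.1533] 0.155 [-0.1257  0.1372  0.0883] 0.173 [-0.1257  0.1375  0.0703]
```

Call:
{"fn": "arm_command", "kwargs": {
  "moves": [0,0,0,0,0,0,1,0,0.01,0,0,0,0,1,0,0.02,0,0,0,0,1,0,0.025,0,0,0,0,1,0,0,0,0,0,0,1]
}}

```text
clock: 39.07
eef_pos: [0.5751, 0.3155, 0.2447]
tool_rot: [0.031, 0.706, -0.016, 0.708]
ft_force: [-0.2, -0.1, 0.2]
grip_width: 0.0001
```

Run:
```python
from h import *
st();loc()
im,C=cam("wrist","w40.png")
im,C=cam("scene","s40.png");zoom(im,240,130,420,290,4,"z_s40.png")
im,C=cam("top","t40.png");zoom(im,70,80,250,250,4,"z_t40.png")
```

```text
t 39.07 tcp [0.5751 0.3155 0.2447] grasp [0.5756 0.3187 0.0897] F [-0.2 -0.1  0.2] w 0.0001 
j [0.498 0.642 0.202 1.117 0.016 2.136] 
X [ 0.004  0.021 -1.   ] Y [0.066 0.998 0.021] Z [ 0.998 -0.066  0.002]
0.09 [-0.1275  0.1934  0.1547] 0.155 [-0.1274  0.1948  0.0897] 0.173 [-0.1273  0.1952  0.0717]
```

View pics/w40.png

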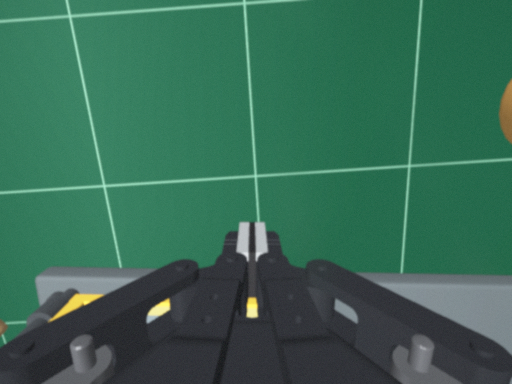

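View pics/z_s40.png

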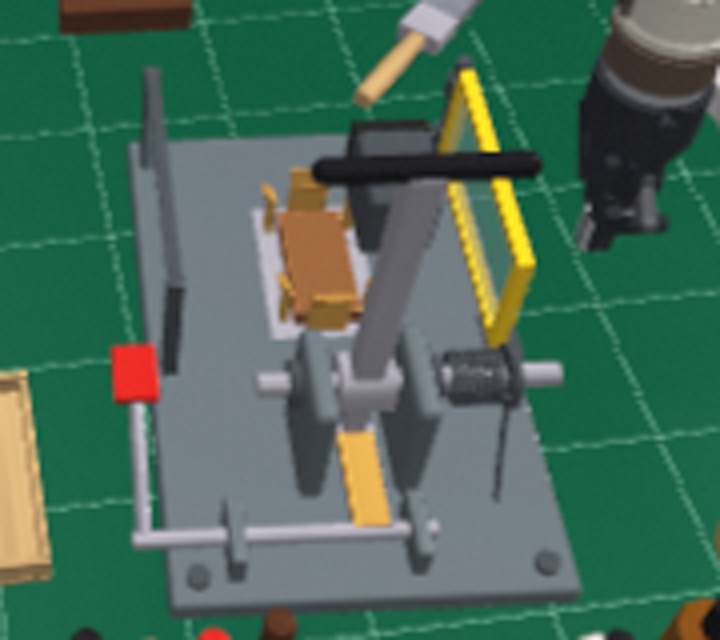

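Run:
```python
from h import *
S=pose("scene");zs=lambda p:(np.float64(p)+.5)/4-.5+[240,130]
w=onz(zs([[480,78],[533,263]]),S,.124);l=(w[:,:2]-ORG)@RP;print(l.round(4),np.arctan2(*(l[1]-l[0])[::-1]))
w=onz(zs([[455,180+0],[0,0]]),S,.124)
# fixed guard top edge for reference, parallel to press x
w=onz(zs([[160,70],[185,288]]),S,.124);l=(w[:,:2]-ORG)@RP;print("fixed",l.round(4),np.arctan2(*(l[1]-l[0])[::-1]))
print(proj([pw(-.27,.12,.124),pw(-.07,.12,.124),pw(-.07,.12+.2*.08,.124),pw(-.27,-.12,.124),pw(-.07,-.12,.124)],S)*4-[960,520])
```

```text
[[-0.2533  0.1302]
 [-0.0724  0.1256]] -0.025349796059257575
fixed [[-0.2755 -0.1115]
 [-0.0631 -0.1127]] -0.0059307496394440055
[[460.33577718  61.86308572]
 [524.13475554 264.62225245]
 [547.52979156 263.67012189]
 [147.96362688  73.89158091]
 [171.8011065  278.96151797]]
```

View pics/z_t40.png

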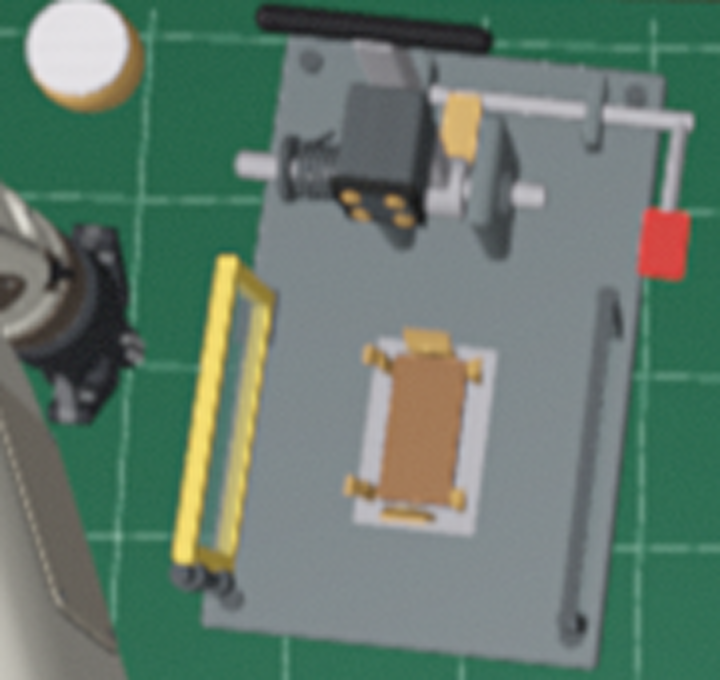

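Call:
{"fn": "arm_command", "kwargs": {
  "moves": [-0.035,0.002,-0.01,0,0,-0.006,1,-0.035,0,-0.01,0,0,-0.006,1,-0.035,0,-0.01,0,0,-0.006,1,-0.035,0,-0.01,0,0,0,1,0,-0.035,0,0,0,0,1,0,-0.035,0,0,0,0,1,0,-0.035,0,0,0,0,1,0,-0.035,0,0,0,0,1,0,-0.035,0,0,0,0,1,0,-0.035,0,0,0,0,1,0,-0.035,0,0,0,0,1,0,-0.035,0,0,0,0,1,0,-0.035,0,0,0,0,1,0,-0.03,0,0,0,0,1,0,0,0,0,0,0,1]
}}

```text
clock: 40.47
eef_pos: [0.5008, -0.0533, 0.392]
tool_rot: [0.023, 0.708, -0.034, 0.705]
ft_force: [-0.0, 1.1, 1.0]
grip_width: 0.0001
```

Run:
```python
from h import *
st();loc()
p=pw(-.0235,-.152,.087);print(p);go([p[0]-.1,p[1],.25],down(YAW+np.pi/2))
```

```text
t 40.47 tcp [ 0.5008 -0.0533  0.392 ] grasp [ 0.4999 -0.0558  0.2371] F [-0.   1.1  1. ] w 0.0001 
j [-0.102  0.255 -0.009  1.311 -0.016  1.549] 
X [-0.006 -0.016 -1.   ] Y [ 0.08   0.997 -0.016] Z [ 0.997 -0.08  -0.004]
0.09 [-0.1707 -0.1837  0.302 ] 0.155 [-0.171  -0.1847  0.2371] 0.173 [-0.1711 -0.185   0.2191] 
[ 0.64968039 -0.03565613  0.087     ]
t 40.47 tcp-> [ 0.5497 -0.0357  0.405 ] shift [-0.0135  0.0213  0.0473] |d| 0.054 rot [-1.5656 -0.0158  0.0092] rows>= 12.5
```

Call:
{"fn": "arm_command", "kwargs": {
  "moves": [-0.002,0,0,-0.1205,0,0,1,-0.002,0,0,-0.1205,0,0,1,-0.002,0,0,-0.1205,0,0,1,-0.002,0,0,-0.1205,0,0,1,-0.002,0,0,-0.1205,0,0,1,-0.002,0,0,-0.1205,0,0,1,-0.002,0,0,-0.1205,0,0,1,-0.002,0,0,-0.1205,0,0,1,-0.002,0,0,-0.1205,0,0,1,-0.002,0,0,-0.1205,0,0,1,-0.002,0,0,-0.1205,0,0,1,-0.002,0,0,-0.1205,0,0,1,-0.002,0,0,-0.1205,0,0,1,0,0,0,0,0,0,1]
}}

```text
clock: 41.63
eef_pos: [0.4917, -0.061, 0.418]
tool_rot: [-0.492, 0.517, 0.491, 0.5]
ft_force: [0.4, 0.3, -0.2]
grip_width: 0.0001
```

Run:
```python
from h import *
st()
p=pw(-.0235,-.152,.087);go([p[0],p[1],.15],down(YAW+np.pi/2))
im,C=cam("wrist","w41.png")
h=cv2.cvtColor(im,cv2.COLOR_RGB2HSV);m=(((h[...,0]<6)|(h[...,0]>174))&(h[...,1]>150)&(h[...,2]>80)).astype(np.uint8)
for c in cv2.findContours(m,cv2.RETR_EXTERNAL,cv2.CHAIN_APPROX_SIMPLE)[0]:
    if cv2.contourArea(c)>150:
        w=onz(c[:,0],C,.088);r=cv2.minAreaRect((w[:,:2]*1000).astype(np.float32));print(r)
```

```text
t 41.63 tcp [ 0.4917 -0.061   0.418 ] grasp [ 0.4892 -0.0637  0.2631] F [ 0.4  0.3 -0.2] w 0.0001 
j [-0.118  0.233  0.03   1.382 -0.02  -0.084] 
X [-0.017 -0.018 -1.   ] Y [-0.999  0.034  0.016] Z [ 0.034  0.999 -0.018]
t 41.63 tcp-> [ 0.6497 -0.0357  0.305 ] shift [ 0.1099 -0.1588  0.0328] |d| 0.196 rot [ 0.0508 -0.0189 -0.0156] rows>= 4.7
```

View pics/w41.png

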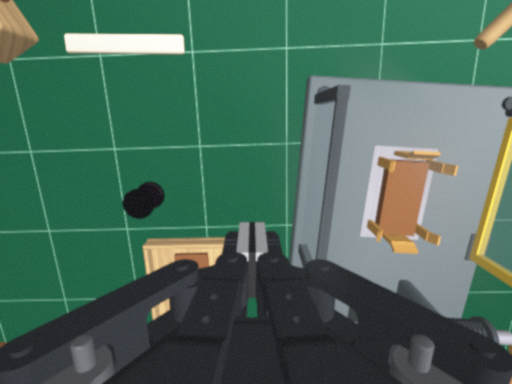

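Call:
{"fn": "arm_command", "kwargs": {
  "moves": [0,-0.032,0.006,0.01,-0.004,-0.003,1,0,-0.032,0.006,0.01,-0.004,-0.003,1,0,-0.032,0.006,0.01,-0.004,-0.003,1,0.01,-0.032,0.006,0.01,-0.004,-0.003,1,0.01,-0.03,0.006,0.01,-0.004,-0.003,1,0.03,0,0,0,0,0,1,0.03,0,0,0,0,0,1,0,0,0,0,0,0,1]
}}

```text
clock: 42.35
eef_pos: [0.6559, -0.0416, 0.3314]
tool_rot: [-0.468, 0.529, 0.468, 0.53]
ft_force: [-2.0, 0.6, -1.3]
grip_width: -0.0003
```

Run:
```python
from h import *
st();loc()
p=pw(-.0235,-.152,.087);go([p[0],p[1],.12],down(YAW+np.pi/2))
im,C=cam("wrist","w42.png")
im,C=cam("scene","s42.png");zoom(im,240,130,420,290,4,"z_s42.png")
im,C=cam("top","t42.png");zoom(im,70,80,250,250,4,"z_t42.png")
```

```text
t 42.35 tcp [ 0.6559 -0.0416  0.3314] grasp [ 0.656  -0.0414  0.1764] F [-2.   0.6 -1.3] w -0.0003 
j [-6.400e-02  5.920e-01  3.470e-01  1.325e+00  1.000e-03  5.900e-02] 
X [ 0.001  0.001 -1.   ] Y [-0.992  0.123 -0.001] Z [0.123 0.992 0.001]
0.09 [-0.0167 -0.1573  0.2414] 0.155 [-0.0167 -0.1572  0.1764] 0.173 [-0.0167 -0.1572  0.1584] 
t 42.35 tcp-> [ 0.6497 -0.0357  0.275 ] shift [0.0564 0.0069 0.0051] |d| 0.057 rot [-0.0378  0.001   0.0009] rows>= 1.4
```

View pics/w42.png

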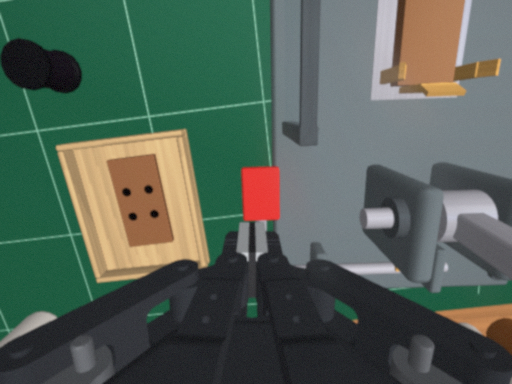

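View pics/z_s42.png

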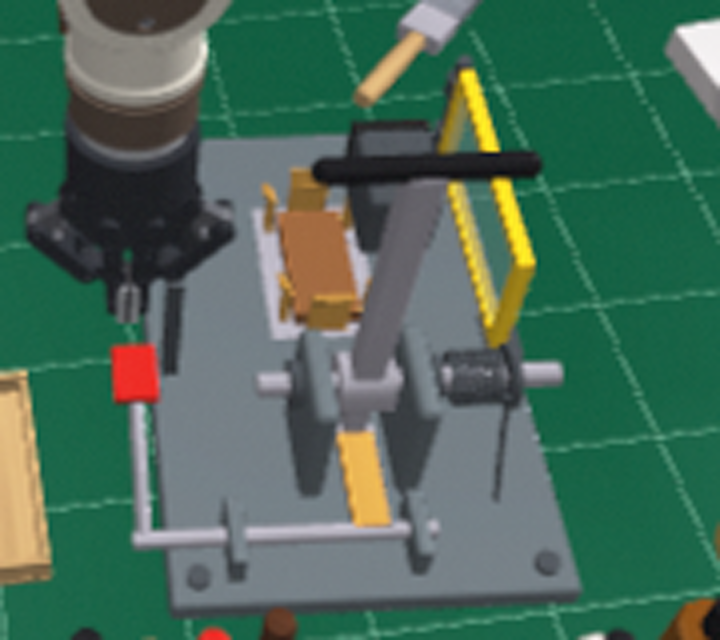

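Run:
```python
from h import *
o=bot.get_obs();C=pose("wrist",o)
w=onz([[244,168],[278,167],[280,219],[244,221]],C,.09);print(w.round(4),w.mean(0))
```

```text
[[ 0.6333 -0.0438  0.09  ]
 [ 0.6357 -0.017   0.09  ]
 [ 0.68   -0.0195  0.09  ]
 [ 0.6781 -0.0496  0.09  ]] [ 0.65677748 -0.03247932  0.09      ]
```

Call:
{"fn": "arm_command", "kwargs": {
  "moves": [0.02,0.001,0.003,-0.018,0,0,1,0.02,0.001,0.003,-0.018,0,0.002,1,0.015,0.001,0.001,0,0,0.002,1,0,0,0,0,0,0,1]
}}

```text
clock: 42.83
eef_pos: [0.6568, -0.0354, 0.2971]
tool_rot: [-0.484, 0.515, 0.47, 0.529]
ft_force: [-1.4, 0.3, -0.4]
grip_width: -0.0001
```

Run:
```python
from h import *
st();loc()
go([.653,-.035,.108],down(YAW+np.pi/2))
```

```text
t 42.83 tcp [ 0.6568 -0.0354  0.2971] grasp [ 0.6611 -0.0355  0.1422] F [-1.4  0.3 -0.4] w -0.0001 
j [-5.400e-02  6.000e-01  2.690e-01  1.212e+00  1.000e-03  3.500e-02] 
X [ 0.028 -0.001 -1.   ] Y [-0.996  0.089 -0.028] Z [0.089 0.996 0.002]
0.09 [-0.014  -0.151   0.2072] 0.155 [-0.0121 -0.1509  0.1422] 0.173 [-0.0116 -0.1509  0.1242] 
t 42.83 tcp-> [ 0.653 -0.035  0.263] shift [0.034  0.0047 0.    ] |d| 0.034 rot [-0.0043  0.0015  0.0279] rows>= 0.8
```

Call:
{"fn": "arm_command", "kwargs": {
  "moves": [0.012,0.003,0,-0.002,0,0.014,1,0.012,0.002,0,-0.002,0,0.014,1,0.006,0.001,0,0,0,0.005,1,0,0,0,0,0,0,1]
}}

```text
clock: 43.17
eef_pos: [0.6522, -0.0355, 0.2739]
tool_rot: [-0.478, 0.52, 0.477, 0.523]
ft_force: [-0.8, 0.4, -0.7]
grip_width: -0.0
```

Run:
```python
from h import *
st();loc()
go([.653,-.035,.108],down(YAW+np.pi/2))
```

```text
t 43.17 tcp [ 0.6522 -0.0355  0.2739] grasp [ 0.6529 -0.0353  0.1189] F [-0.8  0.4 -0.7] w -0.0 
j [-0.055  0.617  0.238  1.187  0.002  0.033] 
X [ 0.005  0.001 -1.   ] Y [-0.996  0.087 -0.005] Z [0.087 0.996 0.002]
0.09 [-0.0206 -0.1514  0.1839] 0.155 [-0.0203 -0.1513  0.1189] 0.173 [-0.0202 -0.1513  0.1009] 
t 43.17 tcp-> [ 0.653 -0.035  0.263] shift [ 0.0109 -0.0007  0.0005] |d| 0.011 rot [-0.0023  0.0017  0.0046] rows>= 0.3
```

Call:
{"fn": "arm_command", "kwargs": {
  "moves": [0.007,0,0,0,0,0.002,1,0.007,0.001,0,0,0,0.002,1,0.007,0.002,0,0,0,0.002,1,0.007,0.002,0,0,0,0.002,1]
}}

```text
clock: 43.5
eef_pos: [0.6484, -0.0355, 0.251]
tool_rot: [-0.478, 0.52, 0.477, 0.523]
ft_force: [-0.1, 0.0, -0.0]
grip_width: -0.0002
```

Run:
```python
from h import *
st();loc()
im,C=cam("scene","s43.png");zoom(im,240,130,420,290,4,"z_s43.png")
```

```text
t 43.5 tcp [ 0.6484 -0.0355  0.251 ] grasp [ 0.6491 -0.0353  0.096 ] F [-0.1  0.  -0. ] w -0.0002 
j [-0.055  0.628  0.194  1.132  0.002  0.033] 
X [ 0.005  0.001 -1.   ] Y [-0.996  0.088 -0.005] Z [0.088 0.996 0.002]
0.09 [-0.0244 -0.1518  0.161 ] 0.155 [-0.0241 -0.1516  0.096 ] 0.173 [-0.024  -0.1516  0.078 ]
```

View pics/z_s43.png

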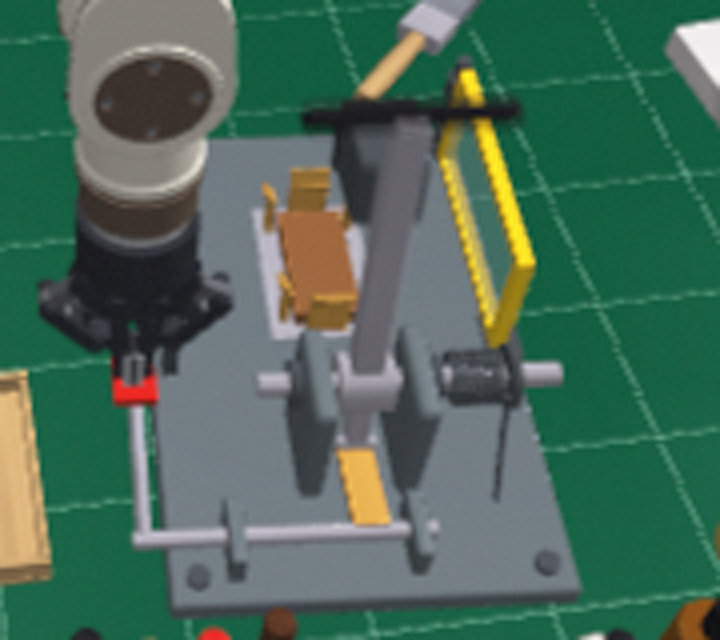

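The hammer appears to be mid-fall. Press slightly more, then check.

Call:
{"fn": "arm_command", "kwargs": {
  "moves": [0.004,0.001,0,0,0,0.002,1,0.002,0,0,0,0,0,1,0,0,0,0,0,0,1,0,0,0,0,0,0,1]
}}

```text
clock: 43.88
eef_pos: [0.6464, -0.0353, 0.2433]
tool_rot: [-0.477, 0.521, 0.478, 0.522]
ft_force: [-0.9, 0.3, 4.4]
grip_width: -0.0001
```

Run:
```python
from h import *
st()
im,C=cam("scene","s44.png");zoom(im,240,130,420,290,4,"z_s44.png")
```

```text
t 43.88 tcp [ 0.6464 -0.0353  0.2433] grasp [ 0.6463 -0.0351  0.0883] F [-0.9  0.3  4.4] w -0.0001 
j [-0.055  0.633  0.181  1.12   0.002  0.033] 
X [-0.     0.002 -1.   ] Y [-0.996  0.088  0.   ] Z [0.088 0.996 0.002]
```

View pics/z_s44.png

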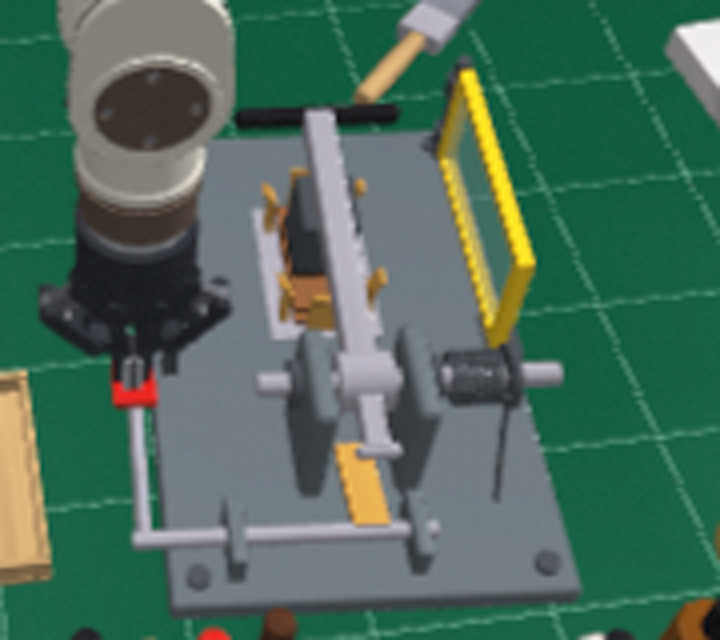

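Hammer is down on the stack with the guard shut. Retract upward.

Call:
{"fn": "arm_command", "kwargs": {
  "moves": [-0.01,0,0,0,0,0,1,-0.03,0,0,0,0,0,1,-0.03,0,0,0,0,0,1,-0.03,0,0,0,0,0,1,-0.03,0,0,0,0,0,1,0,0.03,-0.01,0,0,0,1,0,0.03,-0.02,0,0,0,1,0,0.03,-0.02,0,0,0,1,0,0.03,-0.02,0,0,0,1,0,0.03,-0.02,0,0,0,1,0,0,0,0,0,0,1,0,0,0,0,0,0,1]
}}

```text
clock: 44.93
eef_pos: [0.4875, -0.1136, 0.3821]
tool_rot: [-0.481, 0.518, 0.476, 0.524]
ft_force: [1.0, 0.6, 0.5]
grip_width: -0.0002
```

Run:
```python
from h import *
st()
im,C=cam("scene","s45.png");zoom(im,190,130,420,290,3.4,"z_s45.png")
im,C=cam("top","t45.png")
zs=lambda p:(np.float64(p)+.5)/4-.5
zoom(im,70,80,320,250,3,"z_t45.png")
```

```text
t 44.93 tcp [ 0.4875 -0.1136  0.3821] grasp [ 0.4892 -0.1137  0.2271] F [1.  0.6 0.5] w -0.0002 
j [-0.229  0.248 -0.045  1.267  0.002 -0.144] 
X [ 0.011 -0.001 -1.   ] Y [-0.996  0.085 -0.011] Z [0.085 0.996 0.   ]
```

View pics/z_s45.png

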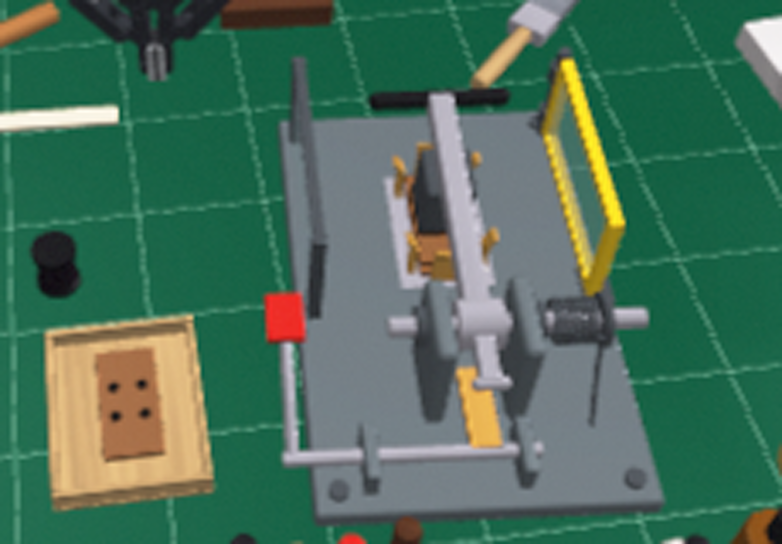

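View pics/z_t45.png

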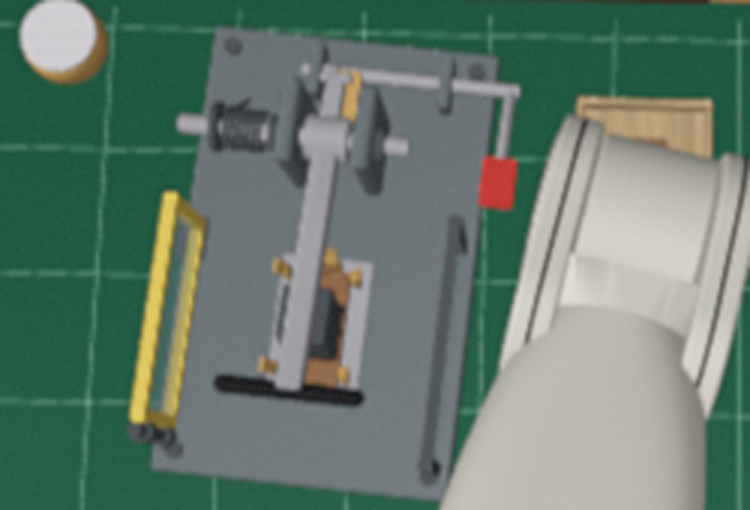

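The hammer is down on the stack, the guard is shut and parallel, the punched board is in the tray, and the arm is clear of everything. Handing in.

```bash
python3 -c "
from workcell import bot
print(bot.job_done())"
```

```text
the job is handed in; nothing more can be done
None
```

I ran the full batch and handed the job in at about 45 s of the 210 s. `bot.job_done()` gives no verdict, so the result rests on my own camera checks.

- **Hammer cocked:** my first pull failed. The T-handle slipped out of the fingers at about 1.35 rad and the hammer fell back onto the punched board. I gripped it again deeper and with the tool tilted, and the sear held. I saw this as the force on the fingers reversing, and later pictures show it standing back.
- **Boards:** the punched board went flat into the tray. Only two blanks were visible at the start, and both went into the nest. The wrist pictures showed them square between the guides and stops.
- **Guard:** I pushed it through the catch until it met its stop at 29 N. Both the top and scene views then show it parallel to the press. My rough pixel fit of its edge gave -0.025 rad, which I put down to picking error, because the free end sits where a shut guard should be.
- **Strike:** pressing the paddle brought the hammer down. The last scene and top views show it resting on the stack, the guard shut, and the punched board in the tray. The fingers are well clear of everything, and the tools in view look undisturbed.

I never read the hammer or guard joint values directly; both are judged from the pictures and contact forces.

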